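Park and load the repair bench caddy

ROBOT

A 6-joint arm with a two-finger parallel gripper is mounted at the origin on the work surface. World frame = base frame: x ahead of the robot, y to its left, z up, the work surface at z = 0. Lengths are in m, angles in rad, forces in N, time in s.
With the tool pointing down it reaches from about 0.325 to 0.775 m from the base axis. Payload 5.5 kg.
Tool frame: the origin (TCP) lies at the very end of the fingers, on their centre line; the grasp point (between the pads) lies 19 mm behind it (bot.pinch_z is the distance from the TCP to the grasp point, in m); y points along the fingers, x is the direction in which the jaws open and shut, and the axes are right-handed (so a half turn about y gives the same grasp; the last joint's range is limited). The gripper opens to 88 mm and grips with 3 to 60 N. Pads are 20 mm wide; open, the fingers measure 115 mm over their backs; the gripper's body (75 mm by 178 mm) begins 61 mm behind the grasp point.
Start: joints at [1.089, 0.091, 1.231, -0, 1.82, -0.057], TCP at [0.247, 0.547, 0.223] pointing down, gripper open.
Joint ranges: [-2.87, 2.87], [-0.86, 2.18], [0.17, 2.46], [-1.51, 4.65], [0.06, 2.69], [-2.65, 2.65]. Speed limits (rad/s): [2.57, 2.57, 3.01, 3.14, 3.14, 3.14].

INTERFACE

Orientations are given as a unit quaternion [x, y, z, w].
In Python, from rig import bot gives the robot as it stands.
- The arm moves only by the shell command python3 -m creep 'ROWS' [OPENING] [FORCE]. ROWS is JSON, a list of rows, each an object of numbers: "tx", "ty", "tz": the shift along the tool's x, y, z in mm; "wx", "wy", "wz": the turn, a rotation vector about the tool's x, y, z in degrees. A call has 1 to 5 rows; each row is the pose to reach, as a shift and turn from the pose commanded when the call began, along the tool's axes at that moment; what a row does not reach only later rows make up. A row lasts 1/10 s, in which the tool goes at most 50 mm and 8.59 degrees, less where a joint would pass 70% of its speed; a pose out of reach is approached as far as the arm can. A call with a gripper value outside its range is refused whole. OPENING is the finger opening in mm, from 0 to 87.8, set as the call begins (- or left out, the last holds). The fingers move at their own pace and stop on an object; FORCE is the grip in N (left out, the last holds). Time passes only in rows, so rows that repeat a pose let the fingers close. It gives the time, the measured TCP pose, the force and the opening at its end, in the units of the state.
- bot.get_state(): the state, without advancing time (a new reading comes with each control period).
- bot.capture(name): name is "side" or "top"; returns a dict with "img" (384x512x3 uint8, blue, green, red), "fx", "fy", "cx", "cy" (pixels), "R" (3x3) and "t" (3): a world point X has camera coordinates R X + t. Camera axes: x right, y down, z forward; pixel columns grow to the right and rows downward; lengths in m; the calibration is good to about 2 mm. A picture is of the moment at which its call begins. There is no depth.
- bot.job_done(): hands the job in, once; it reports no verdict.
Trained networks look in the newest picture that a camera, given by its name, has taken for a name from the list of things; names that differ only in an ending like _2 or _b are one class to them, and where a whole thing is asked for, a point or a joint stands for the part that bears it (a point fixed in the world has none). Each returns a list of dicts, best first, with "score" (0 to 1); they miss things now and then, are a little off and sometimes report something else, mostly with a low value. They report only what shows in the picture. A call takes as long as a camera call. They do not tell look-alikes from the thing itself.
- bot.search_frame(camera, name): "bbox" ([left, top, width, height] in pixels, round what is visible of it).
- bot.regions_of(camera, name): "region" (384x512 bool, what is visible of it) and "bbox" ([left, top, width, height] in pixels, round what is visible of it).
- bot.place_of(camera, name): "centre" ([row, column] in pixels: a listed point, or the origin of a listed thing).
The state is a dict: "time": time; "q": joint angles; "qd": joint speeds; "joint_efforts": joint torques, N m; "tool_pos": TCP position; "tcp_rot": TCP orientation; "contact_force": force on the tool from outside, world axes, zero at the start; "moment": the same for the moment, N m; "gripper_width": opening from 0.0 (shut) to 1.0 (fully open).
Only numpy, scipy, OpenCV 4.12 (cv2) and the standard library are available. Lean on these libraries where they do the work, as an engineer would, in place of code of your own. Each camera call takes 0.05 s, during which the arm holds its last target.

TASK

Park the sliding caddy: swing its clamp lever open, slide the caddy along its rail until its pointer lines up with the marker, and swing the lever fully home to lock it there. Once it is locked, nest all the aluminium pots on the bench upright one inside the other in size order in the caddy's round well (widest outermost, each sitting on the floor of the next), and hang the ear defenders astride the caddy's bar, in either order. Leave the mug, crate and screwdriver alone and the clamp locked.

Things in the scene. Friction and masses are not known exactly. Their poses are not given: they have to be found in the camera images.
- rail: the fixed slideway: plywood board 480 x 220 x 8 mm with an aluminium rail, 40 mm wide, along its x; top of the rail 30 mm above the bench. Origin under the board's centre; x runs along the rail (roughly away from the robot), y to the left, z up
- caddy (a joint): travel of the caddy along the rail's +x, m, 0 to 0.15. The caddy (about 1.2 kg) is a grey plate, 150 x 150 x 12 mm, top 44 mm above the bench, carrying a round well, a post with a bar on the left, and the clamp lever on the right. Unclamped it slides with about 4 N and stays where it is left; clamped it holds against some tens of newtons
- clamp (a joint): angle of the clamp lever, rad: 0 fully home (locked), 1.5 fully open against its stop. Below about 0.6 the clamp already begins to bite. It turns about a vertical axis, anticlockwise from above as it opens, needs about 2 N at its end, and stays where it is left
- clamp_hinge (a point): point on the lever's vertical pivot axis, 66 mm above the bench, at the caddy's right side; it moves with the caddy. Its axes turn with the lever: the arm points along its -x. Locked, the arm points along the rail's -x (towards the robot); fully open it points to the rail's -y (right)
- clamp_grip (a point): point on the axis of the black upright handle (22 mm diameter, from 61 to 111 mm above the bench) at the end of the lever, 90 mm from the pivot; the point is 98 mm above the bench, 13 mm below the handle's top. It can be gripped from above, and pushed along the rail's +x when the lever is fully open, which moves the caddy. (The caddy can also be pushed or pulled by its well or post.)
- pointer (a point): tip of the small brass pointer (a strip 5 mm wide) on the left edge of the caddy, over the scale; axes as the rail's
- mark_line (a point): top of the marker: a dark steel upright fin, 3 mm thick, 24 mm high, fixed beside the rail on the left, at the white scale strip; axes as the rail's. The caddy is at the mark when pointer and fin have the same position along the rail's x; it starts on the near side of the mark, 50 to 130 mm short of it
- well (a point): centre of the inner floor of the caddy's well: a steel round dish fixed on the caddy, inner diameter 120 mm, wall 4 mm, rim 31 mm above this floor; the floor is 48 mm above the bench. Moves with the caddy; axes as the rail's
- bar_mid (a point): middle of the free part of the horizontal bar on the caddy, on the bar's axis. The bar is steel, 16 mm diameter, axis 165 mm above the bench, along its y (the rail's y), free from 44 mm on the -y side of this point, where a 16 mm upright post carries it, to its free end 55 mm on the +y side. Nothing stands higher than the bar beside it. Moves with the caddy
- pot_a: plain aluminium straight-sided open pot, the widest and lowest: outside diameter 106 mm, height 48 mm, wall 3.5 mm, floor 4 mm thick, about 130 g; starts upright on the bench; origin under the centre of its base, z up its axis. May be absent (None)
- pot_b: plain aluminium straight-sided open pot, the second widest: outside diameter 88 mm, height 60 mm, wall 3.5 mm, floor 4 mm thick, about 110 g; starts upright on the bench; origin under the centre of its base, z up its axis. May be absent (None)
- pot_c: plain aluminium straight-sided open pot, the third widest: outside diameter 70 mm, height 72 mm, wall 3.5 mm, floor 4 mm thick, about 90 g; starts upright on the bench; origin under the centre of its base, z up its axis. May be absent (None)
- pot_d: plain aluminium straight-sided open pot, the narrowest and tallest: outside diameter 52 mm, height 84 mm, wall 3.5 mm, floor 4 mm thick, about 70 g; starts upright on the bench; origin under the centre of its base, z up its axis. May be absent (None)
- ears: ear defenders, about 240 g, standing on two black cups, band up: 148 mm high, 142 mm wide along x, cups 60 mm deep along y, 60 mm clear between the cushions. Origin midway between the cups' undersides, z up. The band's crown is a rubber pad, 56 mm (x) by 36 mm (y), 130 to 148 mm above the origin: pinch it from above across its 36 mm, fingertips above its underside, for the bar goes there
- ears_crown (a point): middle of the underside of the crown pad, 130 mm above the ear defenders' origin; it rests on top of the bar when they hang, axes as ears
- mug: white ceramic mug, 80 mm across, 90 mm high; origin under its centre. Not part of the job
- crate: open grey plastic crate, 130 x 220 x 100 mm; origin under its centre. Not part of the job
- driver: screwdriver lying on the bench. Not part of the job
There are look-alikes about, which are no part of the job. What is shaped like the pot_a but brown or pink is not meant.

How it is judged:
By the outcome, as a careful person would: the job done as asked, in the order asked, and still so for the second after the job is handed in, with the robot touching nothing.
Of pot_a, pot_b, pot_c, pot_d only 3 to 4 are there at a start; the rules pass over those that are not, and their reading is None.
At some moment in a run one of pot_a, pot_b, pot_c may be knocked a few centimetres aside while the robot is not near it.
It also fails if it takes over 208 s, if anything falls off the work surface, if the arm or the gripper's body presses on something with over 40 N, if the wrist force passes 120 N, or if a joint passes its speed limit or range.

## Working session

There is one attempt and no reset: what is moved stays moved. The work goes in short steps, Python scripts to look and compute and a shell command to move; the robot and the scene stay as the last step left them, time stands still between calls to the robot, and variables do not carry over. Pictures are saved under pics/ and viewed, and the job is handed in when it is done.

```bash
ls; mkdir -p pics
python3 - <<'E'
from rig import bot
import cv2
s=bot.get_state();print(s)
for c in ("side","top"):
    d=bot.capture(c);cv2.imwrite(f"pics/{c}0.png",d["img"]);print(c,d["fx"],d["fy"],d["cx"],d["cy"],d["R"],d["t"])
print(bot.pinch_z)
E
```

```text
pics
{'time': 0.0, 'q': array([ 1.08928490e+00,  9.18411420e-02,  1.23188921e+00, -2.58600240e-05,
        1.81979025e+00, -5.67153228e-02]), 'qd': array([-0.00024218, -0.00044901, -0.0003839 ,  0.00021881, -0.00012174,
        0.00059413]), 'joint_efforts': array([ 3.55962238e-04, -4.46449649e+01, -4.06444001e+01,  6.97089988e-02,
        2.95550795e-02, -1.29531850e-04]), 'tool_pos': array([0.24716032, 0.54640014, 0.22151561]), 'tcp_rot': array([ 0.59451157,  0.38277129, -0.38394812, -0.59382318]), 'contact_force': array([ 0.44283397,  1.44608523, -0.01403503]), 'moment': array([ 0.01074582, -0.02408366, -0.00244109]), 'gripper_width': 0.9981737232822823}
side 408.7403028406132 408.7403028406132 258.28208218596114 189.939891825449 [[ 0.78030975 -0.62536727 -0.00569737]
 [-0.35415027 -0.43435011 -0.82820141]
 [ 0.51545541  0.64827136 -0.56040161]] [-0.46678586  0.2884297   1.07029289]
top 390.7123815738593 390.7123815738593 252.36695309878735 198.50178212702897 [[-0.01837377 -0.99982958  0.00179047]
 [-0.99385284  0.01806834 -0.10922489]
 [ 0.10917393 -0.00378633 -0.99401545]] [-0.02134681  0.596224    1.16673689]
0.0187
```

View images.

View pics/side0.png

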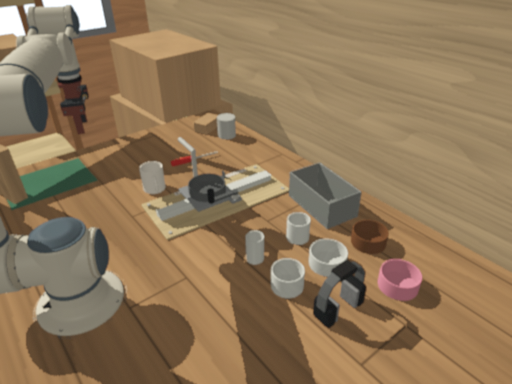

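View pics/top0.png

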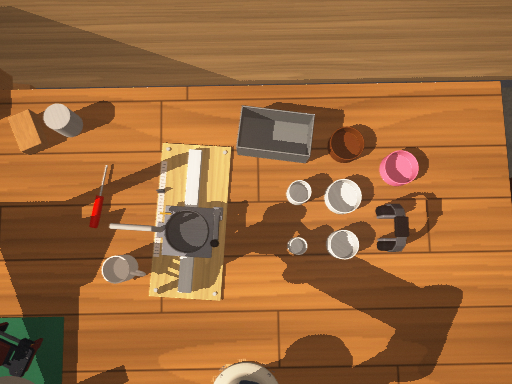

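```bash
cat > h.py <<'E'
from rig import bot
import cv2, numpy as np
from scipy.spatial.transform import Rotation as Rn
def cap(c,name=None,crop=None,s=3):
    d=bot.capture(c)
    if name:
        im=d["img"]
        if crop: x,y,w,h=crop; im=im[y:y+h,x:x+w]
        else: s=1.5
        im=cv2.resize(im,None,fx=s,fy=s,interpolation=cv2.INTER_CUBIC); cv2.imwrite(f"pics/{name}.png",im)
    return d
def proj(d,X):
    p=np.asarray(d["R"])@np.asarray(X,float)+d["t"]; return d["fx"]*p[0]/p[2]+d["cx"], d["fy"]*p[1]/p[2]+d["cy"]
def ray(d,u,v):
    R=np.asarray(d["R"]); k=R.T@np.array([(u-d["cx"])/d["fx"],(v-d["cy"])/d["fy"],1.]); return -R.T@np.asarray(d["t"]),k
def atz(d,u,v,z):
    o,k=ray(d,u,v); return o+k*(z-o[2])/k[2]
def tri(*a):
    A=np.zeros((3,3));b=np.zeros(3)
    for d,u,v in a:
        o,k=ray(d,u,v);k=k/np.linalg.norm(k);P=np.eye(3)-np.outer(k,k);A+=P;b+=P@o
    X=np.linalg.solve(A,b); return X,[np.hypot(*(np.array(proj(d,X))-[u,v])) for d,u,v in a]
def tool():
    s=bot.get_state();return s,np.array(s["tool_pos"]),Rn.from_quat(s["tcp_rot"]).as_matrix()
np.set_printoptions(precision=4,suppress=True)
E
python3 - <<'E'
from h import *
T=bot.capture("top");S=bot.capture("side")
import pickle;pickle.dump((T,S),open("cap0.pkl","wb"))
for n in "pot_a pot_b pot_c pot_d ears mug crate ears_crown clamp_hinge clamp_grip pointer mark_line well bar_mid rail".split():
    for d,c in((T,"top"),(S,"side")):
        print(n,c,[(round(r["score"],2),np.round(r["centre"][::-1],1)) for r in bot.place_of(c,n)][:4])
s,p,R=tool();print(s["time"],R)
E
```

```text
pot_a top [(0.87, array([343. , 147.3])), (0.85, array([335.4, 240.1])), (0.77, array([394.7, 168.7])), (0.75, array([292.3, 244.9]))]
pot_a side [(0.92, array([286.8, 284.4])), (0.85, array([397.5, 283.4])), (0.75, array([253.7, 256.6])), (0.73, array([370.5, 241.1]))]
pot_b top [(0.87, array([343. , 147.3])), (0.85, array([335.4, 240.1])), (0.77, array([394.7, 168.7])), (0.75, array([292.3, 244.9]))]
pot_b side [(0.92, array([286.8, 284.4])), (0.85, array([397.5, 283.4])), (0.75, array([253.7, 256.6])), (0.73, array([370.5, 241.1]))]
pot_c top [(0.87, array([343. , 147.3])), (0.85, array([335.4, 240.1])), (0.77, array([394.7, 168.7])), (0.75, array([292.3, 244.9]))]
pot_c side [(0.92, array([286.8, 284.4])), (0.85, array([397.5, 283.4])), (0.75, array([253.7, 256.6])), (0.73, array([370.5, 241.1]))]
pot_d top [(0.87, array([343. , 147.3])), (0.85, array([335.4, 240.1])), (0.77, array([394.7, 168.7])), (0.75, array([292.3, 244.9]))]
pot_d side [(0.92, array([286.8, 284.4])), (0.85, array([397.5, 283.4])), (0.75, array([253.7, 256.6])), (0.73, array([370.5, 241.1]))]
ears top [(0.83,
[... 620 characters left out ...]
array([211.8, 188.3]))]
pointer top [(0.94, array([157.7, 213.1])), (0.68, array([212.9, 241.5]))]
pointer side [(0.29, array([341. , 311.3]))]
mark_line top [(0.36, array([159.7, 189.6])), (0.23, array([341.2, 200. ]))]
mark_line side [(0.5, array([221. , 170.1])), (0.48, array([343.2, 276.8]))]
well top [(0.86, array([189.8, 230.8]))]
well side [(0.95, array([206.9, 190. ]))]
bar_mid top [(0.92, array([131.2, 227.7]))]
bar_mid side [(0.66, array([183.1, 144.9])), (0.35, array([320. , 206.1]))]
rail top [(0.65, array([188.5, 220.9])), (0.34, array([270.1, 142.2]))]
rail side [(0.73, array([215.7, 193.2]))]
1.7 [[ 0.4121  0.     -0.9111]
 [ 0.9111 -0.      0.4121]
 [-0.     -1.     -0.    ]]
```

Run:
```python
import pickle,cv2
T,S=pickle.load(open("cap0.pkl","rb"))
def sv(im,c,s,n):
    x,y,w,h=c; im=cv2.resize(im[y:y+h,x:x+w],None,fx=s,fy=s,interpolation=cv2.INTER_CUBIC)
    for i in range(0,w,20): cv2.putText(im,str(x+i),(int(i*s),10),0,.35,(0,255,255));cv2.line(im,(int(i*s),12),(int(i*s),18),(0,255,255))
    for i in range(0,h,20): cv2.putText(im,str(y+i),(0,int(i*s)+4),0,.35,(0,255,255))
    cv2.imwrite("pics/"+n,im)
sv(T["img"],(95,140,145,165),5,"t1.png" ) if 0 else sv(T["img"],(95,140,150,110),5.3,"t1.png")
sv(T["img"],(270,115,160,150),4,"t2.png")
sv(S["img"],(130,120,160,110),5,"s1.png")
sv(S["img"],(230,160,200,170),3.5,"s2.png")
```

```text
(no output)
```

View pics/t1.png

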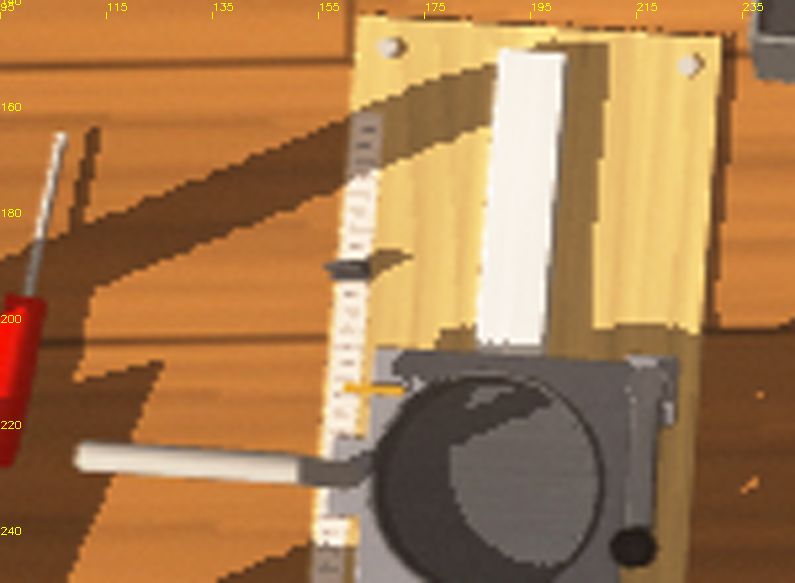

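View pics/t2.png

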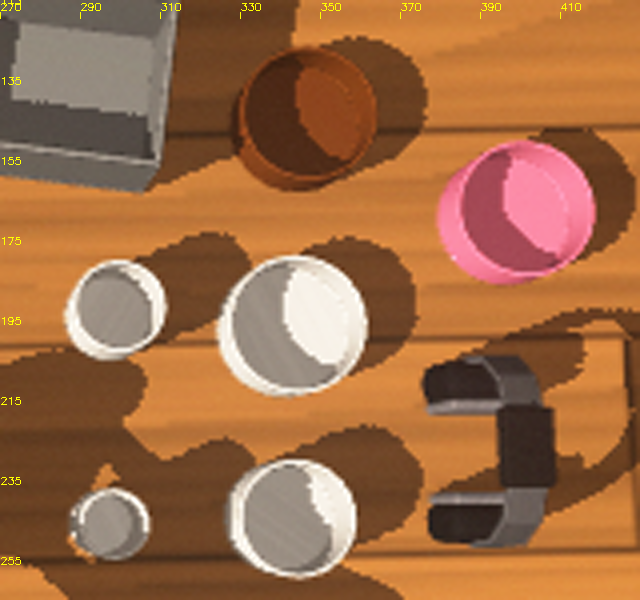

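View pics/s1.png

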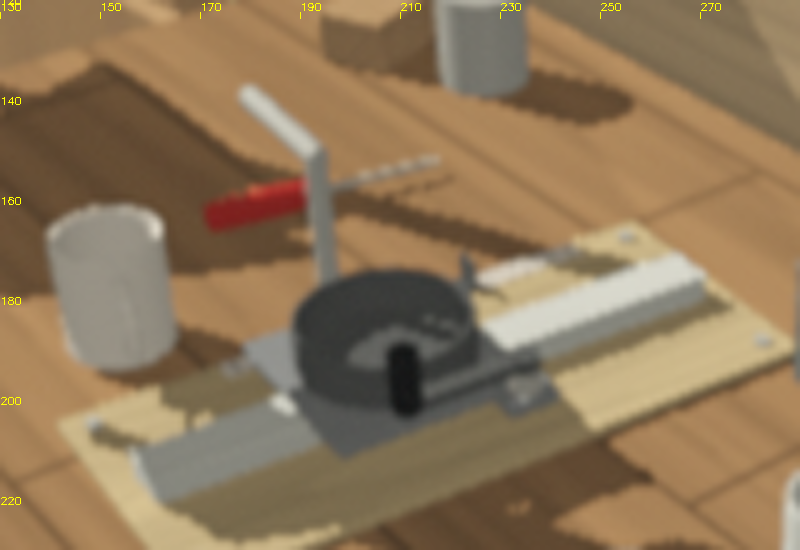

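View pics/s2.png

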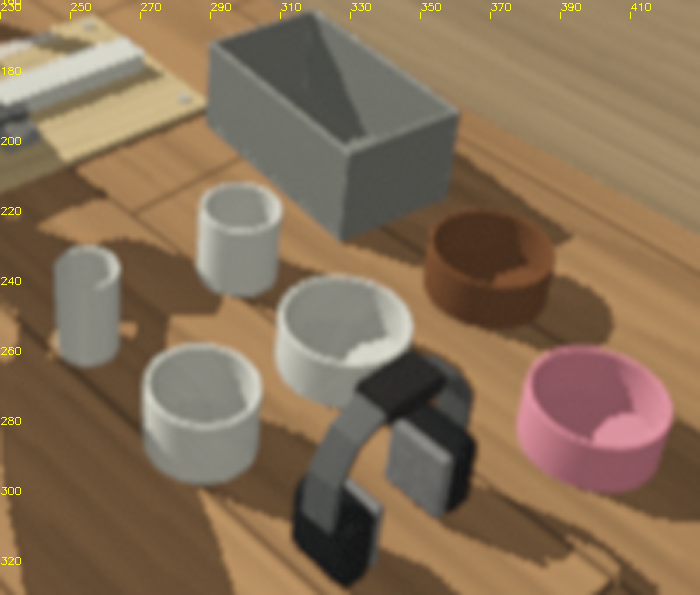

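Run:
```python
from h import *
import pickle
T,S=pickle.load(open("cap0.pkl","rb"))
def t1(x,y): return 95+x/5.3,140+y/5.3
def s1(x,y): return 130+x/5,120+y/5
# screws on board z~8..10 ; board corners
for nm,p in dict(bl_far=(358,15),br_far=(722,38)).items(): print(nm,atz(T,*t1(*p),.008))
print("near corners",atz(T,149.5,295,.008),atz(T,222,299,.008))
rn={}
for nm,p in dict(railL_far=(500,50),railR_far=(567,55),railL=(478,340),railR=(545,345)).items(): print(nm,atz(T,*t1(*p),.030))
print("side rail top far corners",atz(S,*s1(670,255),.03),atz(S,*s1(705,275),.03))
print("fin",tri((T,*t1(350,268)),(S,*s1(465,258))))
print("fin z32",[atz(T,*t1(x,268),.03) for x in(325,370)])
print("pointer",[atz(T,*t1(x,389),.04) for x in(345,403)])
print("well rim c",atz(T,*t1(488,485),.079), "net top",atz(T,189.8,230.8,.048),"net side",atz(S,206.9,190,.048))
print("hinge",tri((T,216.6,209),(S,233.2,195.5)),"grip",tri((T,214.8,241.3),(S,211.8,188.3)))
print("grip top",atz(T,*t1(633,546),.111),"side",atz(S,*s1(402,345),.111))
print("bar end/post",atz(T,*t1(78,457),.165),atz(T,*t1(300,470),.165),"side",atz(S,*s1(245,92),.165),atz(S,*s1(318,148),.165))
print("bar net",tri((T,131.2,227.7),(S,183.1,144.9)))
for n,u,v,z,su,sv in (("a",343.6,195.6,.048,230+344/3.5,160+325/3.5),("b",344,244.6,.06,230+202/3.5,160+392/3.5),("c",299.75,191.5,.072,230+240/3.5,160+212/3.5),("d",298.5,245.7,.084,230+87/3.5,160+268/3.5)): print(n,atz(T,u,v,z),atz(S,su,sv,z),"px/m",T["fx"]/(1.1667-z))
print("crown",tri((T,401.6,227.2),(S,347.1,273.9)), "top ctr",atz(T,270+526/4,115+446/4,.148), "side",atz(S,230+402/3.5,160+383/3.5,.148))
print("crate",[atz(T,*p,.1) for p in((241,108),(314,114),(311,162),(238,153))]); print("mug",atz(T,117,267,.09)); print("mugside",atz(S,130+105/5,120+225/5,.09))
```

```text
bl_far [0.7818 0.2501 0.008 ]
br_far [0.7638 0.0318 0.008 ]
near corners [0.3082 0.2867 0.008 ] [0.2921 0.0658 0.008 ]
railL_far [0.7535 0.1615 0.03  ]
railR_far [0.7498 0.1221 0.03  ]
railL [0.5823 0.1743 0.03  ]
railR [0.5787 0.1355 0.03  ]
side rail top far corners [0.7526 0.1579 0.03  ] [0.7547 0.1194 0.03  ]
fin (array([0.6259, 0.2474, 0.034 ]), [np.float64(0.2739688058901371), np.float64(0.22367612781611804)])
fin z32 [array([0.626 , 0.2633, 0.03  ]), array([0.6255, 0.2371, 0.03  ])]
pointer [array([0.5545, 0.2488, 0.04  ]), array([0.5539, 0.2156, 0.04  ])]
well rim c [0.4971 0.1605 0.079 ] net top [0.4999 0.1574 0.048 ] net side [0.5021 0.1626 0.048 ]
hinge (array([0.56  , 0.0796, 0.0448]), [np.float64(1.7253804385570908), np.float64(1.5403284866744829)]) grip (array([0.4685, 0.0755, 0.1146]), [np.float64(0.5910398221471594), np.float64(0.5243553980764364)])
grip top [0.4623 0.0778 0.111 ] side [0.4669 0.0786 0.111 ]
bar end/post [0.5128 0.3556 0.165 ] [0.5041 0.2423 0.165 ] side [0.5177 0.3556 0.165 ] [0.5143 0.2492 0.165 ]
bar net (array([0.5052, 0.2988, 0.1659]), [np.float64(1.097048715529864), np.float64(0.8401909694450169)])
a [ 0.5979 -0.3091  0.048 ] [ 0.5949 -0.3179  0.048 ] px/m 349.2557268024129
b [ 0.4504 -0.301   0.06  ] [ 0.4489 -0.3097  0.06  ] px/m 353.04272302689014
c [ 0.6098 -0.1734  0.072 ] [ 0.6086 -0.181   0.072 ] px/m 356.9127446550282
d [ 0.45   -0.1633  0.084 ] [ 0.4527 -0.1669  0.084 ] px/m 360.8685522987525
crown (array([ 0.5   , -0.4508,  0.1312]), [np.float64(1.6571819923649704), np.float64(1.9636557995890112)]) top ctr [ 0.4981 -0.4409  0.148 ] side [ 0.4972 -0.4498  0.148 ]
crate [array([ 0.8595, -0.0032,  0.1   ]), array([ 0.8373, -0.2195,  0.1   ]), array([ 0.6927, -0.2056,  0.1   ]), array([0.7234, 0.0077, 0.1   ])]
mug [0.3991 0.3594 0.09  ]
mugside [0.4023 0.3706 0.09  ]
```

```bash
cat >> h.py <<'E'
YAW=-4.3
def delta(x,y,z,yaw=YAW):
    s,p,R=tool(); a=np.deg2rad(yaw);X=np.array([np.cos(a),np.sin(a),0]);Y=np.array([0,0,-1.]);Rt=np.column_stack([X,Y,np.cross(X,Y)])
    print("t=%.2f p"%s["time"],p,"->tx,ty,tz",np.round(1000*R.T@(np.array([x,y,z])-p),1),"w",np.round(np.rad2deg(Rn.from_matrix(R.T@Rt).as_rotvec()),2))
    return s
E
python3 -c "
from h import *
delta(.465,.078,.2)"
```

```text
t=1.70 p [0.2473 0.5467 0.2226] ->tx,ty,tz [-337.3   22.6 -391.5] w [ 0.   69.96 -0.  ]
```

```bash
python3 -m creep '[{"tx":-31,"tz":-37,"wy":7},{"tx":-62,"tz":-74,"wy":14},{"tx":-93,"tz":-111,"wy":21},{"tx":-124,"tz":-148,"wy":28},{"tx":-155,"tz":-185,"wy":35}]' 60 20; python3 -c "
from h import *
delta(.465,.078,.2)"
```

```text
t=1.70 p [0.2473 0.5467 0.2226] ->tx,ty,tz [-337.3   22.6 -391.5] w [ 0.   69.96 -0.  ]validation failed for argument at $[0]...
```

```bash
python3 -m creep '[{"tx":-31,"ty":0,"tz":-37,"wx":0,"wy":7,"wz":0},{"tx":-62,"ty":0,"tz":-74,"wx":0,"wy":14,"wz":0},{"tx":-93,"ty":0,"tz":-111,"wx":0,"wy":21,"wz":0},{"tx":-124,"ty":0,"tz":-148,"wx":0,"wy":28,"wz":0},{"tx":-155,"ty":0,"tz":-185,"wx":0,"wy":35,"wz":0}]' 60 20; python3 -c "
from h import *
delta(.465,.078,.2)"
```

```text
time: 2.2
tool_pos: [0.3524, 0.3275, 0.2227]
tcp_rot: [-0.682, -0.186, 0.185, 0.682]
contact_force: [1.7, -0.2, 0.1]
gripper_width: 0.686
t=2.20 p [0.3524 0.3275 0.2227] ->tx,ty,tz [ -29.1   22.7 -272.2] w [-0.01 34.7   0.03]
```

```bash
python3 -m creep '[{"tx":-5,"ty":0,"tz":-49,"wx":0,"wy":7,"wz":0},{"tx":-10,"ty":0,"tz":-98,"wx":0,"wy":14,"wz":0},{"tx":-15,"ty":5,"tz":-147,"wx":0,"wy":21,"wz":0},{"tx":-20,"ty":10,"tz":-196,"wx":0,"wy":28,"wz":0},{"tx":-25,"ty":15,"tz":-240,"wx":0,"wy":34.7,"wz":0}]' 60 20; python3 -c "
from h import *
delta(.465,.078,.2)"
```

```text
time: 2.7
tool_pos: [0.4534, 0.1078, 0.2078]
tcp_rot: [-0.707, 0.026, -0.027, 0.707]
contact_force: [0.1, 1.0, -0.4]
gripper_width: 0.68
t=2.70 p [0.4534 0.1078 0.2078] ->tx,ty,tz [ 13.8   7.8 -28.9] w [-0.01 -0.06  0.06]
```

```bash
python3 -m creep '[{"tx":13,"ty":0,"tz":-29,"wx":0,"wy":0,"wz":0},{"tx":13,"ty":40,"tz":-29,"wx":0,"wy":0,"wz":0},{"tx":13,"ty":75,"tz":-29,"wx":0,"wy":0,"wz":0},{"tx":13,"ty":75,"tz":-29,"wx":0,"wy":0,"wz":0}]' 60 20
python3 - <<'E'
from h import *
delta(.465,.078,.086)
d=cap("top");e=cap("side")
p=tool()[1]
print(proj(d,p),proj(e,p))
a=cv2.resize(d["img"][170:270,140:250],None,fx=5,fy=5,interpolation=cv2.INTER_CUBIC);cv2.imwrite("pics/t3.png",a)
a=cv2.resize(e["img"][120:230,130:260],None,fx=5,fy=5,interpolation=cv2.INTER_CUBIC);cv2.imwrite("pics/s3.png",a)
E
```

```text
time: 3.1
tool_pos: [0.4611, 0.0795, 0.1273]
tcp_rot: [0.707, -0.029, 0.022, -0.706]
contact_force: [-0.5, -0.1, 0.1]
gripper_width: 0.685
t=3.10 p [0.4611 0.0795 0.1273] ->tx,ty,tz [ 4.4 41.2 -1.1] w [ 0.09  0.21 -0.53]
(np.float64(212.81194248243733), np.float64(242.6074850896659)) (np.float64(208.72307543923057), np.float64(183.33464948681566))
```

View pics/t3.png

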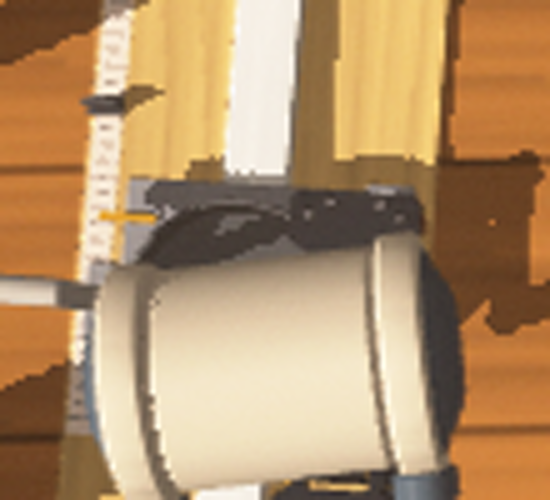

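View pics/s3.png

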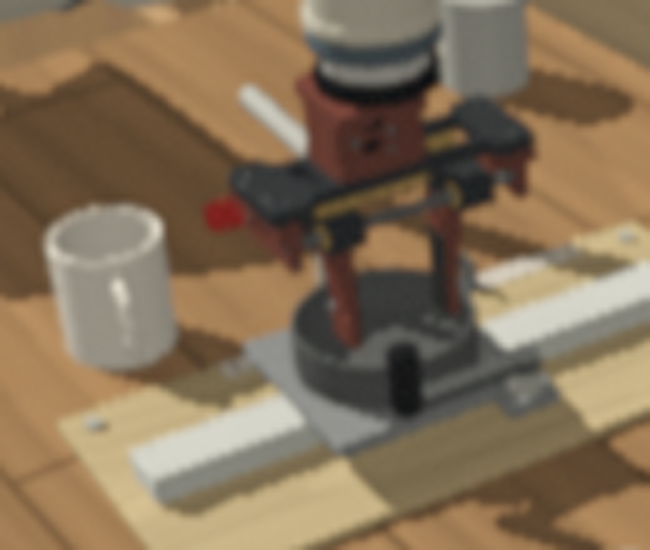

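```bash
python3 -m creep '[{"tx":2,"ty":20,"tz":0,"wx":0,"wy":0,"wz":0},{"tx":2,"ty":40,"tz":0,"wx":0,"wy":0,"wz":0},{"tx":2,"ty":40,"tz":0,"wx":0,"wy":0,"wz":0}]' 60 20;python3 -m creep '[{"tx":0,"ty":0,"tz":0,"wx":0,"wy":0,"wz":0},{"tx":0,"ty":0,"tz":0,"wx":0,"wy":0,"wz":0},{"tx":0,"ty":0,"tz":0,"wx":0,"wy":0,"wz":0},{"tx":0,"ty":0,"tz":0,"wx":0,"wy":0,"wz":0}]' 10 20
python3 - <<'E'
from h import *
delta(.465,.078,.086)
e=cap("side")
a=cv2.resize(e["img"][120:230,130:260],None,fx=5,fy=5,interpolation=cv2.INTER_CUBIC);cv2.imwrite("pics/s4.png",a)
E
```

```text
time: 3.5
tool_pos: [0.4656, 0.0804, 0.0928]
tcp_rot: [0.707, -0.025, 0.024, -0.707]
contact_force: [-0.3, -0.2, 0.3]
gripper_width: 0.68
time: 3.9
tool_pos: [0.4662, 0.0801, 0.0937]
tcp_rot: [-0.707, 0.024, -0.025, 0.707]
contact_force: [-0.4, -0.9, 0.0]
gripper_width: 0.365
t=3.90 p [0.4662 0.0801 0.0937] ->tx,ty,tz [-1.1  7.7 -2.2] w [-0.01  0.26  0.09]
```

View pics/s4.png

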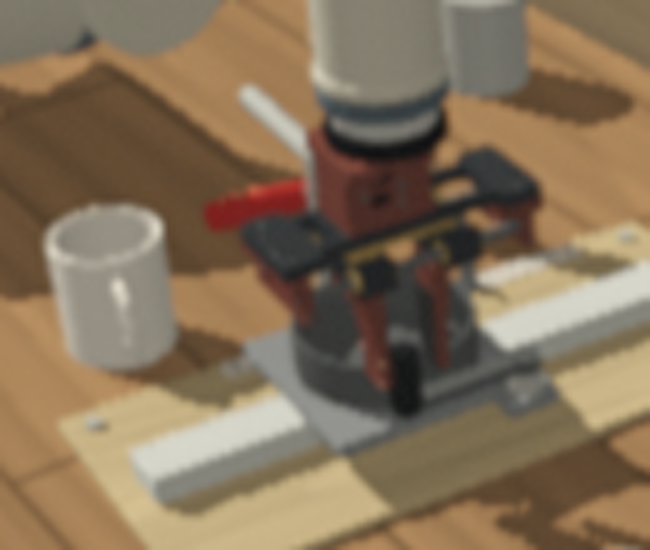

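Run:
```python
from h import *
e=cap("side")
f=lambda x,y:(130+x/5,120+y/5)
print(atz(e,*f(403,345),.111),atz(e,*f(396,336),.111),atz(e,*f(405,412),.061),atz(e,*f(398,403),.061))
print(np.array(proj(e,tool()[1]))*5-[650,600])
r=bot.place_of("side","clamp_grip");print(r)
```

```text
[0.4674 0.0782 0.111 ] [0.4696 0.0897 0.111 ] [0.4637 0.0767 0.061 ] [0.4657 0.088  0.061 ]
[399.9118 368.1978]
[{'centre': [257.4, 253.0], 'score': 0.68}, {'centre': [190.2, 208.0], 'score': 0.64}]
```

```bash
python3 -m creep '[{"tx":0,"ty":6,"tz":0,"wx":0,"wy":0,"wz":0},{"tx":0,"ty":6,"tz":0,"wx":0,"wy":0,"wz":0},{"tx":0,"ty":6,"tz":0,"wx":0,"wy":0,"wz":0},{"tx":0,"ty":6,"tz":0,"wx":0,"wy":0,"wz":0}]' 10 20
python3 - <<'E'
from h import *
s=delta(.465,.078,.086);print(s["contact_force"],s["moment"],s["gripper_width"]*88)
e=cap("side")
a=cv2.resize(e["img"][170:220,180:250],None,fx=10,fy=10,interpolation=cv2.INTER_CUBIC);cv2.imwrite("pics/s5.png",a)
E
```

```text
time: 4.45
tool_pos: [0.4639, 0.0805, 0.09]
tcp_rot: [-0.706, 0.026, -0.024, 0.707]
contact_force: [-16.4, 0.6, 19.5]
gripper_width: 0.242
t=4.45 p [0.4639 0.0805 0.09  ] ->tx,ty,tz [ 1.3  4.  -2.4] w [-0.03  0.3  -0.18]
[-16.3752   0.6145  19.4971] [-0.0186  2.9761  0.0191] 21.320660230593703
```

View pics/s5.png

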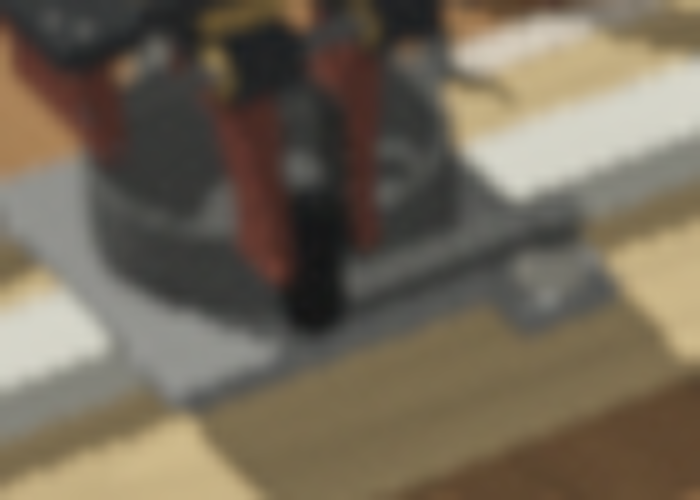

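```bash
python3 -m creep '[{"tx":-2,"ty":-4,"tz":0,"wx":0,"wy":0,"wz":0},{"tx":-1,"ty":-4,"tz":-13.4,"wx":0,"wy":0,"wz":0},{"tx":2,"ty":-4,"tz":-26.6,"wx":0,"wy":0,"wz":0},{"tx":7,"ty":-4,"tz":-39,"wx":0,"wy":0,"wz":0},{"tx":13.7,"ty":-4,"tz":-50.8,"wx":0,"wy":0,"wz":0}]' 10 20
python3 - <<'E'
from h import *
s=delta(.4639,.0805,.09);print(s["contact_force"],s["moment"],s["gripper_width"]*88)
e=cap("side")
a=cv2.resize(e["img"][140:240,150:280],None,fx=5,fy=5,interpolation=cv2.INTER_CUBIC);cv2.imwrite("pics/s6.png",a)
E
```

```text
time: 5.0
tool_pos: [0.4738, 0.0268, 0.0901]
tcp_rot: [0.707, -0.027, 0.023, -0.706]
contact_force: [-6.6, 1.5, 0.3]
gripper_width: 0.244
t=5.00 p [0.4738 0.0268 0.0901] ->tx,ty,tz [-13.7   0.1  52.8] w [ 0.08  0.25 -0.33]
[-6.6375  1.5175  0.2975] [0.1708 1.1914 0.3335] 21.467374178266944
```

View pics/s6.png

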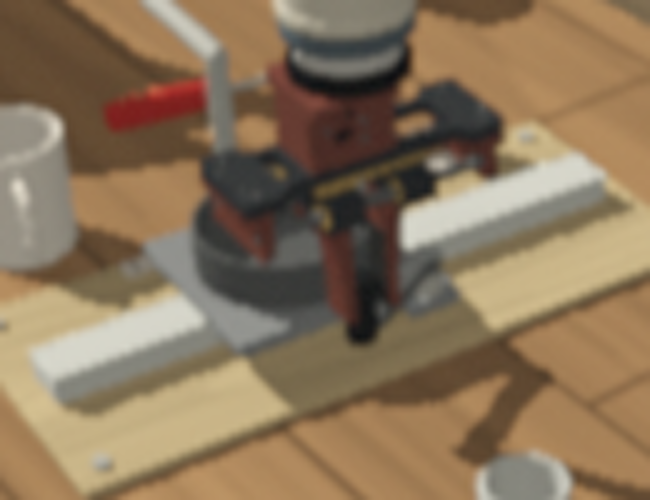

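```bash
python3 -m creep '[{"tx":8.4,"ty":0,"tz":-10.5,"wx":0,"wy":0,"wz":0},{"tx":18.4,"ty":0,"tz":-19.7,"wx":0,"wy":0,"wz":0},{"tx":29.5,"ty":0,"tz":-27.3,"wx":0,"wy":0,"wz":0},{"tx":41.7,"ty":0,"tz":-33,"wx":0,"wy":0,"wz":0},{"tx":54.6,"ty":0,"tz":-37,"wx":0,"wy":0,"wz":0}]' 10 20;python3 -m creep '[{"tx":13,"ty":0,"tz":-2,"wx":0,"wy":0,"wz":0},{"tx":13,"ty":0,"tz":-2,"wx":0,"wy":0,"wz":0}]' 10 20
python3 - <<'E'
from h import *
s=delta(.4639,.0805,.09);print(s["contact_force"],s["moment"],s["gripper_width"]*88)
e=cap("side");d=cap("top")
a=cv2.resize(e["img"][140:240,150:280],None,fx=5,fy=5,interpolation=cv2.INTER_CUBIC);cv2.imwrite("pics/s7.png",a)
a=cv2.resize(d["img"][140:240,140:260],None,fx=6,fy=6,interpolation=cv2.INTER_CUBIC);cv2.imwrite("pics/t7.png",a)
E
```

```text
time: 5.55
tool_pos: [0.5276, -0.0145, 0.0902]
tcp_rot: [0.707, -0.026, 0.025, -0.706]
contact_force: [-4.5, -1.8, 0.3]
gripper_width: 0.233
time: 5.75
tool_pos: [0.5418, -0.0178, 0.0902]
tcp_rot: [0.708, -0.026, 0.026, -0.706]
contact_force: [0.4, -4.1, -2.7]
gripper_width: 0.225
t=5.75 p [ 0.5418 -0.0178  0.0902] ->tx,ty,tz [-84.9  -0.1  92.4] w [0.16 0.12 0.03]
[ 0.3674 -4.111  -2.6985] [-0.8299  0.1563 -0.0887] 19.839017241152533
```

View pics/s7.png

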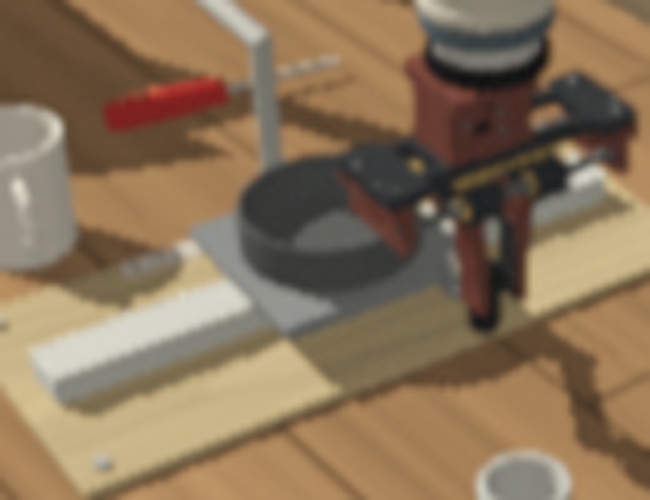

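View pics/t7.png

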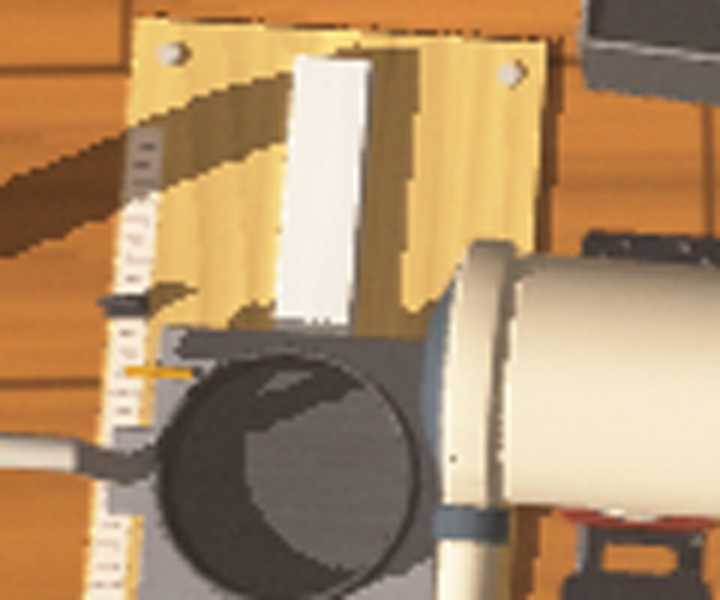

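```bash
python3 -m creep '[{"tx":6,"ty":0,"tz":1,"wx":0,"wy":0,"wz":0},{"tx":12,"ty":0,"tz":2,"wx":0,"wy":0,"wz":0},{"tx":18,"ty":0,"tz":2,"wx":0,"wy":0,"wz":0},{"tx":24,"ty":0,"tz":2,"wx":0,"wy":0,"wz":0},{"tx":24,"ty":0,"tz":2,"wx":0,"wy":0,"wz":0}]' 10 20
cat > look.py <<'E'
from h import *
import sys
n=sys.argv[1]
s=delta(.4639,.0805,.09);print(s["contact_force"],s["moment"],s["gripper_width"]*88)
e=cap("side");d=cap("top")
a=cv2.resize(e["img"][140:240,150:280],None,fx=5,fy=5,interpolation=cv2.INTER_CUBIC);cv2.imwrite(f"pics/s{n}.png",a)
a=cv2.resize(d["img"][140:240,140:240],None,fx=6,fy=6,interpolation=cv2.INTER_CUBIC);cv2.imwrite(f"pics/t{n}.png",a)
E
python3 look.py 8
```

```text
time: 6.35
tool_pos: [0.564, -0.0187, 0.0903]
tcp_rot: [0.709, -0.027, 0.025, -0.704]
contact_force: [-4.0, -12.3, -1.6]
gripper_width: 0.228
t=6.35 p [ 0.564  -0.0187  0.0903] ->tx,ty,tz [-107.1   -0.2   91.6] w [ 0.36  0.09 -0.08]
[ -4.0466 -12.3438  -1.6276] [-2.0885  0.6112 -0.1779] 20.0401820562597
```

View pics/s8.png

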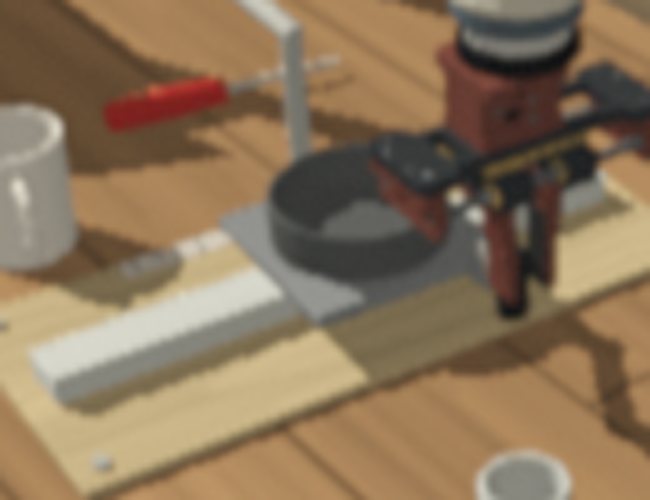

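View pics/t8.png

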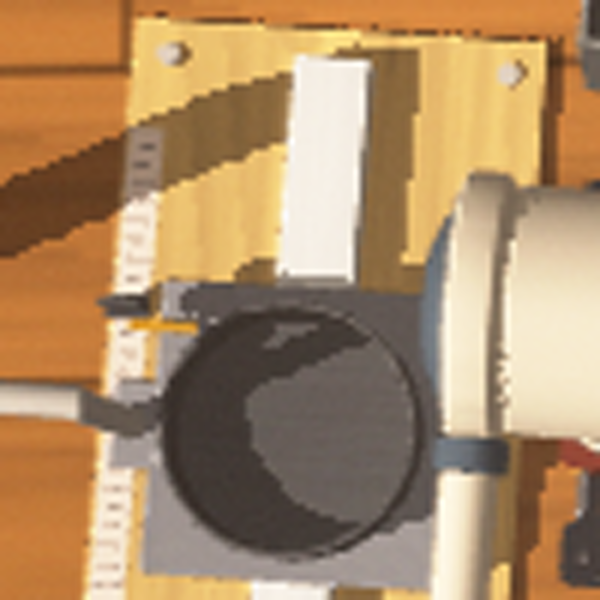

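Run:
```python
from h import *
d=cap("top");e=cap("side");import pickle;pickle.dump((d,e),open("c8.pkl","wb"))
f=lambda x,y:(140+x/6,140+y/6)
c,s=np.cos(np.deg2rad(-4.3)),np.sin(np.deg2rad(-4.3))
rx=lambda p:p[0]*c+p[1]*s
for z in(.008,.02,.032): print(z,[rx(atz(d,*f(125,v),z)) for v in(293,303,315)])
for z in(.036,.04,.044): print(z,rx(atz(d,*f(160,325),z)),atz(d,*f(130,323),z))
a=cv2.resize(d["img"][180:210,150:190],None,fx=20,fy=20,interpolation=cv2.INTER_NEAREST);cv2.imwrite("pics/t9.png",a)
a=cv2.resize(e["img"][150:190,190:250],None,fx=13,fy=13,interpolation=cv2.INTER_CUBIC);cv2.imwrite("pics/s9.png",a)
```

```text
0.008 [np.float64(0.6133428781527669), np.float64(0.6080813607947246), np.float64(0.6017740590273081)]
0.02 [np.float64(0.6118855707132853), np.float64(0.6066759371739182), np.float64(0.6004308317044441)]
0.032 [np.float64(0.6104282632738036), np.float64(0.6052705135531117), np.float64(0.5990876043815802)]
0.036 0.5945258028583729 [0.6148 0.2454 0.036 ]
0.04 0.5940919018050445 [0.6143 0.2445 0.04  ]
0.044 0.593658000751716 [0.6138 0.2435 0.044 ]
```

View pics/t9.png

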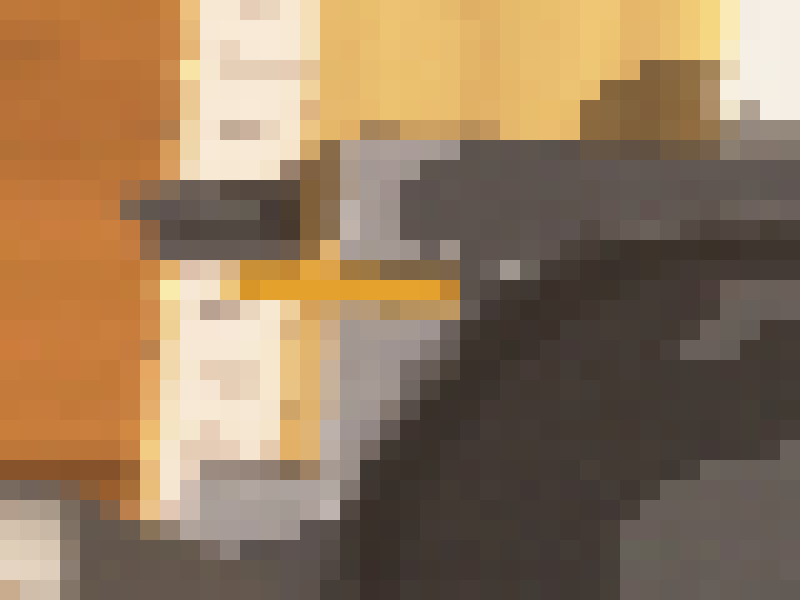

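View pics/s9.png

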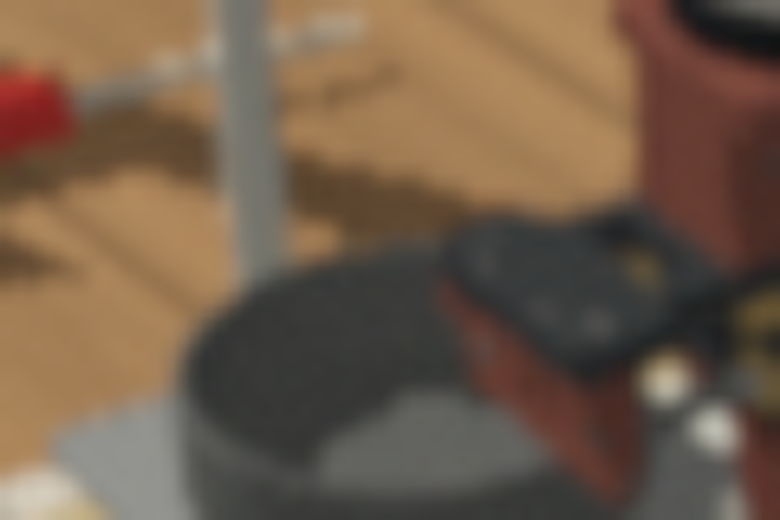

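```bash
python3 -m creep '[{"tx":0,"ty":0,"tz":-3.5,"wx":0,"wy":0,"wz":0},{"tx":4,"ty":0,"tz":-3.5,"wx":0,"wy":0,"wz":0},{"tx":8,"ty":0,"tz":-3.5,"wx":0,"wy":0,"wz":0},{"tx":11,"ty":0,"tz":-3.5,"wx":0,"wy":0,"wz":0},{"tx":11,"ty":0,"tz":-3.5,"wx":0,"wy":0,"wz":0}]' 10 20
cat > mark.py <<'E'
from h import *
import sys
n=sys.argv[1]
s=delta(.4639,.0805,.09);print(s["contact_force"],s["moment"],s["gripper_width"]*88)
d=cap("top")
a=cv2.resize(d["img"][178:208,150:180],None,fx=20,fy=20,interpolation=cv2.INTER_NEAREST);cv2.imwrite(f"pics/m{n}.png",a)
E
python3 mark.py 10
```

```text
time: 7.05
tool_pos: [0.5748, -0.0203, 0.0902]
tcp_rot: [0.707, -0.026, 0.025, -0.706]
contact_force: [-2.9, -6.5, -2.9]
gripper_width: 0.226
t=7.05 p [ 0.5748 -0.0203  0.0902] ->tx,ty,tz [-117.8    0.2   92.7] w [ 0.12  0.23 -0.08]
[-2.9274 -6.5467 -2.8664] [-1.1301  0.4995  0.0885] 19.91874852671142
```

View pics/m10.png

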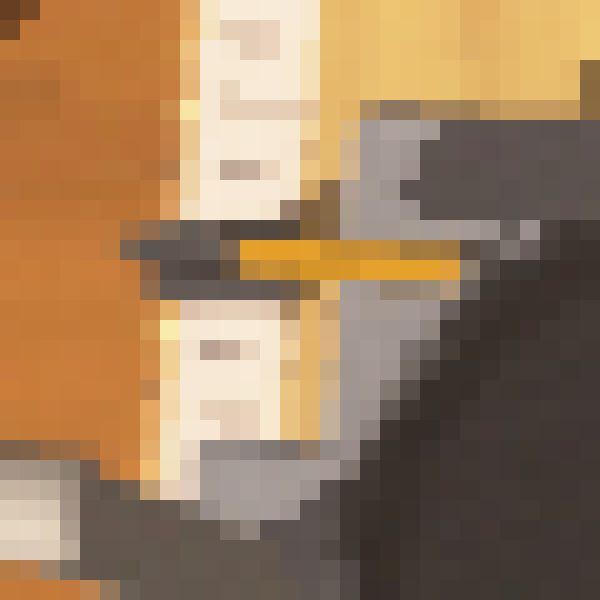

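Run:
```python
from h import *
d=bot.capture("top")
c,s=np.cos(np.deg2rad(-4.3)),np.sin(np.deg2rad(-4.3))
W=lambda rx,ry,z:np.array([rx*c-ry*s,rx*s+ry*c,z])
# rail frame coordinates; fin ry estimate
f=atz(d,160,190.5,.02);print("fin",f[0]*c+f[1]*s,-f[0]*s+f[1]*c)
p=atz(d,162,190.4,.04);print("ptr",p[0]*c+p[1]*s,-p[0]*s+p[1]*c)
for fx in(.604,.606,.608):
  print(fx,"topfar",[np.round(np.array(proj(d,W(fx+.0015,y,.032)))+.5,2) for y in(.279,.304)],"basenear",[np.round(np.array(proj(d,W(fx-.0015,y,.008)))+.5,2) for y in(.279,.304)],"ptr same x",[np.round(proj(d,W(fx,y,z))[1]+.5,2) for y in (.28,.288) for z in(.034,.038,.042)])
```

```text
fin 0.6065286801511011 0.3006168728966252
ptr 0.6048435655062445 0.289671602893221
0.604 topfar [array([166.57, 191.22]), array([158.47, 190.76])] basenear [array([168.16, 193.16]), array([160.21, 192.71])] ptr same x [np.float64(191.6), np.float64(191.44), np.float64(191.27), np.float64(191.46), np.float64(191.29), np.float64(191.12)]
0.606 topfar [array([166.62, 190.58]), array([158.52, 190.12])] basenear [array([168.21, 192.52]), array([160.26, 192.07])] ptr same x [np.float64(190.96), np.float64(190.79), np.float64(190.62), np.float64(190.81), np.float64(190.64), np.float64(190.47)]
0.608 topfar [array([166.67, 189.94]), array([158.57, 189.48])] basenear [array([168.26, 191.89]), array([160.32, 191.44])] ptr same x [np.float64(190.31), np.float64(190.14), np.float64(189.97), np.float64(190.17), np.float64(190.0), np.float64(189.82)]
```

Run:
```python
from h import *
c,s=np.cos(np.deg2rad(-4.3)),np.sin(np.deg2rad(-4.3))
for i in range(3):
    d=bot.capture("top")
    for n,z in(("pointer",.038),("mark_line",.032)):
        r=[q for q in bot.place_of("top",n) if q["score"]>.3][:2]
        for q in r:
            p=atz(d,*q["centre"][::-1],z); print(n,q["score"],q["centre"],p,p[0]*c+p[1]*s)
```

```text
pointer 0.72 [189.6, 162.1] [0.6276 0.2437 0.038 ] 0.6075589403960594
mark_line 0.37 [191.8, 158.5] [0.6218 0.2561 0.032 ] 0.6008428125575294
pointer 0.6 [189.2, 159.8] [0.629  0.2507 0.038 ] 0.6083902424088099
pointer 0.31 [224.4, 401.0] [ 0.5079 -0.482   0.038 ] 0.5425649231900049
mark_line 0.5 [192.5, 158.6] [0.6196 0.2557 0.032 ] 0.5986971722587215
pointer 0.87 [190.5, 161.9] [0.6248 0.2443 0.038 ] 0.6047534765599846
mark_line 0.57 [189.7, 161.3] [0.6282 0.2475 0.032 ] 0.6078272956403884
```

Run:
```python
from h import *
import pickle
T,_=pickle.load(open("cap0.pkl","rb"));d=bot.capture("top")
for im in (T["img"],d["img"]):
    print(im[186:196,155:168].mean(axis=2).astype(int))
print(T["img"][209:218,158:174,0])
print(d["img"][186:196,158:174,0])
```

```text
[[121 119 120 129 211 232 178 184 217 232 194 177 178]
 [120 120 124 157 211 235 235 236 235 231 163  97  99]
 [126 125 127 162 222 234 234 234 230 135 102  97  99]
 [126 119 114 113 100 103  79  78  77  79  98  96  99]
 [130 102  91  90  91  97  98  94  64  63  98  96  98]
 [132 130 103  81  74  75  77  78  71  63  98 112 179]
 [132 131 114  95  96  97  95  96  95  97 110 175 179]
 [128 130 135 174 202 212 213 211 205 143 176 175 179]
 [128 130 151 223 234 234 234 235 233 195 175 174 179]
 [132 129 143 206 229 169 185 216 233 205 176 175 179]]
[[118 114 115 125 205 227 171 177 212 227 189 173 177]
 [114 115 119 152 206 232 231 232 231 227 156 106 162]
 [117 118 122 156 216 231 231 230 224 129  95 103 156]
 [121 114 106 107  95 100  73  72  74  73  93 103 152]
 [124  99  85  85  87  93 103 144 143 144 142 132 131]
 [129 127  98  76  71  72  83 125 134 128 136 134 134]
 [128 128 108  90  90  91  92  91  91  93 107 170 158]
 [124 124 131 169 196 206 206 206 199 136 169 155 156]
 [123 125 147 218 231 230 231 232 228 189 172 174 155]
 [125 124 139 199 224 165 177 211 229 201 170 174 153]
[... 576 characters left out ...]
152 151 133  89  44  43  45]]
[[ 76 167 208 151 156 190 206 133 111 143 147 149 142  79  78  78]
 [ 90 168 214 213 214 214 206 100  76 148 146 143  78  77  76  76]
 [ 96 188 213 213 212 203 109  64  72 142 149 149 140  79  77  76]
 [ 88  87  91  63  62  64  62  57  73 137 147 147 146 150 148 147]
 [ 79  81  86  79  45  43  45  44  49  56  57  57  64  66  64  67]
 [ 69  65  66  65  55  58  48  42  41  38  43  44  44  45  58 110]
 [ 83  84  84  86  84  83  76  65 111 152 145 117 118 120 121  89]
 [106 173 185 184 182 176 101 105 110 148 147 148 145 143  88  55]
 [172 213 212 213 215 208 151 108 128 148 146 146 146 124  55  49]
 [151 202 145 157 189 210 156 108 127 145 147 143 111  86  56  41]]
```

Run:
```python
from h import *
import pickle
T,S=pickle.load(open("cap0.pkl","rb"))
a=cv2.resize(S["img"][155:195,200:250],None,fx=14,fy=14,interpolation=cv2.INTER_NEAREST);cv2.imwrite("pics/s11.png",a)
c,s=np.cos(np.deg2rad(-4.3)),np.sin(np.deg2rad(-4.3))
W=lambda rx,ry,z:np.array([rx*c-ry*s,rx*s+ry*c,z])
for fx in(.604,.607):
  for y in(.28,.29,.305): print(fx,y,[np.round(np.array(proj(S,W(fx,y,z)))+.5,1) for z in(.008,.032)])
```

```text
0.604 0.28 [array([225.1, 179.7]), array([224.8, 174.2])]
0.604 0.29 [array([223.8, 178.5]), array([223.4, 173.1])]
0.604 0.305 [array([221.8, 176.8]), array([221.4, 171.4])]
0.607 0.28 [array([225.8, 179.4]), array([225.5, 174. ])]
0.607 0.29 [array([224.5, 178.3]), array([224.1, 172.9])]
0.607 0.305 [array([222.5, 176.5]), array([222.1, 171.1])]
```

View pics/s11.png

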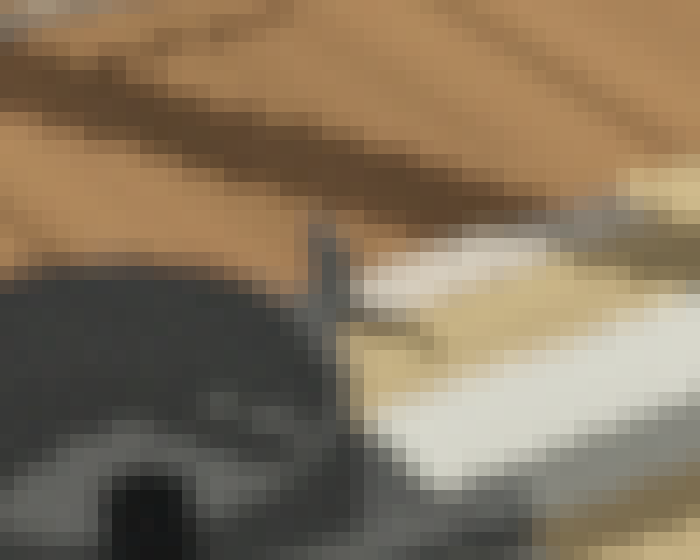

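Run:
```python
from h import *
import pickle
d=bot.capture("top")
print(d["img"][186:196,156:174,2])
print(d["img"][186:196,156:174,1])
# initial pointer rail x at same method, tool moves tell displacement
T,_=pickle.load(open("cap0.pkl","rb"))
c,s=np.cos(np.deg2rad(-4.3)),np.sin(np.deg2rad(-4.3))
for z in(.036,.04,.044):
  p=atz(T,160,213.22-.5,z);print(z,p[0]*c+p[1]*s)
```

```text
[[181 178 177 239 245 195 199 234 246 235 228 211 162 165 156  91  92  91]
 [181 186 213 238 248 247 248 248 246 205 134 177 164 158  91  90  91  90]
 [185 190 217 241 247 247 247 244 153 124 132 172 165 164 157  89  91  92]
 [168 144 127 105 111  85  85  84  87 126 131 168 165 167 166 164 166 161]
 [121  93  94  99 104 126 227 228 228 226 204 196 198 194 163 166 154  93]
 [195 137  86  80  81 102 186 199 197 215 214 216 228 228 228 229 223 143]
 [192 144 101  98 100 100  99 101 111 145 220 166 164 150 151 156 177 106]
 [196 199 226 222 229 229 229 226 169 226 197 167 165 165 165 157 106  67]
 [196 209 248 246 247 247 248 246 227 227 218 164 165 161 160 140  67  62]
 [197 205 240 244 185 200 234 248 238 227 217 164 163 162 126 102  72  57]]
[[113 109 123 211 229 171 176 212 231 197 182 180 151 153 145  81  81  82]
 [114 116 153 211 234 233 234 234 230 161 106 160 152 145  82  82  81  82]
 [113 119 156 221 232 233 234 228 128  94 104 156 153 153 145  79  81  83]
 [113 105 107  95  99  73  73  72  71  96 102 151 150 153 155 151 153 151]
 [ 97  86  82  89  94 102 160 160 161 159 144 142 143 139 122 123 116  79]
 [123  97  75  69  70  82 134 145 139 151 148 152 161 161 160 161 161 126]
 [121 105  89  87  88  90  88  88  93 109 175 156 152 133 132 139 152  95]
 [123 129 175 193 205 205 206 199 140 177 160 154 153 153 153 147  96  59]
 [123 148 235 232 233 233 233 231 195 180 178 153 154 151 149 131  57  54]
 [122 137 209 227 160 177 212 233 207 178 180 152 152 151 115  93  64  48]]
0.036 0.53658371565623
0.04 0.5363447556265474
0.044 0.5361057955968646
```

```bash
python3 -m creep '[{"tx":1,"ty":0,"tz":-1,"wx":0,"wy":0,"wz":0},{"tx":1.7,"ty":0,"tz":-1.5,"wx":0,"wy":0,"wz":0},{"tx":1.7,"ty":0,"tz":-1.5,"wx":0,"wy":0,"wz":0},{"tx":1.7,"ty":0,"tz":-1.5,"wx":0,"wy":0,"wz":0}]' 10 20
cat > ptr.py <<'E'
from h import *
d=bot.capture("top");s,p,R=tool();print(s["time"],p,s["contact_force"],s["gripper_width"]*88)
print(d["img"][186:196,156:170,2])
a=d["img"][186:196,162:164,2].astype(float).mean(1)[3:7];print(a)
E
python3 ptr.py
```

```text
time: 8.1
tool_pos: [0.5764, -0.021, 0.0902]
tcp_rot: [0.707, -0.025, 0.024, -0.707]
contact_force: [-4.2, -2.5, -3.4]
gripper_width: 0.224
8.15 [ 0.5764 -0.021   0.0902] [-4.0901 -3.2903 -2.9452] 19.805510365726995
[[181 177 176 239 246 192 201 234 247 236 228 210 161 164]
 [177 185 214 237 248 247 247 248 246 207 137 177 167 158]
 [186 189 216 241 247 246 247 244 152 125 135 172 165 165]
 [166 145 126 103 112  90 125 126 121 124 131 158 105 157]
 [122  94  94  98 101 130 228 227 228 228 229 228 227 199]
 [195 138  87  80  81  91 143 162 178 190 195 217 215 213]
 [195 144 101 101 101  99 101 101 109 147 221 170 165 165]
 [196 199 226 221 229 230 229 226 171 226 198 167 164 165]
 [195 209 248 246 247 247 248 246 226 227 217 166 166 161]
 [197 206 240 244 186 201 234 247 238 227 217 164 167 161]]
[125.5 227.5 152.5 101. ]
```

```bash
python3 -m creep '[{"tx":0.8,"ty":0,"tz":0,"wx":0,"wy":0,"wz":0},{"tx":0.8,"ty":0,"tz":0,"wx":0,"wy":0,"wz":0},{"tx":0.8,"ty":0,"tz":0,"wx":0,"wy":0,"wz":0}]' 10 20; python3 ptr.py
python3 - <<'E'
from h import *
e=cap("side")
a=cv2.resize(e["img"][160:215,215:275],None,fx=11,fy=11,interpolation=cv2.INTER_CUBIC);cv2.imwrite("pics/s12.png",a)
p=tool()[1]; print((np.array(proj(e,p))-[215,160])*11,(np.array(proj(e,p+[0,0,.02]))-[215,160])*11)
E
```

```text
time: 8.45
tool_pos: [0.5773, -0.021, 0.0902]
tcp_rot: [0.707, -0.025, 0.024, -0.707]
contact_force: [-4.5, -3.6, -3.2]
gripper_width: 0.223
8.5 [ 0.5773 -0.021   0.0902] [-3.9274 -3.3818 -3.4065] 19.4538054028839
[[178 179 177 239 245 193 200 234 247 235 227 208 162 165]
 [179 185 213 238 248 247 248 248 246 207 135 176 166 158]
 [188 190 218 242 247 247 248 244 154 128 134 173 165 166]
 [166 144 127 104 110  99 170 168 168 154 157 176 127 122]
 [121  92  96  98 101 130 228 228 228 228 228 228 229 229]
 [194 138  86  79  81  85 105 118 110 162 166 186 200 199]
 [193 146 101  99 100 101 101 102 110 144 221 170 165 165]
 [196 200 225 221 229 229 229 226 169 226 197 167 164 165]
 [196 209 248 247 247 247 247 246 226 227 215 164 165 162]
 [199 208 239 243 185 200 234 247 238 227 217 163 165 159]]
[169.  228.  111.5 101.5]
[463.4253 392.8162] [462.919  335.7441]
```

View pics/s12.png

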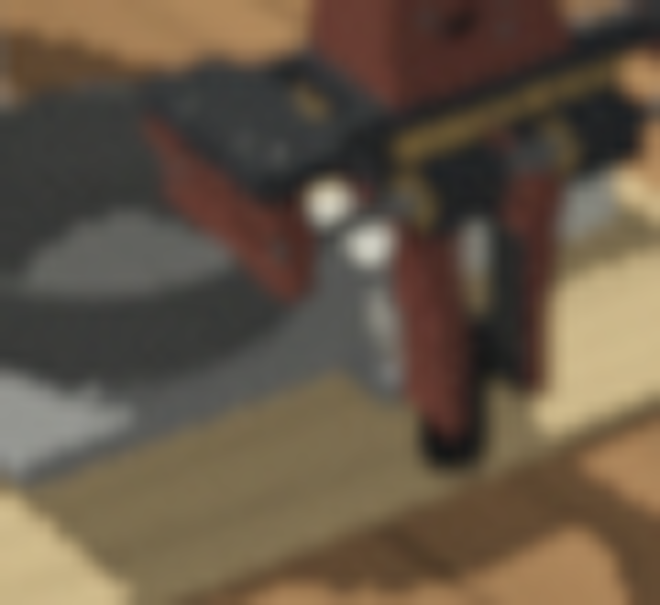

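```bash
python3 -m creep '[{"tx":0,"ty":0,"tz":0,"wx":0,"wy":0,"wz":0},{"tx":0,"ty":0,"tz":0,"wx":0,"wy":0,"wz":0},{"tx":0,"ty":0,"tz":4,"wx":0,"wy":0,"wz":0},{"tx":0,"ty":0,"tz":8,"wx":0,"wy":0,"wz":0},{"tx":0,"ty":0,"tz":8,"wx":0,"wy":0,"wz":0}]' 40 20
python3 - <<'E'
from h import *
e=cap("side");d=cap("top")
a=cv2.resize(e["img"][160:215,215:275],None,fx=11,fy=11,interpolation=cv2.INTER_CUBIC);cv2.imwrite("pics/s13.png",a)
p=tool()[1]; print(p,tool()[0]["contact_force"],(np.array(proj(e,p))-[215,160])*11,(np.array(proj(e,p+[0,0,.02]))-[215,160])*11)
E
```

```text
time: 9.05
tool_pos: [0.5787, -0.0121, 0.091]
tcp_rot: [-0.707, 0.024, -0.025, 0.707]
contact_force: [0.2, -0.6, 0.3]
gripper_width: 0.451
[ 0.5785 -0.0126  0.0908] [ 0.7307 -0.3981  0.4501] [448.388  376.9072] [447.7541 319.9521]
```

View pics/s13.png

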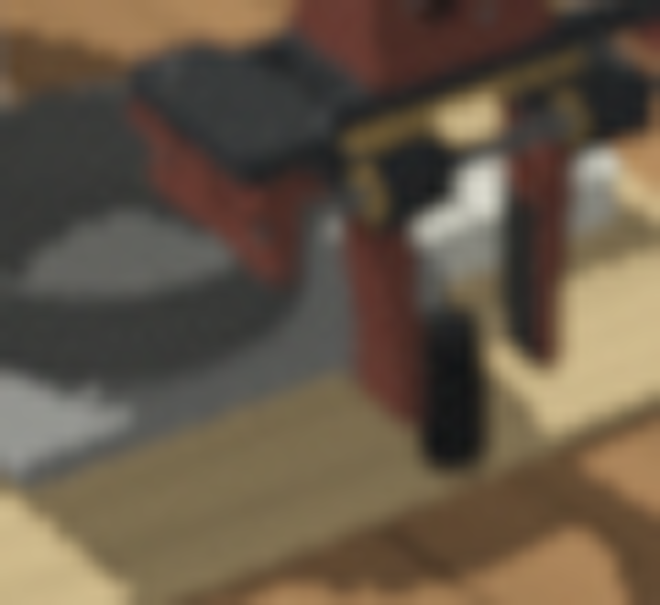

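```bash
python3 -m creep '[{"tx":0,"ty":0,"tz":0,"wx":0,"wy":0,"wz":0},{"tx":0,"ty":0,"tz":0,"wx":0,"wy":0,"wz":0},{"tx":0,"ty":0,"tz":0,"wx":0,"wy":0,"wz":0},{"tx":0,"ty":0,"tz":0,"wx":0,"wy":0,"wz":0}]' 5 10; python3 ptr.py
```

```text
time: 9.55
tool_pos: [0.5782, -0.0131, 0.0906]
tcp_rot: [0.707, -0.025, 0.025, -0.707]
contact_force: [-0.7, -0.0, 0.1]
gripper_width: 0.248
9.6 [ 0.5782 -0.0131  0.0906] [-0.8677 -1.7302  0.025 ] 22.039759677746915
[[181 179 176 240 246 191 200 234 247 236 229 210 163 164]
 [180 185 213 238 248 247 248 248 246 208 134 177 164 159]
 [187 191 217 241 247 247 248 244 152 125 133 173 166 166]
 [168 145 125 103 111 101 170 168 167 152 157 175 128 122]
 [121  95  94  96 104 129 228 228 229 229 228 229 229 228]
 [195 140  87  81  81  84 105 117 111 164 168 187 199 198]
 [195 145 101  97 100  98 101 102 109 146 223 169 166 165]
 [196 201 227 222 229 229 229 225 171 224 197 167 164 165]
 [197 209 248 247 247 248 248 247 226 227 216 165 164 162]
 [198 208 240 244 187 200 234 247 238 227 218 163 165 159]]
[169.  228.  111.  101.5]
```

```bash
python3 -m creep '[{"tx":-13.3,"ty":0,"tz":2,"wx":0,"wy":8.5,"wz":0},{"tx":-26.2,"ty":0,"tz":6,"wx":0,"wy":17,"wz":0},{"tx":-38.4,"ty":0,"tz":12,"wx":0,"wy":25.5,"wz":0},{"tx":-49.5,"ty":0,"tz":19.3,"wx":0,"wy":34,"wz":0},{"tx":-59.5,"ty":0,"tz":28.5,"wx":0,"wy":42.5,"wz":0}]' 5 5; python3 ptr.py; python3 -c "
from h import *
e=cap('side','s14',(170,150,110,80),6)
print(tool()[2],tool()[0]['q'])"
```

```text
time: 10.1
tool_pos: [0.5215, 0.0204, 0.0906]
tcp_rot: [-0.648, 0.281, -0.282, 0.649]
contact_force: [4.2, 1.8, -2.6]
gripper_width: 0.25
10.15 [0.5203 0.0216 0.0907] [ 1.7287  4.005  -1.6469] 21.58016075938193
[[180 176 177 239 245 193 198 234 246 236 229 229 232 235]
 [178 185 213 238 247 247 248 247 245 205 128 128 134 133]
 [185 189 216 241 247 247 247 244 153 126 127 122 106 118]
 [167 145 126 104 111  85  82  86  89 126 133 169 167 164]
 [122  94  95  97 100 102  96  72  73 129 136 187 164 168]
 [193 138  87  81  81  81  81  75  73 125 130 171 164 157]
 [195 143 101 101 102 103 101 102 110 146 221 169 165 157]
 [195 200 226 221 228 228 228 224 171 225 196 168 165 155]
 [196 209 248 246 247 247 247 246 225 227 216 164 165 166]
 [198 205 239 242 189 223 233 234 233 227 218 127 127 126]]
[ 84.   84.   78.  101.5]
[[ 0.6878  0.0008  0.7259]
 [-0.7259  0.0011  0.6878]
 [-0.0002 -1.      0.0013]] [-0.0259 -0.1085  1.6627  0.0011  1.5866  0.7864]
```

View pics/s14.png

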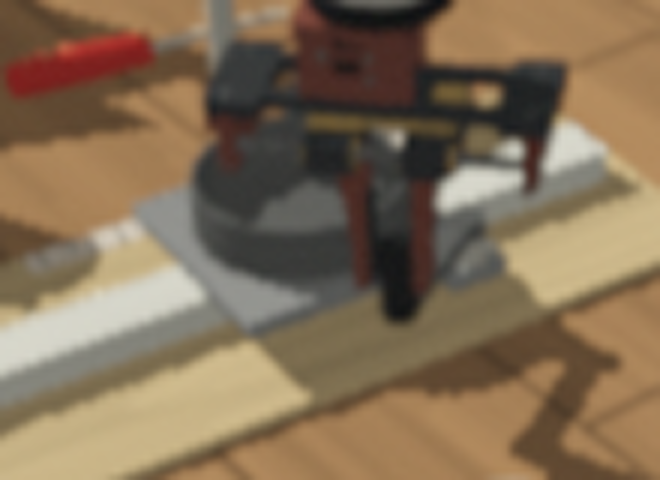

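Run:
```python
from h import *
d=bot.capture("top")
print(d["img"][190:215,158:170,0])
```

```text
[[ 79  82  87  85  83  53  48  56  82 170 148 148]
 [ 71  64  66  67  66  58  47  57  76 155 149 142]
 [ 84  84  85  86  85  84  76  66 112 152 147 143]
 [107 172 183 182 183 173 102 106 109 149 149 141]
 [172 211 212 211 215 206 152 109 130 145 149 148]
 [149 202 143 139 130 129 103  89  87 117  84 140]
 [149 211 201  81  44  44  44  47  46  45  44  45]
 [170 212 206 169 169 165 112  73  89  94  69  71]
 [169 209 183 183 188 206 127 113 153 144 147 149]
 [187 212 209 180 186 207 130 112 158 149 147 147]
 [192 211 209 210 213 203 102 110 150 146 148 144]
 [192 205 185 207 210 202 105 116 174 147 146 141]
 [206 179 180 183 206 172 106 116 171 150 145 114]
 [210 211 210 209 208 179 104 109 151 144 128  84]
 [209 210 211 211 207 179 103 105 148 141 102  68]
 [177 124  86 108 107 103  92  90 142 136  54  45]
 [205 180 156 155 153 147 145 139 137  90  51  42]
 [200 156 151 153 152 151 149 151 156  58  44  44]
 [206 155 150 153 151 150 149 142  68  53  40  43]
 [ 79 101 135 151 141  79  80  79  68  51  43  45]
 [ 79  77  76  76  76  78  78  78  54  49  43  46]
 [ 77  79  79  76  77  78  80  76  54  44  43  45]
 [ 77  79  77  77  77  78  77  82  86  43  42  45]
 [ 75  76  78  78  77  79  77  81  85  48  45  46]
 [119  80  80  78  78  90 149 141  83  46  45  45]]
```

```bash
python3 -m creep '[{"tx":0,"ty":0,"tz":0,"wx":0,"wy":0,"wz":0},{"tx":0,"ty":0,"tz":0,"wx":0,"wy":0,"wz":0},{"tx":0,"ty":-40,"tz":0,"wx":0,"wy":0,"wz":0},{"tx":0,"ty":-80,"tz":0,"wx":0,"wy":0,"wz":0}]' 40 20; python3 ptr.py | tail -1; python3 -c "
from h import *
delta(.4537,.1654,.16)"
```

```text
time: 10.65
tool_pos: [0.5201, 0.0191, 0.17]
tcp_rot: [0.65, -0.28, 0.278, -0.649]
contact_force: [1.1, -0.2, 0.8]
gripper_width: 0.459
[ 83.   81.5  76.  100.5]
t=10.70 p [0.523  0.019  0.1793] ->tx,ty,tz [-154.    18.6   50.4] w [ -0.19 -42.19   0.49]
```

```bash
python3 -m creep '[{"tx":-31,"ty":0,"tz":10,"wx":0,"wy":-8.5,"wz":0},{"tx":-62,"ty":0,"tz":20,"wx":0,"wy":-17,"wz":0},{"tx":-93,"ty":0,"tz":30,"wx":0,"wy":-25.5,"wz":0},{"tx":-124,"ty":0,"tz":40,"wx":0,"wy":-34,"wz":0},{"tx":-154,"ty":0,"tz":50.4,"wx":0,"wy":-42.2,"wz":0}]' 0 20
python3 - <<'E'
from h import *
delta(.4537,.1654,.062)
d=cap("top","t15",(120,160,140,110),5);e=cap("side","s15",(150,130,130,100),5)
p=tool()[1];print((np.array(proj(d,p))-[120,160])*5,(np.array(proj(e,p))-[150,130])*5)
E
```

```text
time: 11.2
tool_pos: [0.4513, 0.1667, 0.1707]
tcp_rot: [0.707, -0.024, 0.024, -0.707]
contact_force: [1.1, -0.4, -0.2]
gripper_width: 0.042
t=11.20 p [0.4513 0.1667 0.1707] ->tx,ty,tz [  2.4 108.7  -1.1] w [0.02 0.35 0.02]
[292.4616 440.4141] [197.6372 166.4293]
```

View pics/t15.png

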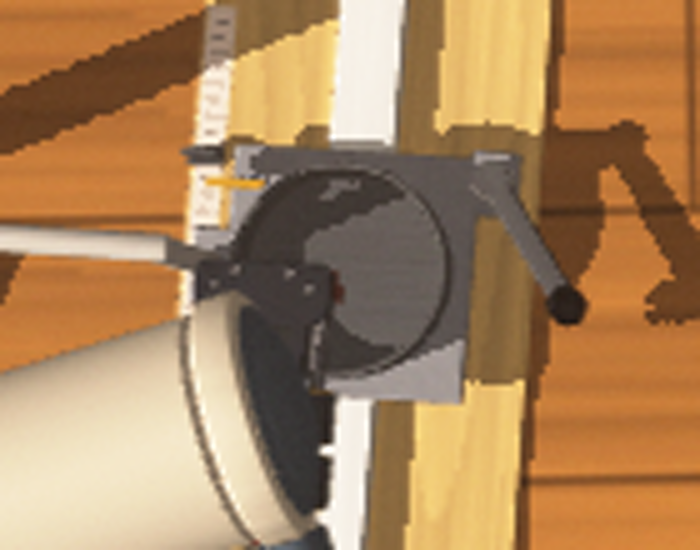

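View pics/s15.png

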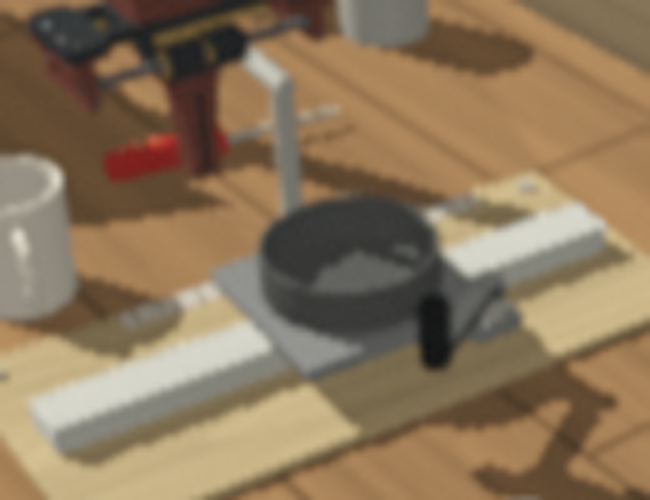

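Run:
```python
from h import *
d=bot.capture("top");e=bot.capture("side")
c,s=np.cos(np.deg2rad(-4.3)),np.sin(np.deg2rad(-4.3))
r=lambda p:(p[0]*c+p[1]*s,-p[0]*s+p[1]*c)
h=atz(d,120+567/5-.5,160+303/5-.5,.111);print("handle top cam",h,r(h))
h2=atz(e,150+433/5-.5,130+300/5-.5,.111);print("side",h2);h2=atz(e,150+433/5-1.1,130+300/5-1.7,.111);print("side corr",h2)
g=atz(d,120+490/5-.5,160+170/5-.5,.066);print("hinge",g,r(g))
w=atz(d,120+347/5-.5,160+270/5-.5,.079);print("well",w,r(w))
delta(h[0]-.035,h[1],.13)
```

```text
handle top cam [0.5262 0.0247 0.111 ] (np.float64(0.5228815833766436), np.float64(0.06406503641093614))
side [0.5286 0.0246 0.111 ]
side corr [0.5311 0.0314 0.111 ]
hinge [0.609  0.0718 0.066 ] (np.float64(0.6019042444613638), np.float64(0.1172273603037629))
well [0.5497 0.1551 0.079 ] (np.float64(0.5365437028841993), np.float64(0.19592264114312735))
t=11.40 p [0.4518 0.1661 0.1707] ->tx,ty,tz [  49.9   40.8 -138. ] w [ 0.03 -0.02  0.03]
```

```bash
python3 -m creep '[{"tx":8,"ty":0,"tz":-45,"wx":0,"wy":0,"wz":0},{"tx":16,"ty":0,"tz":-90,"wx":0,"wy":0,"wz":0},{"tx":22,"ty":10,"tz":-133,"wx":0,"wy":0,"wz":0},{"tx":22,"ty":50,"tz":-135,"wx":0,"wy":0,"wz":0},{"tx":22,"ty":83,"tz":-135,"wx":0,"wy":0,"wz":0}]' 0 20
python3 - <<'E'
from h import *
delta(.4837,.0308,.085)
E
```

```text
time: 11.9
tool_pos: [0.464, 0.0266, 0.0868]
tcp_rot: [0.707, -0.029, 0.029, -0.706]
contact_force: [-0.1, 0.3, -0.8]
gripper_width: 0.007
t=11.90 p [0.464  0.0266 0.0868] ->tx,ty,tz [19.3  1.8  5.8] w [ 0.04 -0.41  0.08]
```

```bash
python3 -m creep '[{"tx":18,"ty":0,"tz":5,"wx":0,"wy":0,"wz":0},{"tx":30,"ty":0,"tz":5,"wx":0,"wy":0,"wz":0},{"tx":39,"ty":0,"tz":5,"wx":0,"wy":0,"wz":0},{"tx":48,"ty":0,"tz":5,"wx":0,"wy":0,"wz":0},{"tx":57,"ty":0,"tz":5,"wx":0,"wy":0,"wz":0}]' 0 20;python3 -m creep '[{"tx":-10,"ty":0,"tz":0,"wx":0,"wy":0,"wz":0},{"tx":-20,"ty":0,"tz":0,"wx":0,"wy":0,"wz":0},{"tx":-30,"ty":-40,"tz":0,"wx":0,"wy":0,"wz":0},{"tx":-30,"ty":-70,"tz":20,"wx":0,"wy":0,"wz":0},{"tx":-60,"ty":-70,"tz":60,"wx":0,"wy":0,"wz":0}]' 0 20
python3 - <<'E'
from h import *
delta(.4537,.1654,.062)
d=cap("top","t16",(120,160,140,110),5);e=cap("side","s16",(150,130,130,100),5)
E
```

```text
time: 12.4
tool_pos: [0.5201, 0.029, 0.0874]
tcp_rot: [0.707, -0.029, 0.026, -0.706]
contact_force: [-6.0, -3.6, 0.8]
gripper_width: 0.002
time: 12.9
tool_pos: [0.4674, 0.0941, 0.1629]
tcp_rot: [-0.706, 0.025, -0.032, 0.707]
contact_force: [0.2, 1.5, 0.1]
gripper_width: 0.006
t=12.90 p [0.4674 0.0941 0.1629] ->tx,ty,tz [-20.3 100.8  69.8] w [-0.08 -0.28  0.54]
```

View pics/t16.png

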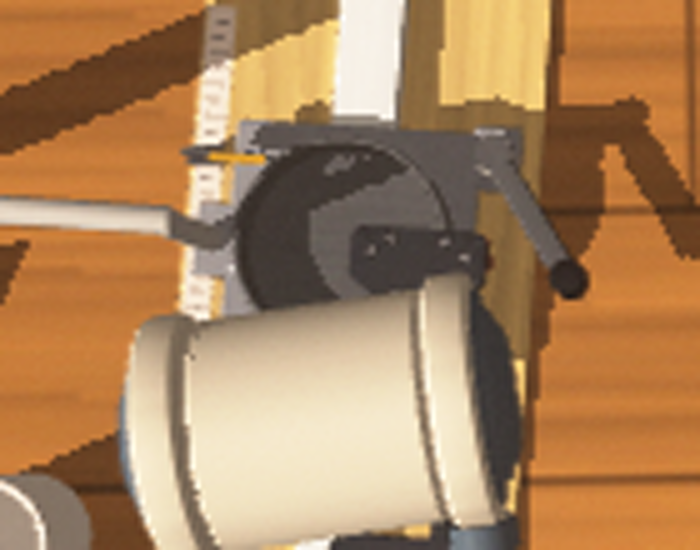

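```bash
python3 ptr.py
```

```text
13.05 [0.464  0.0967 0.1588] [-0.6019 -0.516  -0.6291] 0.19698379554090495
[[183 180 178 240 246 195 203 235 247 237 228 211 164 169]
 [183 186 215 240 249 248 249 249 246 208 137 177 168 167]
 [190 192 217 242 248 248 248 245 154 128 136 175 167 160]
 [169 145 128 105 113  86  84  85  90 128 132 170 168 165]
 [123  95  95  99 102 113 169 158 147 154 156 167 176  92]
 [198 140  89  82  87 143 229 230 229 230 229 230 231 230]
 [197 146 102 102 100 106 120 136 146 172 214 204 200 201]
 [198 203 228 223 231 230 230 226 175 226 200 169 166 166]
 [198 210 249 247 248 248 249 247 228 229 218 168 166 166]
 [200 208 242 244 186 202 235 248 240 228 220 165 165 165]]
[ 84.5 163.5 229.5 128. ]
```

```bash
python3 -m creep '[{"tx":10,"ty":0,"tz":-40,"wx":0,"wy":0,"wz":0},{"tx":30,"ty":30,"tz":-60,"wx":0,"wy":0,"wz":0},{"tx":40,"ty":70,"tz":-60,"wx":0,"wy":0,"wz":0},{"tx":52,"ty":70,"tz":-60,"wx":0,"wy":0,"wz":0},{"tx":57,"ty":70,"tz":-60,"wx":0,"wy":0,"wz":0}]' 0 20;python3 -m creep '[{"tx":2,"ty":0,"tz":0,"wx":0,"wy":0,"wz":0},{"tx":4,"ty":0,"tz":0,"wx":0,"wy":0,"wz":0},{"tx":5.5,"ty":0,"tz":0,"wx":0,"wy":0,"wz":0},{"tx":5.5,"ty":0,"tz":0,"wx":0,"wy":0,"wz":0}]' 0 20;python3 ptr.py
```

```text
time: 13.55
tool_pos: [0.5168, 0.0296, 0.0856]
tcp_rot: [0.707, -0.028, 0.026, -0.706]
contact_force: [0.1, -0.4, -0.1]
gripper_width: 0.004
time: 13.95
tool_pos: [0.523, 0.0303, 0.0886]
tcp_rot: [0.707, -0.026, 0.027, -0.707]
contact_force: [-2.7, -0.8, 1.7]
gripper_width: 0.007
14.0 [0.523  0.0305 0.0885] [-2.561  -0.5686  1.5708] 0.4861300348685088
[[180 178 176 239 245 193 200 233 246 235 227 210 164 166]
 [181 184 213 238 247 247 248 248 246 205 136 177 165 166]
 [185 189 215 240 247 246 247 244 153 128 133 170 164 158]
 [166 145 125 104 110  86  82  86  90 126 131 167 164 167]
 [122  91  94  97 101 120 198 184 152 180 175 158 126 127]
 [194 138  87  79  86 140 229 227 228 228 229 228 228 228]
 [193 143 101 100 100  99 104 115 127 166 221 168 171 185]
 [195 201 226 221 228 229 228 225 172 226 197 166 165 166]
 [196 209 248 246 247 247 247 246 225 227 216 165 165 165]
 [198 206 240 243 186 199 234 247 238 227 216 162 165 163]]
[ 84.  191.  228.  109.5]
```

```bash
python3 -m creep '[{"tx":1,"ty":0,"tz":0,"wx":0,"wy":0,"wz":0},{"tx":2,"ty":0,"tz":0,"wx":0,"wy":0,"wz":0},{"tx":2.6,"ty":0,"tz":0,"wx":0,"wy":0,"wz":0},{"tx":2.6,"ty":0,"tz":0,"wx":0,"wy":0,"wz":0}]' 0 20;python3 ptr.py
```

```text
time: 14.4
tool_pos: [0.5257, 0.0302, 0.0877]
tcp_rot: [-0.707, 0.027, -0.027, 0.707]
contact_force: [-3.7, 0.1, 3.3]
gripper_width: 0.009
14.45 [0.5257 0.0302 0.0876] [-2.7464 -0.0535  2.9795] 0.5694670938728166
[[181 178 175 238 245 194 199 234 246 236 228 209 163 166]
 [181 185 214 237 248 247 247 248 246 204 134 178 165 157]
 [186 190 216 241 247 247 247 244 152 128 134 171 165 165]
 [166 145 127 105 111 100 163 124 128 153 157 172 104 156]
 [121  93  94  96 102 129 228 228 228 228 228 229 228 229]
 [196 140  89  84  80  86 123 140 130 165 183 201 200 216]
 [193 143 100 101 100 101 101 100 109 146 222 168 164 164]
 [195 199 225 222 229 229 229 226 170 224 197 169 166 165]
 [196 209 248 246 247 247 248 246 226 227 217 166 164 162]
 [197 205 239 243 186 200 234 247 238 228 216 163 166 162]]
[143.5 228.  131.5 100.5]
```

```bash
python3 -m creep '[{"tx":-12,"ty":0,"tz":0,"wx":0,"wy":0,"wz":0},{"tx":-12,"ty":-45,"tz":0,"wx":0,"wy":0,"wz":0},{"tx":5,"ty":-45,"tz":-42,"wx":0,"wy":0,"wz":0},{"tx":22,"ty":-40,"tz":-44,"wx":0,"wy":0,"wz":0},{"tx":22,"ty":0,"tz":-44,"wx":0,"wy":0,"wz":0}]' 0 20
python3 - <<'E'
from h import *
delta(.4537,.1654,.062)
s,p,R=tool();print(s["contact_force"])
c,s=np.cos(np.deg2rad(-4.3)),np.sin(np.deg2rad(-4.3))
print(p[0]*c+p[1]*s,-p[0]*s+p[1]*c)
e=cap("side","s17",(170,150,100,75),6.5)
E
python3 ptr.py|tail -1
```

```text
time: 14.95
tool_pos: [0.5494, -0.0169, 0.0927]
tcp_rot: [0.707, -0.023, 0.032, -0.706]
contact_force: [-0.5, 0.6, -0.4]
gripper_width: 0.004
t=14.95 p [ 0.5494 -0.0169  0.0927] ->tx,ty,tz [-110.    29.3  174.3] w [-0.   -0.14  0.75]
[-0.4894  0.5584 -0.3575]
0.5491670423190027 0.02435504245762864
[143.5 227.5 130.5  99.5]
```

View pics/s17.png

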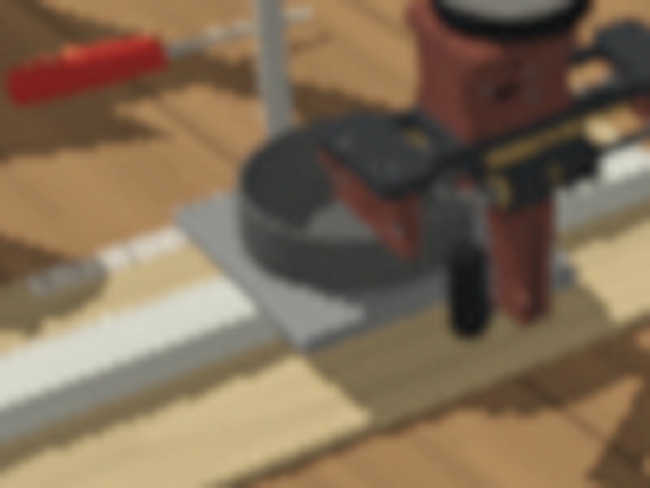

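```bash
python3 -m creep '[{"tx":-1,"ty":0,"tz":14,"wx":0,"wy":0,"wz":0},{"tx":-2,"ty":0,"tz":20,"wx":0,"wy":0,"wz":0},{"tx":-5,"ty":0,"tz":27,"wx":0,"wy":0,"wz":0},{"tx":-9,"ty":0,"tz":34,"wx":0,"wy":0,"wz":0},{"tx":-11,"ty":0,"tz":40,"wx":0,"wy":0,"wz":0}]' 0 20; python3 ptr.py | grep -v '\[\['; python3 -c "
from h import *
e=cap('side','s18',(170,150,100,75),6.5)"
```

```text
time: 15.55
tool_pos: [0.5363, 0.0261, 0.0889]
tcp_rot: [0.707, -0.026, 0.027, -0.706]
contact_force: [-2.6, -3.4, 0.2]
gripper_width: 0.004
15.6 [0.5363 0.027  0.0889] [-0.0524 -1.5842  0.488 ] 0.7067251112486335
 [180 184 213 237 248 247 247 248 246 205 136 176 165 158]
 [186 188 216 241 247 246 247 244 151 127 133 172 165 164]
 [167 145 126 103 111 100 164 124 127 153 155 172 104 158]
 [120  93  92  97 103 129 228 227 228 228 228 228 229 228]
 [194 136  87  80  81  87 120 121 133 166 183 200 201 216]
 [192 144 101  99 100 100 100 101 108 143 221 169 165 164]
 [193 199 225 221 228 230 229 226 170 224 197 167 162 165]
 [195 207 248 247 247 247 247 246 225 226 216 163 163 162]
 [196 205 239 243 185 199 234 247 238 227 216 162 165 164]]
[144.  227.5 120.5 100.5]
```

View pics/s18.png

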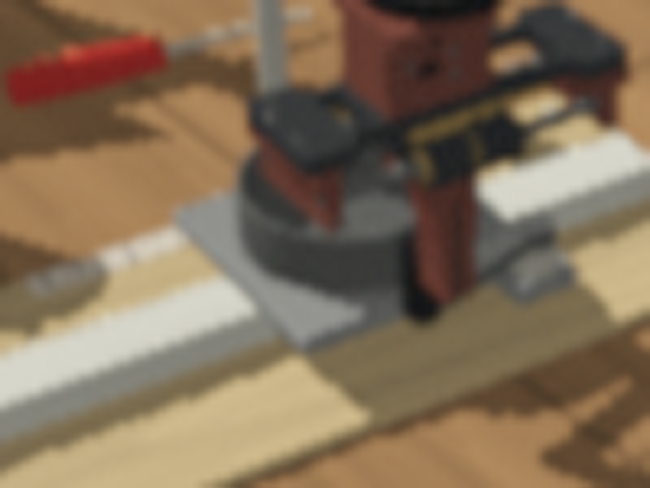

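```bash
python3 -m creep '[{"tx":-4,"ty":0,"tz":8,"wx":0,"wy":0,"wz":0},{"tx":-8,"ty":0,"tz":15,"wx":0,"wy":0,"wz":0},{"tx":-11,"ty":0,"tz":21,"wx":0,"wy":0,"wz":0},{"tx":-12,"ty":0,"tz":27,"wx":0,"wy":0,"wz":0},{"tx":-12,"ty":0,"tz":31,"wx":0,"wy":0,"wz":0}]' 0 20; python3 ptr.py | grep -v '\[\['|sed -n '1p;$p'; python3 -c "
from h import *
e=cap('side','s19',(170,150,100,75),6.5)"
```

```text
time: 16.15
tool_pos: [0.5263, 0.0555, 0.088]
tcp_rot: [0.708, -0.027, 0.027, -0.705]
contact_force: [-3.8, -17.5, 3.8]
gripper_width: 0.004
16.2 [0.5263 0.0553 0.088 ] [-2.0591 -8.7014  4.2171] 0.4303350051935364
[145.  227.  123.5 103.5]
```

View pics/s19.png

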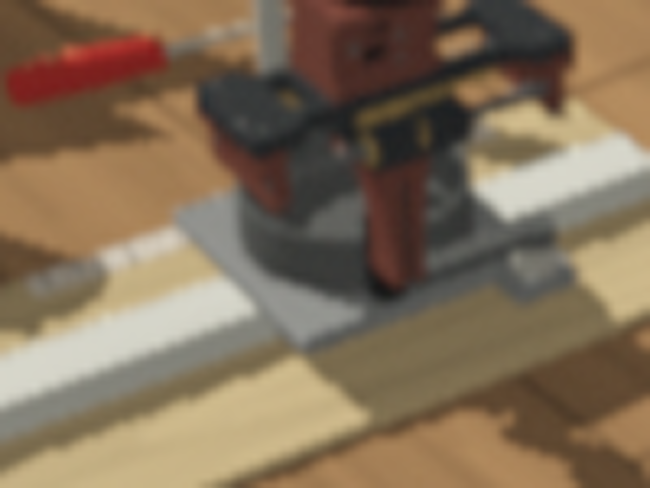

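```bash
python3 -m creep '[{"tx":-2,"ty":0,"tz":1.5,"wx":0,"wy":0,"wz":0},{"tx":-3,"ty":0,"tz":2.5,"wx":0,"wy":0,"wz":0},{"tx":-3,"ty":0,"tz":2.5,"wx":0,"wy":0,"wz":0},{"tx":-3,"ty":0,"tz":2.5,"wx":0,"wy":0,"wz":0}]' 0 20; python3 ptr.py | grep -v '\[\['|sed -n '1p;$p'
```

```text
time: 16.65
tool_pos: [0.5261, 0.0555, 0.0881]
tcp_rot: [0.709, -0.026, 0.03, -0.704]
contact_force: [8.5, -16.8, -1.8]
gripper_width: 0.007
16.7 [0.526  0.0555 0.088 ] [  8.5387 -16.6268  -1.8826] 0.3604423860615673
[145.5 227.5 132.5 101.5]
```

```bash
python3 -m creep '[{"tx":3,"ty":0,"tz":-12,"wx":0,"wy":0,"wz":0},{"tx":0,"ty":0,"tz":-25,"wx":0,"wy":0,"wz":0},{"tx":-20,"ty":-40,"tz":-50,"wx":0,"wy":0,"wz":0},{"tx":-60,"ty":-70,"tz":-80,"wx":0,"wy":0,"wz":0},{"tx":-90,"ty":-90,"tz":-110,"wx":0,"wy":0,"wz":0}]' 40 20
python3 - <<'E'
from h import *
import pickle
d=cap("top","t20",(130,160,120,100),6);e=cap("side","s20",(150,130,130,100),5)
pickle.dump((d,e),open("c20.pkl","wb"))
cv2.imwrite("pics/t20f.png",cv2.resize(d["img"][110:275,270:430],None,fx=4,fy=4,interpolation=cv2.INTER_CUBIC))
delta(.55,-.3,.15)
E
python3 ptr.py | tail -1
```

```text
time: 17.2
tool_pos: [0.4288, -0.0395, 0.176]
tcp_rot: [-0.706, 0.026, -0.026, 0.707]
contact_force: [0.6, -1.0, 0.8]
gripper_width: 0.423
t=17.30 p [ 0.4288 -0.0416  0.1793] ->tx,ty,tz [ 140.9   30.5 -248.1] w [ 0.06 -0.2   0.38]
[141.5 226.  127.5 100.5]
```

View pics/t20.png

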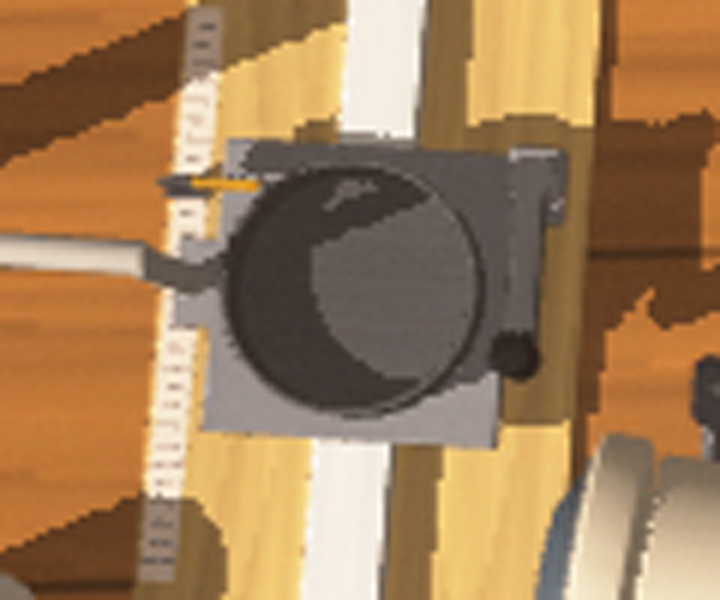

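View pics/s20.png

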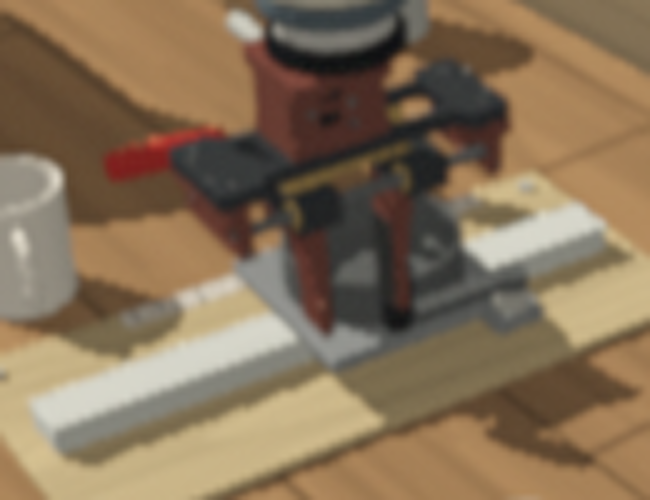

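View pics/t20f.png

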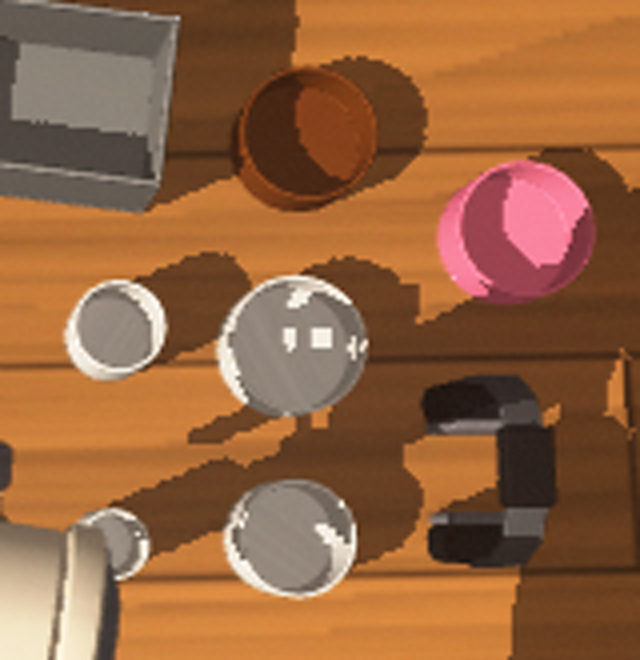

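```bash
cat > pots.py <<'E'
# fit silhouettes: project pot outline (rim+base circles hull) and maximise IoU with region mask
from h import *
from scipy.optimize import minimize
D=dict(a=(.106,.048),b=(.088,.06),c=(.07,.072),d=(.052,.084))
t=np.linspace(0,2*np.pi,60)
def sil(d,x,y,r,h,z0=0,k=4):
    P=np.array([proj(d,(x+r*np.cos(a),y+r*np.sin(a),z)) for z in(z0,z0+h) for a in t],np.float32)
    return P
def fit(d,mask,x,y,r,h,z0=0):
    ys,xs=np.where(mask); 
    x0,x1,y0,y1=xs.min()-6,xs.max()+7,ys.min()-6,ys.max()+7
    k=8; m=np.kron(mask[y0:y1,x0:x1].astype(np.uint8),np.ones((k,k),np.uint8))
    def cost(v):
        P=sil(d,v[0],v[1],r,h,z0); P=((P-[x0,y0]+.5)*k).astype(np.float32)
        im=np.zeros_like(m);cv2.fillConvexPoly(im,cv2.convexHull(P).astype(np.int32),1)
        return 1-(im&m).sum()/max(1,(im|m).sum())
    q=minimize(cost,[x,y],method="Nelder-Mead",options=dict(initial_simplex=[[x,y],[x+.008,y],[x,y+.008]],xatol=2e-4,fatol=1e-4))
    return q.x,q.fun
E
python3 - <<'E'
from pots import *
import pickle
g=dict(a=(.598,-.31),b=(.45,-.305),c=(.61,-.176),d=(.452,-.165))
T=bot.capture("top");S=bot.capture("side")
for cam,d in(("top",T),("side",S)):
    rs=bot.regions_of(cam,"pot_a")
    for n,(x,y) in g.items():
        u,v=proj(d,(x,y,D[n][1]/2))
        for r in rs:
            l,t_,w,h=r["bbox"]
            if abs(l+w/2-u)<8 and abs(t_+h/2-v)<8:
                print(cam,n,r["bbox"],fit(d,r["region"],x,y,D[n][0]/2,D[n][1]),"score",round(r["score"],2))
E
```

```text
top a [325.9, 177.8, 32.0, 38.7] (array([ 0.5987, -0.3108]), np.float64(0.04997494620803489)) score 0.96
top b [327.2, 227.0, 31.7, 33.1] (array([ 0.4518, -0.3007]), np.float64(0.04029916748380147)) score 0.72
top c [287.2, 178.3, 25.0, 26.2] (array([ 0.6092, -0.1729]), np.float64(0.05126604850213978)) score 0.88
top d [290.9, 236.6, 13.6, 21.2] (array([ 0.4514, -0.1639]), np.float64(0.4518553558288657)) score 0.75
side a [306.1, 237.6, 41.6, 39.2] (array([ 0.6029, -0.3099]), np.float64(0.16598138385086902)) score 0.64
side b [272.4, 259.5, 34.9, 35.3] (array([ 0.4566, -0.3015]), np.float64(0.03365262581326067)) score 0.78
side c [288.0, 213.3, 17.9, 27.5] (array([ 0.6165, -0.1726]), np.float64(0.06060269345304237)) score 0.8
side d [245.6, 228.1, 20.8, 35.9] (array([ 0.4545, -0.1621]), np.float64(0.02956573629533188)) score 0.7
```

```bash
python3 -c "
from h import *
delta(.549,-.3067,.10)"; python3 -m creep '[{"tx":20,"ty":0,"tz":-45,"wx":0,"wy":0,"wz":0},{"tx":40,"ty":0,"tz":-90,"wx":0,"wy":0,"wz":0},{"tx":60,"ty":0,"tz":-135,"wx":0,"wy":0,"wz":0},{"tx":85,"ty":20,"tz":-178,"wx":0,"wy":0,"wz":0},{"tx":110,"ty":40,"tz":-218,"wx":0,"wy":0,"wz":0}]' 40 20; python3 -c "
from h import *
delta(.549,-.3067,.10)"
```

```text
t=17.55 p [ 0.4301 -0.0387  0.1734] ->tx,ty,tz [ 138.8   72.8 -258.4] w [-0.05  0.02 -0.14]
time: 18.05
tool_pos: [0.5226, -0.2624, 0.135]
tcp_rot: [-0.706, 0.027, -0.026, 0.707]
contact_force: [0.1, 0.0, 0.2]
gripper_width: 0.455
t=18.05 p [ 0.5226 -0.2624  0.135 ] ->tx,ty,tz [ 29.7  34.9 -42.2] w [-0.05  0.02 -0.04]
```

```bash
python3 -m creep '[{"tx":28,"ty":20,"tz":-40,"wx":0,"wy":0,"wz":0},{"tx":28,"ty":45,"tz":-40,"wx":0,"wy":0,"wz":0},{"tx":28,"ty":45,"tz":-40,"wx":0,"wy":0,"wz":0}]' 40 20
python3 - <<'E'
from h import *
delta(.549,-.3067,.036)
e=cap("side","s21",(270,200,120,90),6)
d=cap("top","t21",(280,150,120,90),6)
E
```

```text
time: 18.35
tool_pos: [0.5444, -0.3019, 0.0834]
tcp_rot: [-0.704, 0.031, -0.023, 0.709]
contact_force: [-0.8, 0.3, -0.1]
gripper_width: 0.455
t=18.35 p [ 0.5444 -0.3019  0.0834] ->tx,ty,tz [ 5.5 47.3 -4.8] w [-0.37 -0.05 -0.66]
```

View pics/s21.png

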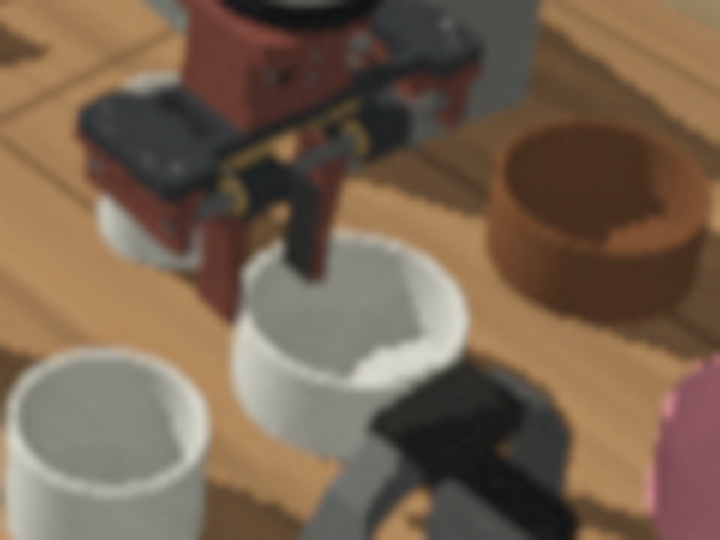

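```bash
python3 -m creep '[{"tx":3,"ty":20,"tz":-3,"wx":0,"wy":0,"wz":0},{"tx":3,"ty":35,"tz":-3,"wx":0,"wy":0,"wz":0},{"tx":3,"ty":45,"tz":-3,"wx":0,"wy":0,"wz":0},{"tx":3,"ty":45,"tz":-3,"wx":0,"wy":0,"wz":0}]' 40 25; python3 -c "
from h import *
s=delta(.549,-.3067,.036);print(s['contact_force'])"
```

```text
time: 18.85
tool_pos: [0.5482, -0.3053, 0.0455]
tcp_rot: [-0.706, 0.027, -0.026, 0.707]
contact_force: [-0.1, 0.7, -0.6]
gripper_width: 0.457
t=18.85 p [ 0.5482 -0.3053  0.0455] ->tx,ty,tz [ 0.9  9.5 -1.4] w [-0.07  0.01 -0.12]
[-0.1265  0.7341 -0.5756]
```

```bash
python3 -m creep '[{"tx":1,"ty":9,"tz":-1,"wx":0,"wy":0,"wz":0},{"tx":1,"ty":9,"tz":-1,"wx":0,"wy":0,"wz":0}]' 40 25; python3 -m creep '[{"tx":0,"ty":0,"tz":0,"wx":0,"wy":0,"wz":0},{"tx":0,"ty":0,"tz":0,"wx":0,"wy":0,"wz":0},{"tx":0,"ty":0,"tz":0,"wx":0,"wy":0,"wz":0},{"tx":0,"ty":0,"tz":0,"wx":0,"wy":0,"wz":0},{"tx":0,"ty":0,"tz":0,"wx":0,"wy":0,"wz":0}]' 0 30; python3 -c "
from h import *
s=delta(.549,-.3067,.036);print(s['contact_force'],s['gripper_width']*88)
e=cap('side','s22',(270,200,120,90),6)"
```

```text
time: 19.05
tool_pos: [0.5497, -0.3073, 0.0372]
tcp_rot: [-0.706, 0.027, -0.027, 0.707]
contact_force: [-0.7, 0.3, -0.0]
gripper_width: 0.455
time: 19.55
tool_pos: [0.5499, -0.3075, 0.0379]
tcp_rot: [0.707, -0.027, 0.027, -0.707]
contact_force: [0.3, 0.8, 2.4]
gripper_width: 0.039
t=19.55 p [ 0.5499 -0.3075  0.0379] ->tx,ty,tz [-0.9  1.9  0.8] w [ 0.01 -0.04  0.01]
[0.2876 0.8462 2.3595] 3.421943106717394
```

View pics/s22.png

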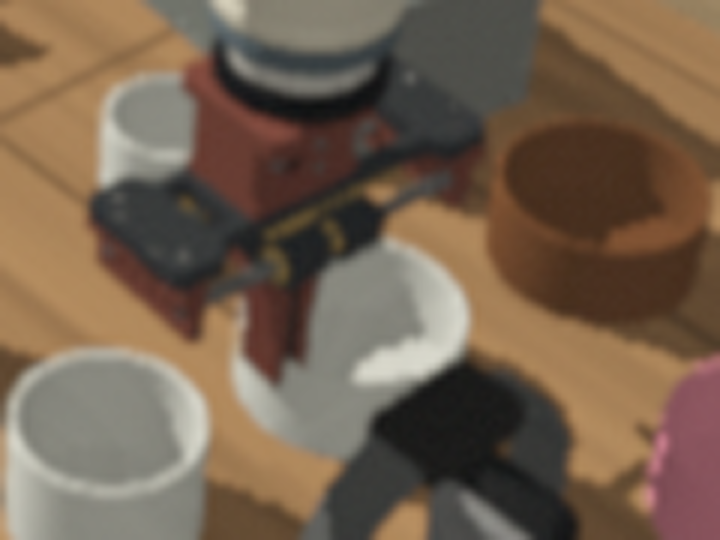

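```bash
python3 -m creep '[{"tx":0,"ty":-10,"tz":0,"wx":0,"wy":0,"wz":0},{"tx":0,"ty":-40,"tz":0,"wx":0,"wy":0,"wz":0},{"tx":0,"ty":-80,"tz":0,"wx":0,"wy":0,"wz":0},{"tx":0,"ty":-120,"tz":0,"wx":0,"wy":0,"wz":0},{"tx":0,"ty":-155,"tz":0,"wx":0,"wy":0,"wz":0}]' 0 30
python3 - <<'E'
from h import *
c,s=np.cos(np.deg2rad(-4.3)),np.sin(np.deg2rad(-4.3))
d=cap("top","t23",(130,150,150,110),5.3);e=cap("side","s23",(150,60,250,190),3.1)
print("rim top",atz(d,188.75,207.7,.079))
for i in range(3):
    d=bot.capture("top");e=bot.capture("side")
    a=bot.place_of("top","well")[0];b=bot.place_of("side","well")[0]
    print(atz(d,*a["centre"][::-1],.048),atz(e,*b["centre"][::-1],.048),a["score"],b["score"])
st=delta(.55,-.3,.19);print(st["contact_force"],st["gripper_width"]*88)
E
```

```text
time: 20.1
tool_pos: [0.5498, -0.3075, 0.1957]
tcp_rot: [0.707, -0.026, 0.027, -0.706]
contact_force: [-0.0, -0.6, -0.8]
gripper_width: 0.037
rim top [0.5668 0.1556 0.079 ]
[0.5741 0.1598 0.048 ] [0.5787 0.1638 0.048 ] 0.95 0.78Traceback (most recent call last):
  File "<stdin>", line 7, in <module>
IndexError: list index out of range
```

View pics/t23.png

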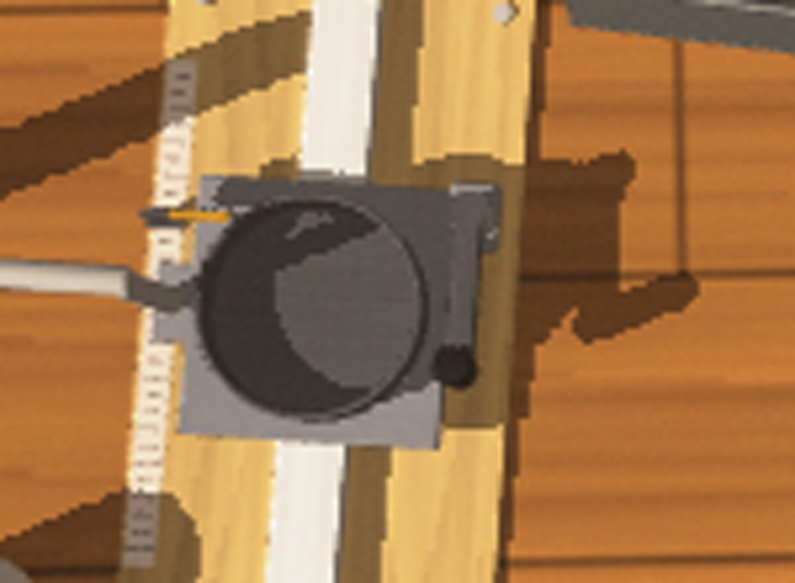

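View pics/s23.png

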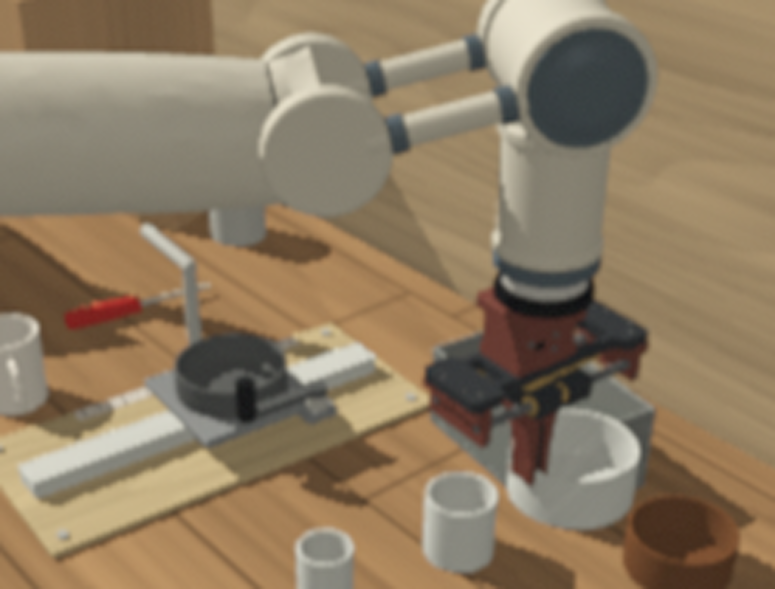

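Run:
```python
from pots import *
from scipy.optimize import least_squares
d=bot.capture("top");e=bot.capture("side")
def f(v):
    P=sil(d,v[0],v[1],.064,.035,.044); return [P[:,0].min()-166.86,P[:,1].min()-186.86,P[:,0].max()-(130+428/5.3-.5),P[:,1].max()-(150+421/5.3-.5)]
q=least_squares(f,[.57,.157]);print(q.x,q.fun)
# side: well silhouettes from s23 crop (150,60,3.1): rim left 176, right 288, rim top 333
def g(v):
    P=sil(e,v[0],v[1],.064,.035,.044); return [P[:,0].min()-(150+176/3.1-.5),P[:,0].max()-(150+288/3.1-.5),P[:,1].min()-(60+333/3.1-.5)]
q=least_squares(g,[.57,.157]);print(q.x,q.fun)
# pot a held: rim left?,right 638, bottom 522
p=tool()[1]
def h(v):
    P=sil(e,v[0],v[1],.053,.048,v[2]); return [P[:,0].min()-(150+507/3.1-.5),P[:,0].max()-(150+639/3.1-.5),P[:,1].max()-(60+523/3.1-.5)]
q=least_squares(h,[.6,-.307,.157]);print(p,"pot a",q.x,q.fun, "expected",p+[.0511,-.0038,-.038])
```

```text
[0.5672 0.1579] [-0.6671 -0.8131  0.6875  0.8095]
[0.5722 0.1562] [-0.5083  0.517  -0.0775]
[ 0.5495 -0.3073  0.1912] pot a [ 0.6078 -0.3083  0.1677] [0. 0. 0.] expected [ 0.6006 -0.3111  0.1532]
```

```bash
python3 -c "
from h import *
delta(.5185,.1618,.19)"; python3 -m creep '[{"tx":-12,"ty":0,"tz":40,"wx":0,"wy":0,"wz":0},{"tx":-24,"ty":0,"tz":85,"wx":0,"wy":0,"wz":0},{"tx":-36,"ty":0,"tz":130,"wx":0,"wy":0,"wz":0},{"tx":-48,"ty":0,"tz":175,"wx":0,"wy":0,"wz":0},{"tx":-56,"ty":0,"tz":220,"wx":0,"wy":0,"wz":0}]' 0 30; python3 -m creep '[{"tx":-2,"ty":0,"tz":45,"wx":0,"wy":0,"wz":0},{"tx":-4,"ty":0,"tz":90,"wx":0,"wy":0,"wz":0},{"tx":-6,"ty":0,"tz":135,"wx":0,"wy":0,"wz":0},{"tx":-8,"ty":0,"tz":180,"wx":0,"wy":0,"wz":0},{"tx":-10,"ty":0,"tz":215,"wx":0,"wy":0,"wz":0}]' 0 30; python3 -c "
from h import *
delta(.5185,.1618,.12)"
```

```text
t=20.65 p [ 0.5495 -0.3073  0.1912] ->tx,ty,tz [-66.4   1.9 465.4] w [-0.06 -0.04 -0.12]
time: 21.15
tool_pos: [0.5097, -0.0823, 0.1924]
tcp_rot: [-0.707, 0.027, -0.027, 0.707]
contact_force: [0.5, 0.1, -1.5]
gripper_width: 0.036
time: 21.65
tool_pos: [0.5164, 0.1338, 0.1924]
tcp_rot: [-0.706, 0.026, -0.026, 0.707]
contact_force: [-0.2, -0.7, -1.8]
gripper_width: 0.038
t=21.65 p [0.5164 0.1338 0.1924] ->tx,ty,tz [ 0.  72.4 28.1] w [-0.02  0.04 -0.03]
```

```bash
python3 -m creep '[{"tx":0,"ty":15,"tz":27,"wx":0,"wy":0,"wz":0},{"tx":0,"ty":50,"tz":27,"wx":0,"wy":0,"wz":0},{"tx":0,"ty":60,"tz":27,"wx":0,"wy":0,"wz":0},{"tx":0,"ty":60,"tz":27,"wx":0,"wy":0,"wz":0}]' 0 30
python3 - <<'E'
from pots import *
delta(.5185,.1618,.12)
cap("side","s24",(160,110,120,100),6);cap("top","t24",(130,160,140,110),5)
E
```

```text
time: 22.05
tool_pos: [0.5176, 0.1577, 0.1302]
tcp_rot: [0.707, -0.029, 0.025, -0.706]
contact_force: [0.4, -0.3, -1.9]
gripper_width: 0.039
t=22.05 p [0.5176 0.1577 0.1302] ->tx,ty,tz [ 0.6 10.2  4.2] w [ 0.1  -0.04 -0.28]
```

View pics/s24.png

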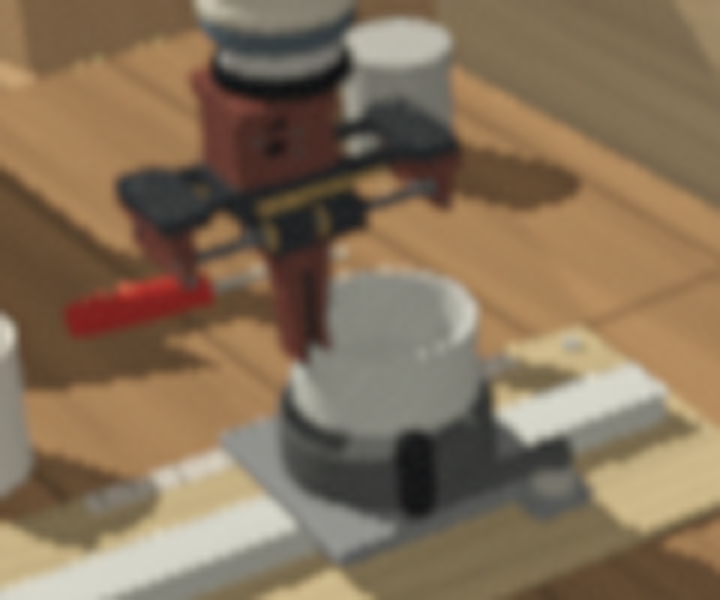

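View pics/t24.png

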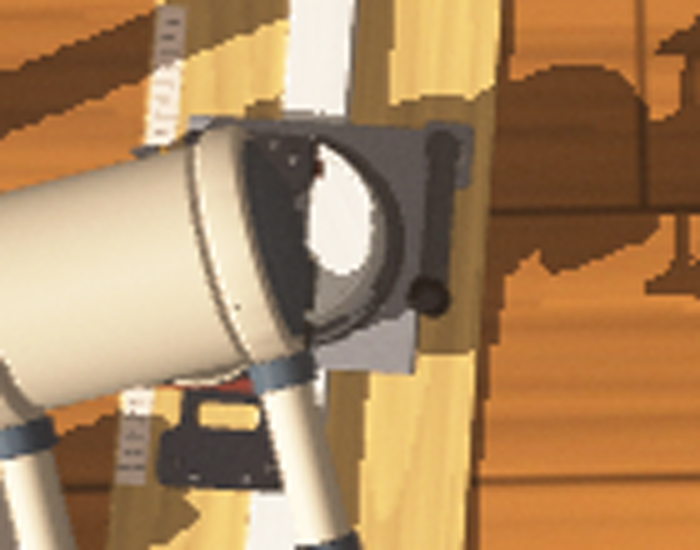

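```bash
python3 -m creep '[{"tx":0,"ty":0,"tz":1,"wx":0,"wy":0,"wz":0},{"tx":0,"ty":15,"tz":1,"wx":0,"wy":0,"wz":0},{"tx":0,"ty":25,"tz":1,"wx":0,"wy":0,"wz":0},{"tx":0,"ty":32,"tz":1,"wx":0,"wy":0,"wz":0},{"tx":0,"ty":32,"tz":1,"wx":0,"wy":0,"wz":0}]' 0 30
python3 - <<'E'
from pots import *
s=delta(.5185,.1618,.086);print(s["contact_force"],s["moment"])
cap("side","s25",(160,110,120,100),6)
E
```

```text
time: 22.65
tool_pos: [0.5181, 0.1589, 0.0987]
tcp_rot: [0.707, -0.028, 0.026, -0.706]
contact_force: [0.9, -0.4, -1.3]
gripper_width: 0.039
t=22.65 p [0.5181 0.1589 0.0987] ->tx,ty,tz [ 0.2 12.7  3. ] w [ 0.06 -0.05 -0.18]
[ 0.9048 -0.4451 -1.2589] [-0.0533  0.1807 -0.0366]
```

View pics/s25.png

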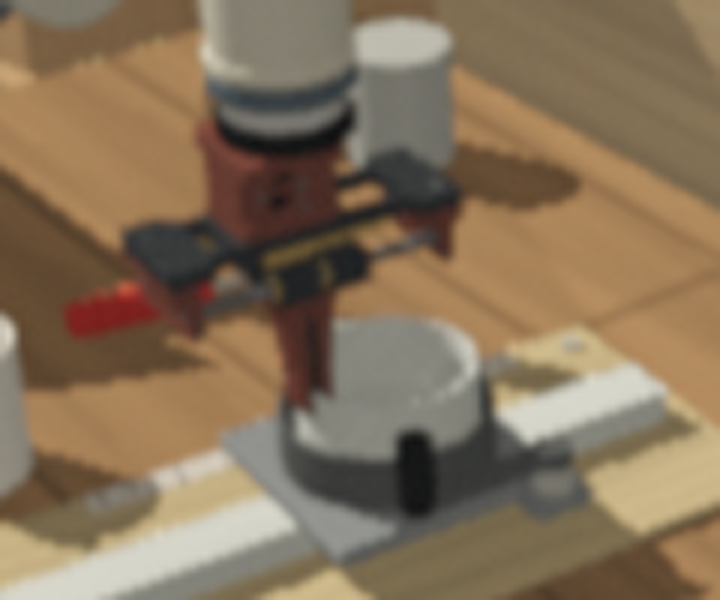

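```bash
python3 -m creep '[{"tx":0,"ty":5,"tz":2,"wx":0,"wy":0,"wz":0},{"tx":0,"ty":9,"tz":2,"wx":0,"wy":0,"wz":0},{"tx":0,"ty":11,"tz":2,"wx":0,"wy":0,"wz":0},{"tx":0,"ty":11,"tz":2,"wx":0,"wy":0,"wz":0}]' 0 30
python3 - <<'E'
from pots import *
s=delta(.5185,.1618,.086);print(s["contact_force"],s["moment"])
E
```

```text
time: 23.1
tool_pos: [0.519, 0.1612, 0.0893]
tcp_rot: [0.707, -0.027, 0.027, -0.707]
contact_force: [-0.1, -0.5, -1.3]
gripper_width: 0.035
t=23.10 p [0.519  0.1612 0.0893] ->tx,ty,tz [-0.6  3.3  0.6] w [ 0.01 -0.03 -0.04]
[-0.1274 -0.5356 -1.2998] [-0.0468  0.0741  0.0297]
```

```bash
python3 -m creep '[{"tx":0,"ty":2,"tz":0,"wx":0,"wy":0,"wz":0},{"tx":0,"ty":3.5,"tz":0,"wx":0,"wy":0,"wz":0},{"tx":0,"ty":3.5,"tz":0,"wx":0,"wy":0,"wz":0},{"tx":0,"ty":3.5,"tz":0,"wx":0,"wy":0,"wz":0}]' 0 30
python3 - <<'E'
from pots import *
s=delta(.5185,.1618,.086);print(s["contact_force"],s["moment"])
E
```

```text
time: 23.5
tool_pos: [0.5193, 0.1612, 0.0864]
tcp_rot: [-0.707, 0.027, -0.027, 0.707]
contact_force: [0.1, 0.3, -1.1]
gripper_width: 0.041
t=23.50 p [0.5193 0.1612 0.0864] ->tx,ty,tz [-0.8  0.4  0.6] w [-0.   -0.04  0.01]
[ 0.0567  0.2985 -1.1039] [-0.0781  0.1095  0.0036]
```

```bash
python3 -m creep '[{"tx":0,"ty":1.5,"tz":0,"wx":0,"wy":0,"wz":0},{"tx":0,"ty":2,"tz":0,"wx":0,"wy":0,"wz":0},{"tx":0,"ty":2,"tz":0,"wx":0,"wy":0,"wz":0}]' 0 30
python3 - <<'E'
from pots import *
s=delta(.5185,.1618,.086);print(s["contact_force"],s["moment"])
E
```

```text
time: 23.8
tool_pos: [0.5195, 0.1612, 0.0859]
tcp_rot: [-0.706, 0.026, -0.027, 0.707]
contact_force: [-3.4, -1.2, 6.9]
gripper_width: 0.034
t=23.80 p [0.5195 0.1612 0.0859] ->tx,ty,tz [-1.  -0.1  0.5] w [-0.02 -0.04  0.08]
[-3.4202 -1.2262  6.9094] [-0.2417  0.6106  0.0434]
```

```bash
python3 -m creep '[{"tx":0,"ty":-0.5,"tz":0,"wx":0,"wy":0,"wz":0},{"tx":0,"ty":-0.5,"tz":0,"wx":0,"wy":0,"wz":0},{"tx":0,"ty":-5,"tz":0,"wx":0,"wy":0,"wz":0},{"tx":0,"ty":-40,"tz":0,"wx":0,"wy":0,"wz":0},{"tx":0,"ty":-85,"tz":0,"wx":0,"wy":0,"wz":0}]' 24 30; python3 -m creep '[{"tx":-20,"ty":0,"tz":-45,"wx":0,"wy":0,"wz":0},{"tx":-40,"ty":0,"tz":-90,"wx":0,"wy":0,"wz":0},{"tx":-60,"ty":0,"tz":-135,"wx":0,"wy":0,"wz":0},{"tx":-80,"ty":0,"tz":-180,"wx":0,"wy":0,"wz":0},{"tx":-100,"ty":0,"tz":-225,"wx":0,"wy":0,"wz":0}]' 40 30;  python3 - <<'E'
from pots import *
delta(.409,-.298,.13)
cap("side","s26",(160,110,120,100),6);cap("top","t26",(130,160,140,110),5)
d=bot.capture("top");e=bot.capture("side")
r=bot.regions_of("top","pot_b")
for q in r: print(q["bbox"],round(q["score"],2))
E
python3 ptr.py|tail -1
```

```text
time: 24.3
tool_pos: [0.5178, 0.1608, 0.1675]
tcp_rot: [0.707, -0.029, 0.025, -0.706]
contact_force: [0.5, 0.0, 0.9]
gripper_width: 0.27
time: 24.8
tool_pos: [0.4014, -0.0569, 0.1695]
tcp_rot: [0.707, -0.026, 0.027, -0.706]
contact_force: [-0.1, -1.0, -0.2]
gripper_width: 0.456
t=24.80 p [ 0.4014 -0.0569  0.1695] ->tx,ty,tz [  25.6   39.6 -239.9] w [0.02 0.   0.05]
[326.7, 227.0, 30.1, 30.2] 0.88
[169.6, 189.4, 34.8, 37.6] 0.84
[377.8, 149.2, 41.8, 38.0] 0.82
[287.4, 237.6, 20.0, 19.2] 0.79
[287.4, 179.3, 24.9, 24.3] 0.75
[328.5, 125.5, 38.3, 36.5] 0.68
[141.  226.  119.5  98.5]
```

View pics/s26.png

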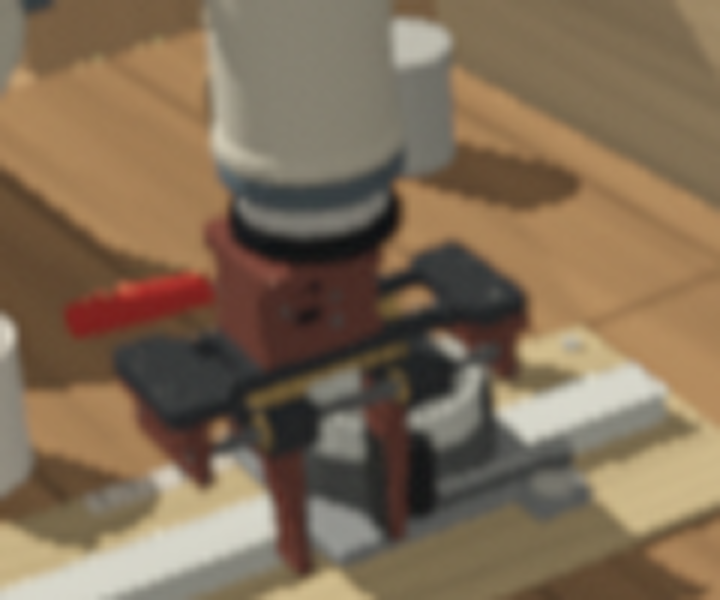

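View pics/t26.png

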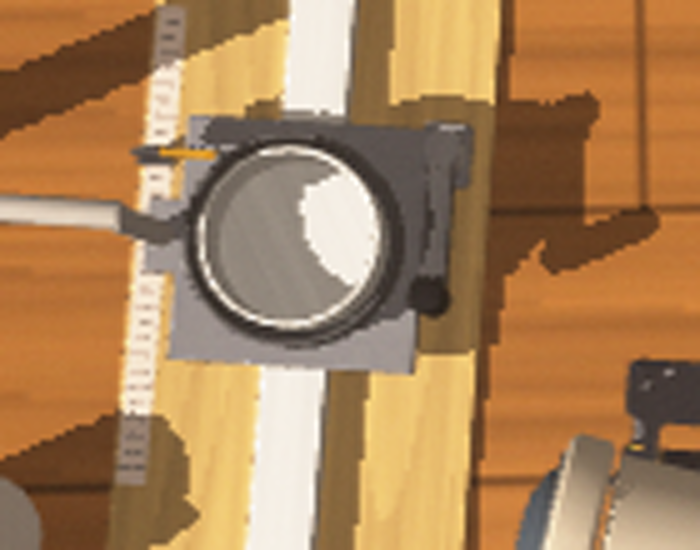

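```bash
python3 -m creep '[{"tx":5,"ty":0,"tz":-48,"wx":0,"wy":0,"wz":0},{"tx":10,"ty":0,"tz":-96,"wx":0,"wy":0,"wz":0},{"tx":16,"ty":5,"tz":-144,"wx":0,"wy":0,"wz":0},{"tx":22,"ty":20,"tz":-190,"wx":0,"wy":0,"wz":0},{"tx":27,"ty":40,"tz":-233,"wx":0,"wy":0,"wz":0}]' 40 30;python3 -m creep '[{"tx":0,"ty":20,"tz":-4,"wx":0,"wy":0,"wz":0},{"tx":0,"ty":30,"tz":-4,"wx":0,"wy":0,"wz":0},{"tx":0,"ty":30,"tz":-4,"wx":0,"wy":0,"wz":0}]' 40 30;  python3 - <<'E'
from pots import *
delta(.4117,-.2978,.049)
cap("side","s27",(230,200,120,100),6)
E
```

```text
time: 25.6
tool_pos: [0.4135, -0.2911, 0.1295]
tcp_rot: [0.707, -0.025, 0.026, -0.706]
contact_force: [0.2, 0.9, -1.0]
gripper_width: 0.454
time: 25.9
tool_pos: [0.4116, -0.2921, 0.0971]
tcp_rot: [-0.706, 0.027, -0.025, 0.708]
contact_force: [-0.9, -0.0, 0.5]
gripper_width: 0.46
t=25.90 p [ 0.4116 -0.2921  0.0971] ->tx,ty,tz [ 0.7 48.1 -5.8] w [-0.16  0.08 -0.18]
```

View pics/s27.png

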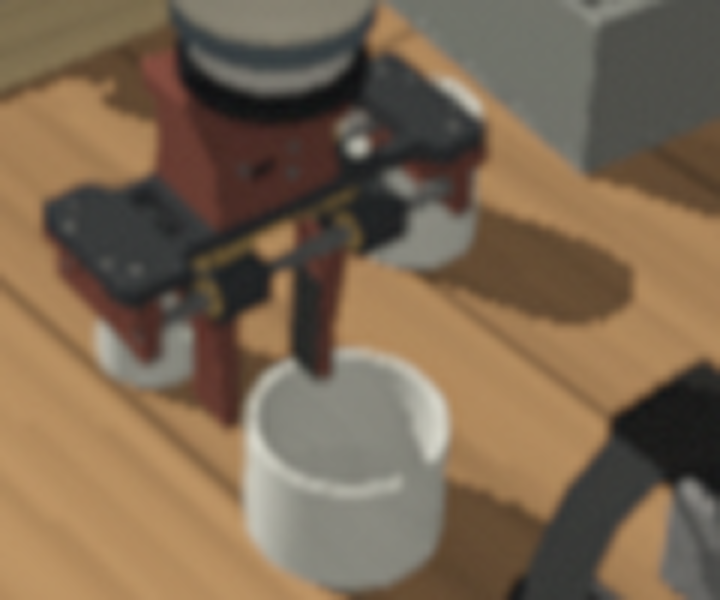

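```bash
python3 -m creep '[{"tx":0,"ty":20,"tz":-4,"wx":0,"wy":0,"wz":0},{"tx":0,"ty":38,"tz":-4,"wx":0,"wy":0,"wz":0},{"tx":0,"ty":50,"tz":-4,"wx":0,"wy":0,"wz":0},{"tx":0,"ty":50,"tz":-4,"wx":0,"wy":0,"wz":0},{"tx":0,"ty":50,"tz":-4,"wx":0,"wy":0,"wz":0}]' 40 30;  python3 - <<'E'
from pots import *
s=delta(.4117,-.2978,.049);print(s["contact_force"])
E
```

```text
time: 26.45
tool_pos: [0.4118, -0.2977, 0.0504]
tcp_rot: [0.707, -0.026, 0.027, -0.706]
contact_force: [0.3, 0.1, 0.4]
gripper_width: 0.459
t=26.45 p [ 0.4118 -0.2977  0.0504] ->tx,ty,tz [-0.1  1.4 -0.1] w [0.04 0.02 0.06]
[0.274  0.1112 0.4382]
```

```bash
python3 -m creep '[{"tx":0,"ty":1,"tz":0,"wx":0,"wy":0,"wz":0},{"tx":0,"ty":1,"tz":0,"wx":0,"wy":0,"wz":0},{"tx":0,"ty":1,"tz":0,"wx":0,"wy":0,"wz":0},{"tx":0,"ty":1,"tz":0,"wx":0,"wy":0,"wz":0},{"tx":0,"ty":1,"tz":0,"wx":0,"wy":0,"wz":0}]' 0 30; python3 -c "
from h import *
s=delta(.4117,-.2978,.049);print(s['contact_force'],s['gripper_width']*88)";  python3 -m creep '[{"tx":0,"ty":-10,"tz":0,"wx":0,"wy":0,"wz":0},{"tx":0,"ty":-40,"tz":0,"wx":0,"wy":0,"wz":0},{"tx":0,"ty":-80,"tz":0,"wx":0,"wy":0,"wz":0},{"tx":0,"ty":-120,"tz":10,"wx":0,"wy":0,"wz":0},{"tx":0,"ty":-150,"tz":30,"wx":0,"wy":0,"wz":0}]' 0 30; python3 -c "
from h import *
s=delta(.5285,.1606,.2);print(s['contact_force'],s['gripper_width']*88)
e=cap('side','s28',(200,100,180,135),4)"
```

```text
time: 26.95
tool_pos: [0.4113, -0.2981, 0.0484]
tcp_rot: [0.707, -0.027, 0.027, -0.707]
contact_force: [1.2, -1.8, 2.2]
gripper_width: 0.039
t=26.95 p [ 0.4113 -0.2981  0.0484] ->tx,ty,tz [ 0.4 -0.6  0.3] w [ 0.01 -0.05  0.02]
[ 1.1875 -1.8128  2.1693] 3.465084923337061
time: 27.45
tool_pos: [0.4134, -0.2687, 0.2015]
tcp_rot: [0.707, -0.027, 0.028, -0.706]
contact_force: [0.2, 0.4, -0.4]
gripper_width: 0.038
t=27.45 p [ 0.4134 -0.2687  0.2015] ->tx,ty,tz [ 81.5   0.9 436.9] w [ 0.1  -0.14  0.11]
[ 0.2222  0.4298 -0.3621] 3.3656709114618106
```

View pics/s28.png

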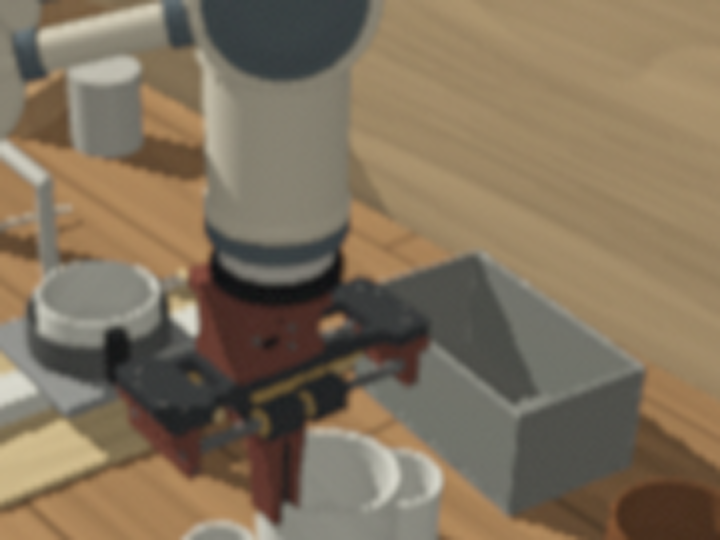

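```bash
python3 -m creep '[{"tx":8,"ty":0,"tz":42,"wx":0,"wy":0,"wz":0},{"tx":16,"ty":0,"tz":88,"wx":0,"wy":0,"wz":0},{"tx":24,"ty":0,"tz":134,"wx":0,"wy":0,"wz":0},{"tx":32,"ty":0,"tz":180,"wx":0,"wy":0,"wz":0},{"tx":40,"ty":0,"tz":226,"wx":0,"wy":0,"wz":0}]' 0 30; python3 -m creep '[{"tx":9,"ty":0,"tz":45,"wx":0,"wy":0,"wz":0},{"tx":18,"ty":0,"tz":90,"wx":0,"wy":0,"wz":0},{"tx":27,"ty":0,"tz":135,"wx":0,"wy":0,"wz":0},{"tx":36,"ty":0,"tz":170,"wx":0,"wy":0,"wz":0},{"tx":40,"ty":0,"tz":195,"wx":0,"wy":0,"wz":0}]' 0 30; python3 -c "
from h import *
delta(.5285,.1606,.14)"
```

```text
time: 28.0
tool_pos: [0.4704, -0.044, 0.1988]
tcp_rot: [0.707, -0.027, 0.027, -0.707]
contact_force: [1.1, 0.1, -0.7]
gripper_width: 0.034
time: 28.5
tool_pos: [0.5252, 0.1482, 0.1982]
tcp_rot: [-0.707, 0.026, -0.026, 0.707]
contact_force: [-0.7, 0.2, -1.0]
gripper_width: 0.037
t=28.50 p [0.5252 0.1482 0.1982] ->tx,ty,tz [ 2.4 58.2 12.6] w [-0.01  0.08 -0.03]
```

```bash
python3 -m creep '[{"tx":1.5,"ty":20,"tz":12,"wx":0,"wy":0,"wz":0},{"tx":1.5,"ty":50,"tz":12,"wx":0,"wy":0,"wz":0},{"tx":1.5,"ty":65,"tz":12,"wx":0,"wy":0,"wz":0},{"tx":1.5,"ty":65,"tz":12,"wx":0,"wy":0,"wz":0},{"tx":1.5,"ty":65,"tz":12,"wx":0,"wy":0,"wz":0}]' 0 30; python3 -c "
from h import *
s=delta(.5285,.1606,.1004);print(s['contact_force'])
cap('side','s29',(160,110,120,100),6);cap('top','t29',(130,160,140,110),5)"
```

```text
time: 29.0
tool_pos: [0.5276, 0.1572, 0.134]
tcp_rot: [-0.707, 0.027, -0.027, 0.707]
contact_force: [0.4, -0.1, -0.8]
gripper_width: 0.036
t=29.00 p [0.5276 0.1572 0.134 ] ->tx,ty,tz [ 0.6 33.6  3.5] w [-0.   -0.07  0.02]
[ 0.383  -0.0642 -0.8455]
```

View pics/s29.png

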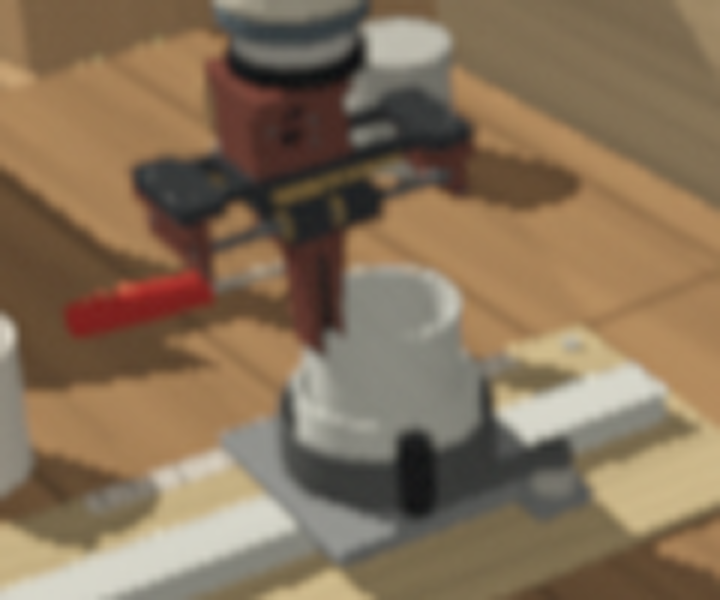

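View pics/t29.png

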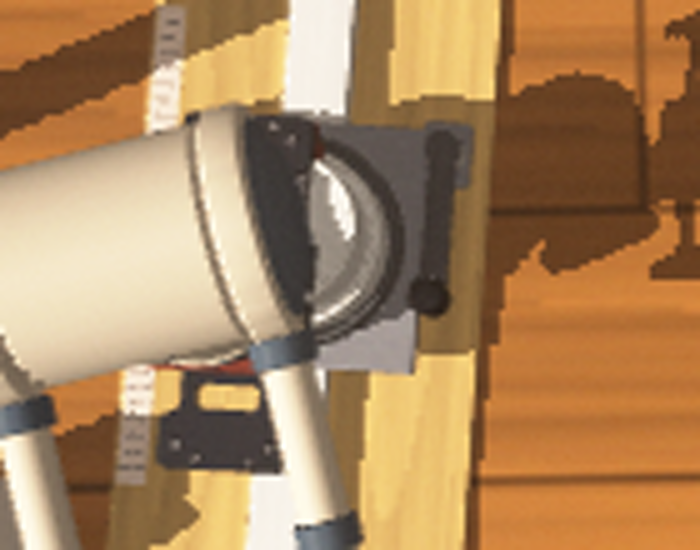

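```bash
python3 -m creep '[{"tx":0.5,"ty":8,"tz":3,"wx":0,"wy":0,"wz":0},{"tx":0.5,"ty":18,"tz":3,"wx":0,"wy":0,"wz":0},{"tx":0.5,"ty":27,"tz":3,"wx":0,"wy":0,"wz":0},{"tx":0.5,"ty":31,"tz":3,"wx":0,"wy":0,"wz":0},{"tx":0.5,"ty":31,"tz":3,"wx":0,"wy":0,"wz":0}]' 0 30; python3 -c "
from h import *
s=delta(.5285,.1606,.1004);print(s['contact_force'],s['moment'])"
```

```text
time: 29.6
tool_pos: [0.5278, 0.1604, 0.1014]
tcp_rot: [0.707, -0.027, 0.026, -0.706]
contact_force: [0.8, -0.4, -1.1]
gripper_width: 0.037
t=29.60 p [0.5278 0.1604 0.1014] ->tx,ty,tz [0.6 1.  0.3] w [ 0.02 -0.04 -0.07]
[ 0.8222 -0.4268 -1.0928] [-0.077   0.1471 -0.0344]
```

```bash
python3 -m creep '[{"tx":0.5,"ty":1.5,"tz":0,"wx":0,"wy":0,"wz":0},{"tx":0.5,"ty":2.5,"tz":0,"wx":0,"wy":0,"wz":0},{"tx":0.5,"ty":2.5,"tz":0,"wx":0,"wy":0,"wz":0}]' 0 30; python3 -c "
from h import *
s=delta(.5285,.1606,.1004);print(s['contact_force'],s['moment'])"
```

```text
time: 29.9
tool_pos: [0.5289, 0.1605, 0.1004]
tcp_rot: [-0.707, 0.027, -0.027, 0.707]
contact_force: [-0.2, -0.2, 3.4]
gripper_width: 0.037
t=29.90 p [0.5289 0.1605 0.1004] ->tx,ty,tz [-0.4  0.   0.1] w [-0.01 -0.04  0.04]
[-0.1821 -0.1946  3.4149] [-0.1785  0.3393 -0.0252]
```

```bash
python3 -m creep '[{"tx":0,"ty":-0.5,"tz":0,"wx":0,"wy":0,"wz":0},{"tx":0,"ty":-0.5,"tz":0,"wx":0,"wy":0,"wz":0},{"tx":0,"ty":-5,"tz":0,"wx":0,"wy":0,"wz":0},{"tx":0,"ty":-40,"tz":0,"wx":0,"wy":0,"wz":0},{"tx":0,"ty":-80,"tz":0,"wx":0,"wy":0,"wz":0}]' 24 30; python3 -m creep '[{"tx":-10,"ty":0,"tz":-45,"wx":0,"wy":0,"wz":0},{"tx":-15,"ty":0,"tz":-90,"wx":0,"wy":0,"wz":0},{"tx":-15,"ty":0,"tz":-135,"wx":0,"wy":0,"wz":0},{"tx":-10,"ty":0,"tz":-180,"wx":0,"wy":0,"wz":0},{"tx":-5,"ty":0,"tz":-210,"wx":0,"wy":0,"wz":0}]' 40 30;  python3 - <<'E'
from pots import *
delta(.578,-.17,.13)
d=cap("top","t30",(130,160,250,110),3);e=cap("side","s30",(160,110,180,135),4)
g=dict(c=(.61,-.173),d=(.452,-.164))
for cam,dd in(("top",d),("side",e)):
    rs=bot.regions_of(cam,"pot_c")
    for n,(x,y) in g.items():
        u,v=proj(dd,(x,y,D[n][1]/2))
        for r in rs:
            l,t_,w,h=r["bbox"]
            if abs(l+w/2-u)<15 and abs(t_+h/2-v)<15: print(cam,n,r["bbox"],fit(dd,r["region"],x,y,D[n][0]/2,D[n][1]))
E
python3 ptr.py|tail -1
```

```text
time: 30.4
tool_pos: [0.5277, 0.1602, 0.1788]
tcp_rot: [0.707, -0.028, 0.025, -0.706]
contact_force: [0.5, 0.8, -0.2]
gripper_width: 0.274
time: 30.9
tool_pos: [0.5075, -0.0512, 0.1804]
tcp_rot: [0.707, -0.027, 0.028, -0.706]
contact_force: [0.7, 0.0, 0.1]
gripper_width: 0.451
t=30.90 p [ 0.5075 -0.0512  0.1804] ->tx,ty,tz [  79.4   50.5 -113. ] w [ 0.04 -0.13  0.06]
top c [287.6, 178.6, 24.1, 22.6] (array([ 0.6127, -0.1735]), np.float64(0.2812335184438308))
top d [295.4, 241.2, 8.8, 15.2] (array([ 0.45  , -0.1608]), np.float64(0.4883789349808767))
side c [288.5, 213.6, 17.8, 29.1] (array([ 0.6163, -0.1731]), np.float64(0.03796952475830373))
side d [243.4, 229.1, 23.7, 34.8] (array([ 0.4552, -0.1618]), np.float64(0.04292296499878745))
[162.5 225.5 119.  100. ]
```

View pics/t30.png

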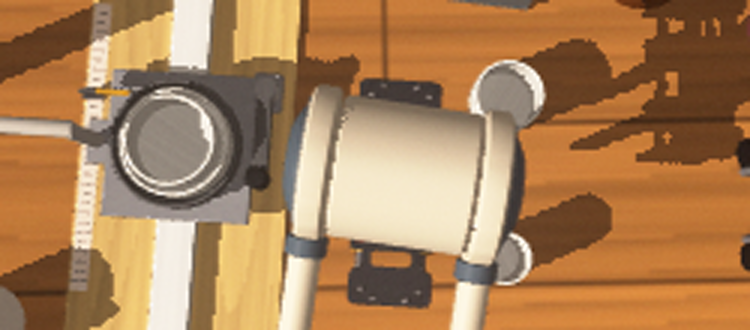

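View pics/s30.png

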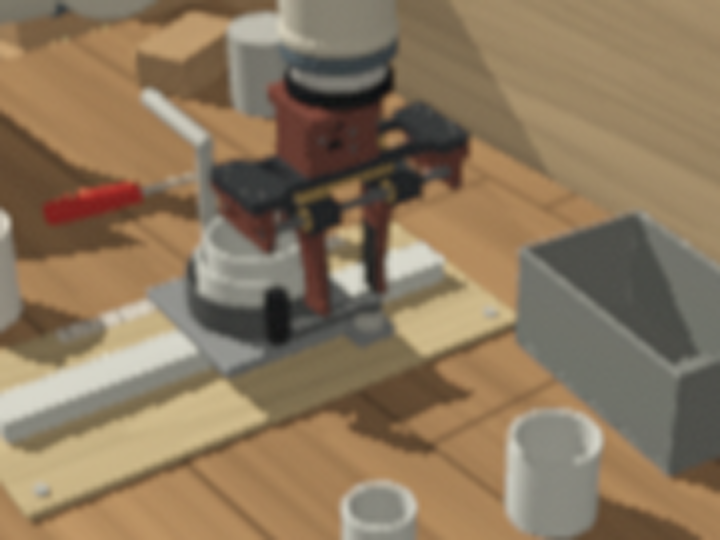

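```bash
python3 -m creep '[{"tx":25,"ty":0,"tz":-38,"wx":0,"wy":0,"wz":0},{"tx":52,"ty":10,"tz":-78,"wx":0,"wy":0,"wz":0},{"tx":79,"ty":35,"tz":-112,"wx":0,"wy":0,"wz":0},{"tx":79,"ty":75,"tz":-112,"wx":0,"wy":0,"wz":0},{"tx":79,"ty":75,"tz":-112,"wx":0,"wy":0,"wz":0}]' 40 30;  python3 - <<'E'
from pots import *
delta(.578,-.1705,.0605)
cap("side","s31",(230,160,120,100),6)
E
```

```text
time: 31.65
tool_pos: [0.5754, -0.1644, 0.0972]
tcp_rot: [-0.705, 0.031, -0.022, 0.708]
contact_force: [-0.2, -0.3, -0.8]
gripper_width: 0.456
t=31.65 p [ 0.5754 -0.1644  0.0972] ->tx,ty,tz [ 3.5 36.7 -6. ] w [-0.21 -0.01 -0.69]
```

View pics/s31.png

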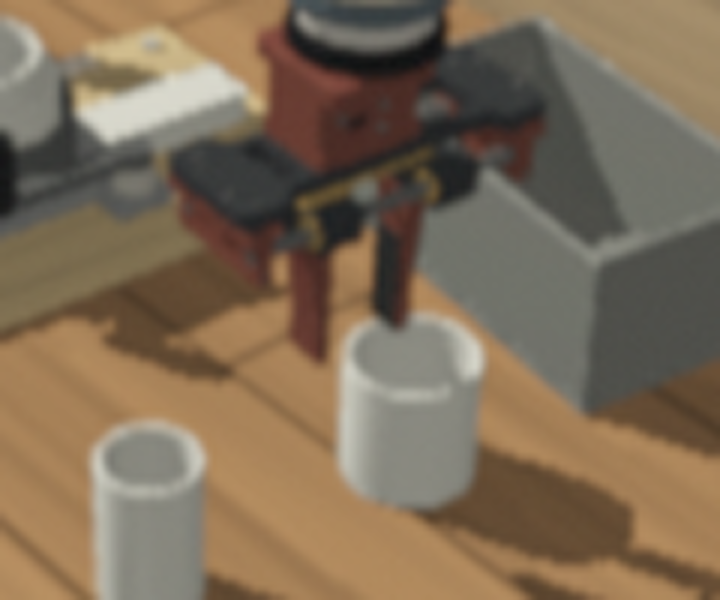

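```bash
python3 -m creep '[{"tx":1,"ty":0,"tz":-4,"wx":0,"wy":0,"wz":0},{"tx":1,"ty":15,"tz":-4,"wx":0,"wy":0,"wz":0},{"tx":1,"ty":30,"tz":-4,"wx":0,"wy":0,"wz":0},{"tx":1,"ty":36,"tz":-4,"wx":0,"wy":0,"wz":0},{"tx":1,"ty":36,"tz":-4,"wx":0,"wy":0,"wz":0}]' 40 30;  python3 - <<'E'
from pots import *
s=delta(.578,-.1705,.0605);print(s["contact_force"])
E
```

```text
time: 32.2
tool_pos: [0.5779, -0.1697, 0.067]
tcp_rot: [-0.706, 0.028, -0.026, 0.707]
contact_force: [-0.0, 0.3, -0.1]
gripper_width: 0.458
t=32.20 p [ 0.5779 -0.1697  0.067 ] ->tx,ty,tz [ 0.2  6.5 -0.8] w [-0.04 -0.02 -0.15]
[-0.0386  0.3064 -0.058 ]
```

```bash
python3 -m creep '[{"tx":0,"ty":5.5,"tz":0,"wx":0,"wy":0,"wz":0},{"tx":0,"ty":5.5,"tz":0,"wx":0,"wy":0,"wz":0}]' 40 30;python3 -m creep '[{"tx":0,"ty":0,"tz":0,"wx":0,"wy":0,"wz":0},{"tx":0,"ty":0,"tz":0,"wx":0,"wy":0,"wz":0},{"tx":0,"ty":0,"tz":0,"wx":0,"wy":0,"wz":0},{"tx":0,"ty":0,"tz":0,"wx":0,"wy":0,"wz":0},{"tx":0,"ty":0,"tz":0,"wx":0,"wy":0,"wz":0}]' 0 30; python3 -c "
from h import *
s=delta(.578,-.1705,.0605);print(s['contact_force'],s['gripper_width']*88)";  python3 -m creep '[{"tx":0,"ty":-10,"tz":0,"wx":0,"wy":0,"wz":0},{"tx":0,"ty":-40,"tz":0,"wx":0,"wy":0,"wz":0},{"tx":0,"ty":-80,"tz":0,"wx":0,"wy":0,"wz":0},{"tx":0,"ty":-120,"tz":10,"wx":0,"wy":0,"wz":0},{"tx":0,"ty":-145,"tz":30,"wx":0,"wy":0,"wz":0}]' 0 30; python3 -c "
from h import *
s=delta(.5375,.1599,.2);print(s['contact_force'],s['gripper_width']*88)
e=cap('side','s32',(200,80,180,135),4)"
```

```text
time: 32.4
tool_pos: [0.5786, -0.1702, 0.0628]
tcp_rot: [-0.707, 0.027, -0.027, 0.707]
contact_force: [-0.3, 0.2, -0.0]
gripper_width: 0.45
time: 32.9
tool_pos: [0.579, -0.1703, 0.0634]
tcp_rot: [0.707, -0.027, 0.027, -0.707]
contact_force: [0.1, -0.1, 0.3]
gripper_width: 0.045
t=32.90 p [ 0.579  -0.1703  0.0634] ->tx,ty,tz [-1.   2.9 -0.2] w [ 0.01 -0.04  0.03]
[ 0.0641 -0.0729  0.2562] 3.9783479144760334
time: 33.4
tool_pos: [0.5814, -0.1413, 0.2127]
tcp_rot: [0.707, -0.026, 0.029, -0.706]
contact_force: [0.4, 0.3, -0.4]
gripper_width: 0.044
t=33.40 p [ 0.5814 -0.1413  0.2127] ->tx,ty,tz [-67.2  12.  296.9] w [ 0.08 -0.15  0.24]
[ 0.3953  0.2721 -0.3737] 3.9004889680656962
```

View pics/s32.png

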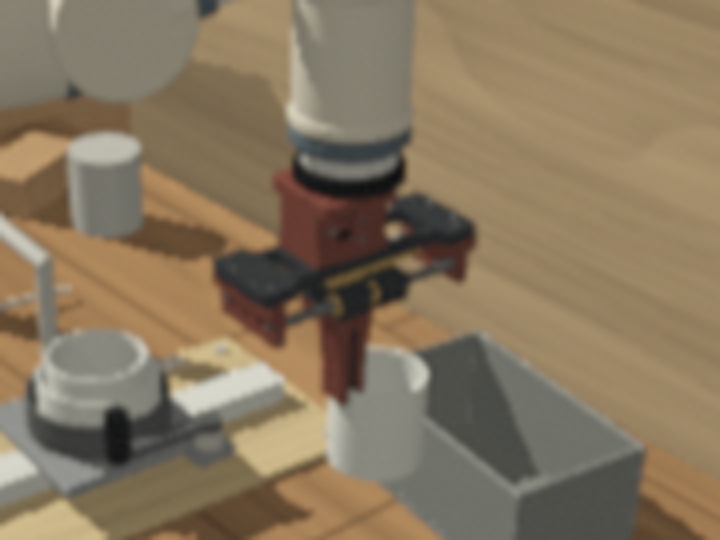

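```bash
python3 -m creep '[{"tx":-9,"ty":0,"tz":45,"wx":0,"wy":0,"wz":0},{"tx":-19,"ty":0,"tz":92,"wx":0,"wy":0,"wz":0},{"tx":-29,"ty":0,"tz":139,"wx":0,"wy":0,"wz":0},{"tx":-39,"ty":0,"tz":186,"wx":0,"wy":0,"wz":0},{"tx":-49,"ty":0,"tz":226,"wx":0,"wy":0,"wz":0}]' 0 30; python3 -m creep '[{"tx":-8,"ty":0,"tz":30,"wx":0,"wy":0,"wz":0},{"tx":-16,"ty":0,"tz":55,"wx":0,"wy":0,"wz":0},{"tx":-18,"ty":10,"tz":68,"wx":0,"wy":0,"wz":0},{"tx":-18,"ty":40,"tz":68,"wx":0,"wy":0,"wz":0},{"tx":-18,"ty":50,"tz":68,"wx":0,"wy":0,"wz":0}]' 0 30; python3 -c "
from h import *
s=delta(.5378,.1598,.1194);print(s['contact_force'])
cap('side','s33',(160,110,120,100),6);cap('top','t33',(130,160,140,110),5)"
```

```text
time: 33.95
tool_pos: [0.5485, 0.0907, 0.2079]
tcp_rot: [-0.707, 0.027, -0.026, 0.707]
contact_force: [1.0, -0.0, -1.5]
gripper_width: 0.038
time: 34.45
tool_pos: [0.5353, 0.1574, 0.1541]
tcp_rot: [0.707, -0.028, 0.025, -0.706]
contact_force: [-0.5, 0.6, -1.0]
gripper_width: 0.045
t=34.45 p [0.5353 0.1574 0.1541] ->tx,ty,tz [ 2.5 34.7  2.7] w [ 0.11 -0.01 -0.28]
[-0.4661  0.6414 -1.0239]
```

View pics/s33.png

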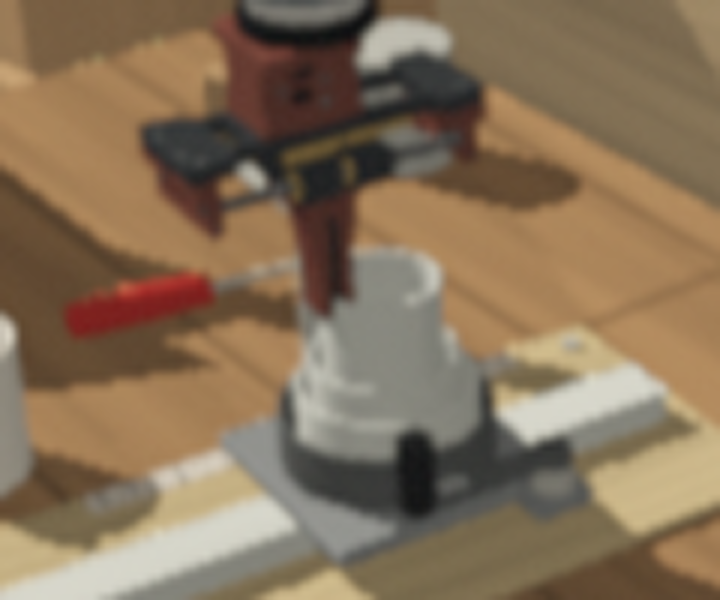

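```bash
python3 -m creep '[{"tx":1.5,"ty":5,"tz":2,"wx":0,"wy":0,"wz":0},{"tx":1.5,"ty":15,"tz":2,"wx":0,"wy":0,"wz":0},{"tx":1.5,"ty":25,"tz":2,"wx":0,"wy":0,"wz":0},{"tx":1.5,"ty":30,"tz":2,"wx":0,"wy":0,"wz":0},{"tx":1.5,"ty":30,"tz":2,"wx":0,"wy":0,"wz":0}]' 0 30; python3 -c "
from h import *
s=delta(.5378,.1598,.1194);print(s['contact_force'],s['moment'])"
```

```text
time: 35.05
tool_pos: [0.5376, 0.1595, 0.1269]
tcp_rot: [0.707, -0.028, 0.026, -0.706]
contact_force: [0.2, -0.3, -1.5]
gripper_width: 0.041
t=35.05 p [0.5376 0.1595 0.1269] ->tx,ty,tz [0.2 7.5 0.3] w [ 0.04 -0.05 -0.11]
[ 0.2213 -0.3041 -1.5231] [-0.0101  0.0471 -0.0375]
```

```bash
python3 -m creep '[{"tx":0,"ty":3,"tz":0,"wx":0,"wy":0,"wz":0},{"tx":0,"ty":6,"tz":0,"wx":0,"wy":0,"wz":0},{"tx":0,"ty":7,"tz":0,"wx":0,"wy":0,"wz":0},{"tx":0,"ty":7,"tz":0,"wx":0,"wy":0,"wz":0}]' 0 30; python3 -c "
from h import *
s=delta(.5378,.1598,.1194);print(s['contact_force'],s['moment'])"
```

```text
time: 35.45
tool_pos: [0.5381, 0.1598, 0.1211]
tcp_rot: [0.707, -0.027, 0.027, -0.707]
contact_force: [-0.2, 0.0, -1.1]
gripper_width: 0.041
t=35.45 p [0.5381 0.1598 0.1211] ->tx,ty,tz [-0.3  1.7  0. ] w [ 0.   -0.03 -0.01]
[-0.2069  0.0302 -1.0709] [-0.0485  0.0981  0.005 ]
```

```bash
python3 -m creep '[{"tx":0,"ty":1.5,"tz":0,"wx":0,"wy":0,"wz":0},{"tx":0,"ty":2.7,"tz":0,"wx":0,"wy":0,"wz":0},{"tx":0,"ty":2.7,"tz":0,"wx":0,"wy":0,"wz":0}]' 0 30; python3 -c "
from h import *
s=delta(.5378,.1598,.1194);print(s['contact_force'],s['moment'])"
```

```text
time: 35.75
tool_pos: [0.5383, 0.1598, 0.1194]
tcp_rot: [-0.707, 0.026, -0.027, 0.707]
contact_force: [-1.2, -0.0, 2.7]
gripper_width: 0.038
t=35.75 p [0.5383 0.1598 0.1194] ->tx,ty,tz [-0.5  0.  -0. ] w [-0.02 -0.04  0.05]
[-1.2015 -0.0195  2.7491] [-0.0611  0.3284  0.002 ]
```

```bash
python3 -m creep '[{"tx":0,"ty":-0.5,"tz":0,"wx":0,"wy":0,"wz":0},{"tx":0,"ty":-0.5,"tz":0,"wx":0,"wy":0,"wz":0},{"tx":0,"ty":-5,"tz":0,"wx":0,"wy":0,"wz":0},{"tx":0,"ty":-40,"tz":0,"wx":0,"wy":0,"wz":0},{"tx":0,"ty":-70,"tz":0,"wx":0,"wy":0,"wz":0}]' 24 30; python3 -m creep '[{"tx":-18,"ty":0,"tz":-45,"wx":0,"wy":0,"wz":0},{"tx":-36,"ty":0,"tz":-90,"wx":0,"wy":0,"wz":0},{"tx":-54,"ty":0,"tz":-135,"wx":0,"wy":0,"wz":0},{"tx":-72,"ty":0,"tz":-180,"wx":0,"wy":0,"wz":0},{"tx":-90,"ty":0,"tz":-225,"wx":0,"wy":0,"wz":0}]' 24 30;  python3 - <<'E'
from pots import *
delta(.4288,-.1612,.1)
d=cap("top","t34",(130,160,250,110),3);e=cap("side","s34",(160,110,180,135),4)
g=dict(d=(.452,-.164))
for cam,dd in(("top",d),("side",e)):
    rs=bot.regions_of(cam,"pot_c")
    for n,(x,y) in g.items():
        u,v=proj(dd,(x,y,D[n][1]/2))
        for r in rs:
            l,t_,w,h=r["bbox"]
            if abs(l+w/2-u)<15 and abs(t_+h/2-v)<15: print(cam,n,r["bbox"],fit(dd,r["region"],x,y,D[n][0]/2,D[n][1]))
E
python3 ptr.py|tail -1
```

```text
time: 36.25
tool_pos: [0.5378, 0.1596, 0.189]
tcp_rot: [0.707, -0.027, 0.026, -0.706]
contact_force: [0.6, -0.3, 0.7]
gripper_width: 0.272
time: 36.75
tool_pos: [0.4304, -0.0591, 0.1889]
tcp_rot: [0.707, -0.026, 0.027, -0.706]
contact_force: [0.2, -0.8, -0.2]
gripper_width: 0.272
t=36.75 p [ 0.4304 -0.0591  0.1889] ->tx,ty,tz [   6.    88.9 -101.9] w [ 0.02 -0.    0.05]
side d [243.8, 230.8, 22.1, 33.5] (array([ 0.4564, -0.164 ]), np.float64(0.08860724993186153))
[162.  225.  117.5  97.5]
```

View pics/t34.png

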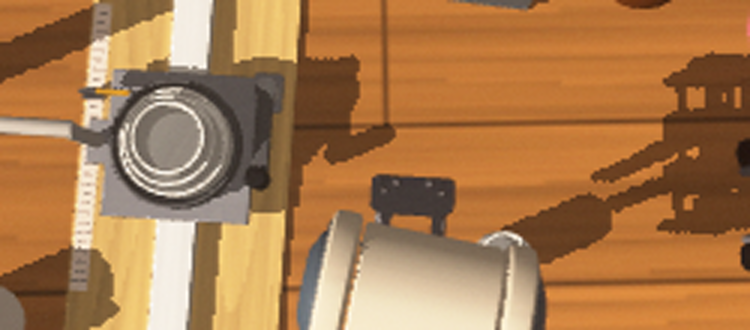

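View pics/s34.png

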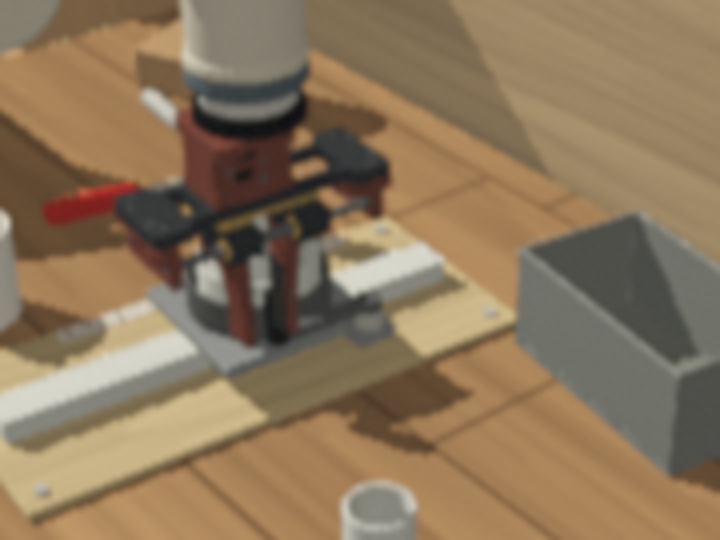

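```bash
python3 -m creep '[{"tx":2,"ty":0,"tz":-35,"wx":0,"wy":0,"wz":0},{"tx":4,"ty":10,"tz":-70,"wx":0,"wy":0,"wz":0},{"tx":6,"ty":40,"tz":-99,"wx":0,"wy":0,"wz":0},{"tx":6,"ty":75,"tz":-99,"wx":0,"wy":0,"wz":0},{"tx":6,"ty":75,"tz":-99,"wx":0,"wy":0,"wz":0}]' 24 30;  python3 - <<'E'
from pots import *
delta(.4288,-.1612,.0745)
e=cap("side","s35",(200,180,120,100),6)
E
```

```text
time: 37.5
tool_pos: [0.4281, -0.155, 0.1081]
tcp_rot: [-0.705, 0.03, -0.023, 0.708]
contact_force: [-0.3, 0.1, -0.2]
gripper_width: 0.272
t=37.50 p [ 0.4281 -0.155   0.1081] ->tx,ty,tz [ 1.4 33.6 -6.3] w [-0.22  0.03 -0.53]
```

View pics/s35.png

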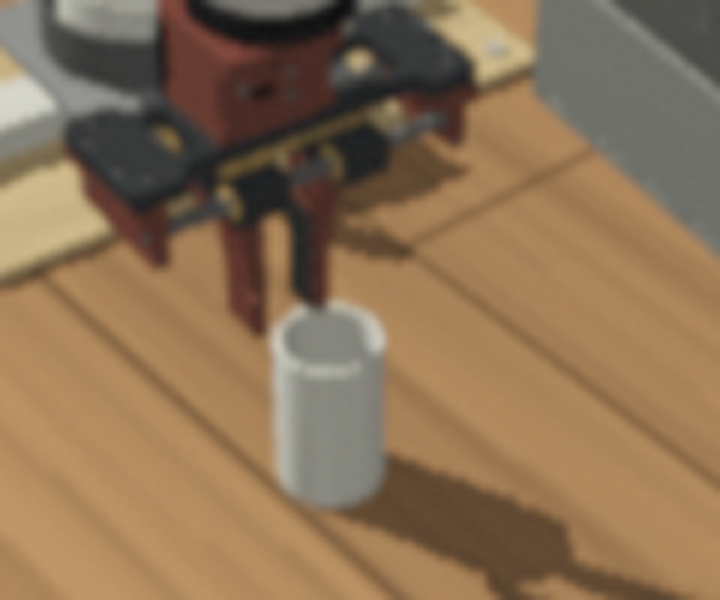

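```bash
python3 -m creep '[{"tx":0.5,"ty":0,"tz":-4.5,"wx":0,"wy":0,"wz":0},{"tx":0.5,"ty":10,"tz":-4.5,"wx":0,"wy":0,"wz":0},{"tx":0.5,"ty":25,"tz":-4.5,"wx":0,"wy":0,"wz":0},{"tx":0.5,"ty":35,"tz":-4.5,"wx":0,"wy":0,"wz":0},{"tx":0.5,"ty":35,"tz":-4.5,"wx":0,"wy":0,"wz":0}]' 24 30;  python3 - <<'E'
from pots import *
s=delta(.4288,-.1612,.0745);print(s["contact_force"])
E
```

```text
time: 38.05
tool_pos: [0.429, -0.1608, 0.0763]
tcp_rot: [-0.706, 0.028, -0.026, 0.707]
contact_force: [0.2, 0.0, -0.0]
gripper_width: 0.276
t=38.05 p [ 0.429  -0.1608  0.0763] ->tx,ty,tz [-0.1  1.8 -0.4] w [-0.07 -0.03 -0.19]
[ 0.1748  0.0295 -0.0241]
```

```bash
python3 -m creep '[{"tx":0,"ty":0,"tz":0,"wx":0,"wy":0,"wz":0},{"tx":0,"ty":0,"tz":0,"wx":0,"wy":0,"wz":0},{"tx":0,"ty":0,"tz":0,"wx":0,"wy":0,"wz":0},{"tx":0,"ty":0,"tz":0,"wx":0,"wy":0,"wz":0},{"tx":0,"ty":0,"tz":0,"wx":0,"wy":0,"wz":0}]' 0 30; python3 -c "
from h import *
s=delta(.4288,-.1612,.0745);print(s['contact_force'],s['gripper_width']*88)";  python3 -m creep '[{"tx":0,"ty":-10,"tz":0,"wx":0,"wy":0,"wz":0},{"tx":0,"ty":-40,"tz":0,"wx":0,"wy":0,"wz":0},{"tx":0,"ty":-80,"tz":0,"wx":0,"wy":0,"wz":0},{"tx":0,"ty":-120,"tz":10,"wx":0,"wy":0,"wz":0},{"tx":0,"ty":-155,"tz":30,"wx":0,"wy":0,"wz":0}]' 0 30; python3 -c "
from h import *
s=delta(.547,.1591,.2);print(s['contact_force'],s['gripper_width']*88)
e=cap('side','s36',(180,90,150,120),5)"
```

```text
time: 38.55
tool_pos: [0.4301, -0.1616, 0.079]
tcp_rot: [0.707, -0.027, 0.027, -0.707]
contact_force: [-1.9, -0.1, 1.6]
gripper_width: 0.051
t=38.55 p [ 0.4301 -0.1616  0.079 ] ->tx,ty,tz [-1.3  4.5  0.3] w [ 0.01 -0.04  0.02]
[-1.855 -0.141  1.589] 4.523962785867182
time: 39.05
tool_pos: [0.4322, -0.1321, 0.2363]
tcp_rot: [0.707, -0.027, 0.028, -0.706]
contact_force: [1.0, -0.5, -0.4]
gripper_width: 0.051
t=39.05 p [ 0.4322 -0.1321  0.2363] ->tx,ty,tz [ 91.7  36.2 299.2] w [ 0.05 -0.15  0.09]
[ 0.9524 -0.47   -0.3648] 4.504585804374654
```

View pics/s36.png

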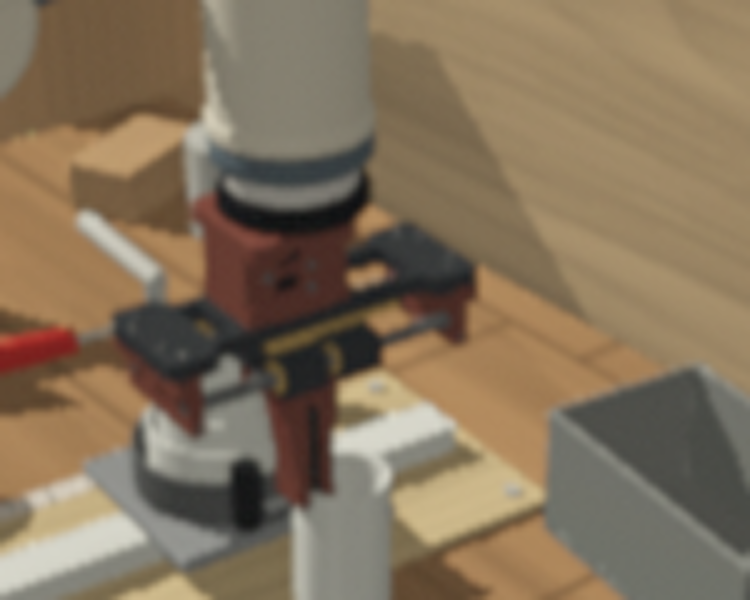

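```bash
python3 -m creep '[{"tx":15,"ty":0,"tz":45,"wx":0,"wy":0,"wz":0},{"tx":31,"ty":0,"tz":91,"wx":0,"wy":0,"wz":0},{"tx":47,"ty":0,"tz":137,"wx":0,"wy":0,"wz":0},{"tx":63,"ty":0,"tz":183,"wx":0,"wy":0,"wz":0},{"tx":77,"ty":0,"tz":225,"wx":0,"wy":0,"wz":0}]' 0 30; python3 -m creep '[{"tx":10,"ty":0,"tz":35,"wx":0,"wy":0,"wz":0},{"tx":15,"ty":0,"tz":60,"wx":0,"wy":0,"wz":0},{"tx":15,"ty":10,"tz":70,"wx":0,"wy":0,"wz":0},{"tx":15,"ty":20,"tz":70,"wx":0,"wy":0,"wz":0},{"tx":15,"ty":20,"tz":70,"wx":0,"wy":0,"wz":0}]' 0 30; python3 -c "
from h import *
s=delta(.5473,.1591,.139);print(s['contact_force'])
cap('side','s37',(160,90,120,100),6);cap('top','t37',(130,160,140,110),5)"
```

```text
time: 39.6
tool_pos: [0.5267, 0.0892, 0.234]
tcp_rot: [-0.707, 0.026, -0.027, 0.707]
contact_force: [0.1, -0.6, 0.2]
gripper_width: 0.052
time: 40.1
tool_pos: [0.5454, 0.1546, 0.211]
tcp_rot: [0.707, -0.028, 0.026, -0.706]
contact_force: [-0.2, 0.4, -1.9]
gripper_width: 0.048
t=40.10 p [0.5454 0.1546 0.211 ] ->tx,ty,tz [ 1.8 72.   4.8] w [ 0.1  -0.06 -0.21]
[-0.2131  0.3899 -1.8978]
```

View pics/s37.png

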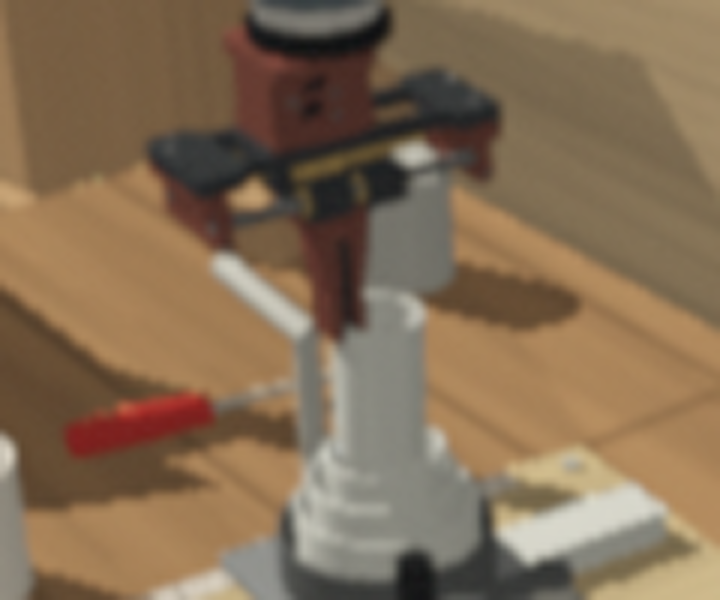

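View pics/t37.png

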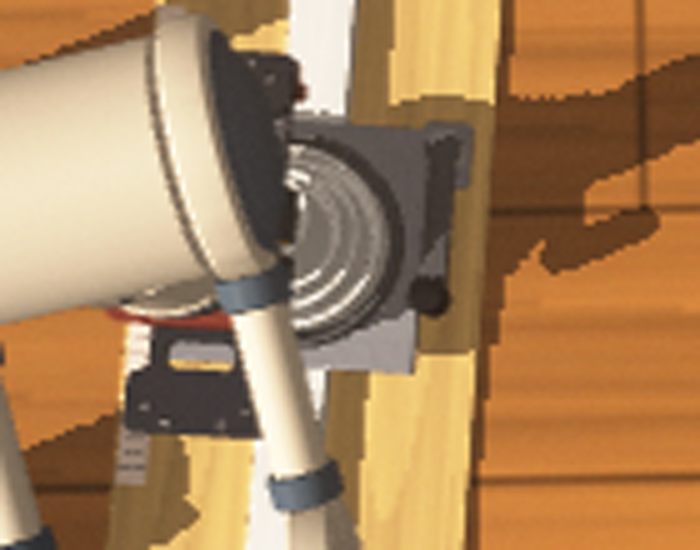

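```bash
python3 -m creep '[{"tx":0.5,"ty":0,"tz":3.5,"wx":0,"wy":0,"wz":0},{"tx":0.5,"ty":10,"tz":3.5,"wx":0,"wy":0,"wz":0},{"tx":0.5,"ty":25,"tz":3.5,"wx":0,"wy":0,"wz":0},{"tx":0.5,"ty":40,"tz":3.5,"wx":0,"wy":0,"wz":0},{"tx":0.5,"ty":50,"tz":3.5,"wx":0,"wy":0,"wz":0}]' 0 30; python3 -c "
from h import *
s=delta(.5473,.1591,.139);print(s['contact_force'],s['moment'])"
```

```text
time: 40.7
tool_pos: [0.5463, 0.1588, 0.1607]
tcp_rot: [0.707, -0.028, 0.026, -0.706]
contact_force: [-0.3, -0.1, -1.6]
gripper_width: 0.048
t=40.70 p [0.5463 0.1588 0.1607] ->tx,ty,tz [ 1.  21.7  0.4] w [ 0.06 -0.04 -0.17]
[-0.2649 -0.0801 -1.6043] [-0.059   0.0714 -0.0063]
```

```bash
python3 -m creep '[{"tx":0,"ty":5,"tz":0,"wx":0,"wy":0,"wz":0},{"tx":0,"ty":12,"tz":0,"wx":0,"wy":0,"wz":0},{"tx":0,"ty":17,"tz":0,"wx":0,"wy":0,"wz":0},{"tx":0,"ty":17,"tz":0,"wx":0,"wy":0,"wz":0}]' 0 30; python3 -c "
from h import *
s=delta(.5473,.1591,.139);print(s['contact_force'],s['moment'])"
```

```text
time: 41.1
tool_pos: [0.5469, 0.159, 0.1458]
tcp_rot: [0.707, -0.027, 0.026, -0.707]
contact_force: [0.0, 0.3, -0.6]
gripper_width: 0.048
t=41.10 p [0.5469 0.159  0.1458] ->tx,ty,tz [0.4 6.8 0.1] w [ 0.01 -0.04 -0.05]
[ 0.0096  0.3406 -0.6049] [-0.081   0.0672 -0.0046]
```

```bash
python3 -m creep '[{"tx":0,"ty":3,"tz":0,"wx":0,"wy":0,"wz":0},{"tx":0,"ty":5.5,"tz":0,"wx":0,"wy":0,"wz":0},{"tx":0,"ty":5.5,"tz":0,"wx":0,"wy":0,"wz":0},{"tx":0,"ty":7,"tz":0,"wx":0,"wy":0,"wz":0},{"tx":0,"ty":7,"tz":0,"wx":0,"wy":0,"wz":0}]' 0 30; python3 -c "
from h import *
s=delta(.5473,.1591,.139);print(s['contact_force'],s['moment'])"
```

```text
time: 41.6
tool_pos: [0.5471, 0.1591, 0.1395]
tcp_rot: [-0.707, 0.027, -0.027, 0.707]
contact_force: [0.2, -0.1, -0.8]
gripper_width: 0.049
t=41.60 p [0.5471 0.1591 0.1395] ->tx,ty,tz [0.2 0.5 0. ] w [-0.   -0.04 -0.  ]
[ 0.2174 -0.0737 -0.8425] [-0.0482  0.0832 -0.0249]
```

```bash
python3 -m creep '[{"tx":0,"ty":1,"tz":0,"wx":0,"wy":0,"wz":0},{"tx":0,"ty":1.8,"tz":0,"wx":0,"wy":0,"wz":0},{"tx":0,"ty":1.8,"tz":0,"wx":0,"wy":0,"wz":0}]' 0 30; python3 -c "
from h import *
s=delta(.5473,.1591,.139);print(s['contact_force'],s['moment'])"
```

```text
time: 41.9
tool_pos: [0.5471, 0.1592, 0.1391]
tcp_rot: [-0.706, 0.026, -0.027, 0.707]
contact_force: [-3.2, 0.3, 4.2]
gripper_width: 0.054
t=41.90 p [0.5471 0.1592 0.1391] ->tx,ty,tz [ 0.2  0.1 -0.1] w [-0.03 -0.03  0.04]
[-3.1779  0.335   4.1924] [-0.0684  0.6504  0.0212]
```

```bash
python3 -m creep '[{"tx":0,"ty":-0.5,"tz":0,"wx":0,"wy":0,"wz":0},{"tx":0,"ty":-0.5,"tz":0,"wx":0,"wy":0,"wz":0},{"tx":0,"ty":-5,"tz":0,"wx":0,"wy":0,"wz":0},{"tx":0,"ty":-40,"tz":0,"wx":0,"wy":0,"wz":0},{"tx":0,"ty":-80,"tz":0,"wx":0,"wy":0,"wz":0}]' 24 30; python3 -m creep '[{"tx":-8,"ty":0,"tz":-45,"wx":0,"wy":8,"wz":0},{"tx":-16,"ty":0,"tz":-90,"wx":0,"wy":16,"wz":0},{"tx":-24,"ty":0,"tz":-135,"wx":0,"wy":24,"wz":0},{"tx":-32,"ty":0,"tz":-180,"wx":0,"wy":32,"wz":0},{"tx":-40,"ty":0,"tz":-225,"wx":0,"wy":40,"wz":0}]' 60 30;  python3 - <<'E'
from pots import *
import pickle
s=delta(.5,-.445,.2,-94.3);print(s["q"])
d=cap("top","t38",(130,150,170,125),4.5);e=cap("side","s38",(150,90,170,125),4.5)
pickle.dump((d,e),open("c38.pkl","wb"))
cv2.imwrite("pics/t38e.png",cv2.resize(d["img"][190:260,360:430],None,fx=9,fy=9,interpolation=cv2.INTER_CUBIC))
cv2.imwrite("pics/s38e.png",cv2.resize(e["img"][250:340,305:385],None,fx=7,fy=7,interpolation=cv2.INTER_CUBIC))
E
python3 ptr.py|tail -1
```

```text
time: 42.4
tool_pos: [0.5463, 0.1588, 0.2166]
tcp_rot: [0.707, -0.028, 0.025, -0.706]
contact_force: [0.9, 0.1, 0.4]
gripper_width: 0.27
time: 42.9
tool_pos: [0.4896, -0.0638, 0.2181]
tcp_rot: [-0.654, 0.268, -0.269, 0.654]
contact_force: [0.6, -0.3, -0.1]
gripper_width: 0.664
t=42.90 p [ 0.4896 -0.0638  0.2181] ->tx,ty,tz [ 275.2   18.2 -263.9] w [-0.03 49.65  0.03]
[-0.1985 -0.1965  1.5165 -0.0001  1.8209  0.5807]
[161.  222.  116.5  96.5]
```

View pics/t38.png

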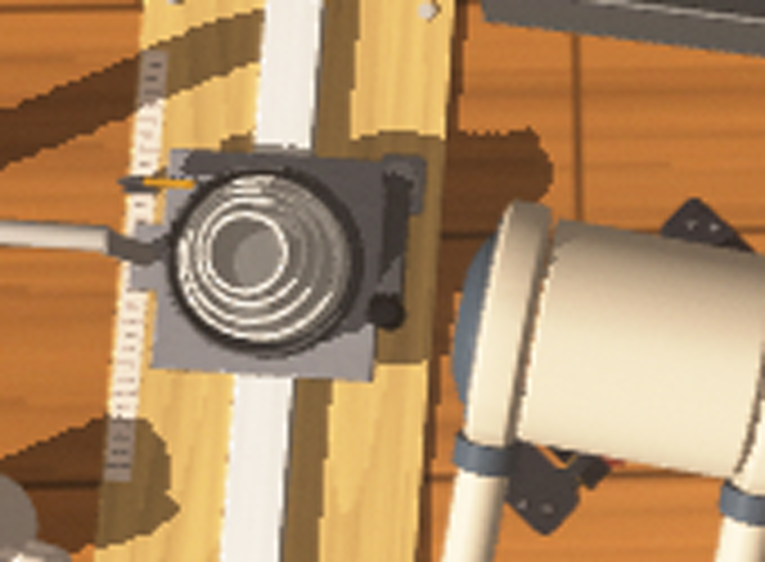

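View pics/t38e.png

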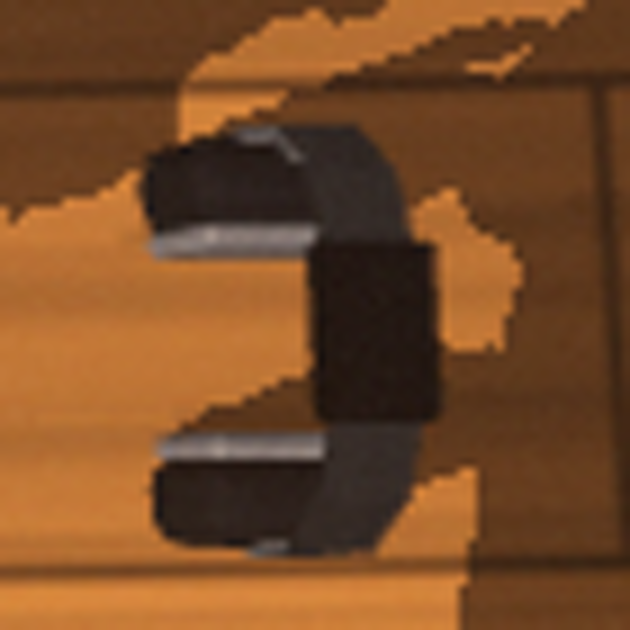

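View pics/s38e.png

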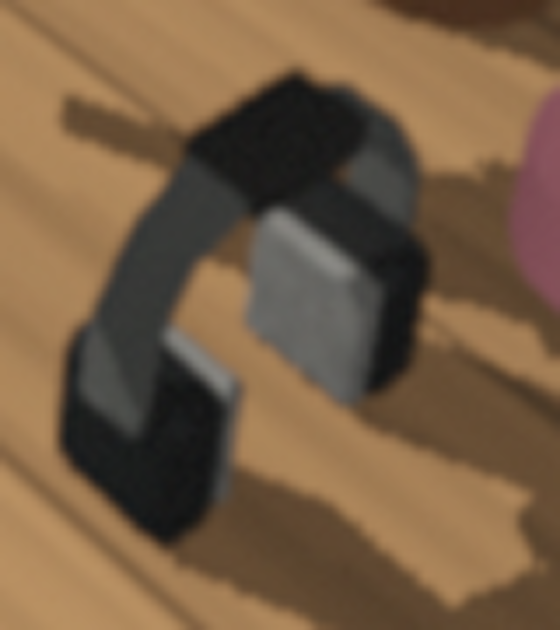

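Run:
```python
from pots import *
import pickle
d,e=pickle.load(open("c38.pkl","rb"))
f=lambda x,y:(360+x/9-.5,190+y/9-.5)
g=lambda x,y:(305+x/7-.5,250+y/7-.5)
a=atz(d,*f(437,240),.148);b=atz(d,*f(441,418),.148)
print("right edge far/near",a,b,np.rad2deg(np.arctan2(*(a-b)[[1,0]])),np.linalg.norm(a-b))
a2=atz(d,*f(308,242),.130);b2=atz(d,*f(317,418),.130);print("left edge z.13",a2,b2,np.rad2deg(np.arctan2(*(a2-b2)[[1,0]])))
a3=atz(d,*f(308,242),.148);print("left as .148",a3)
# cushions lines
for p,q in(((150,245),(318,232)),((160,447),(325,445))):
    A=atz(d,*f(*p),.06);B=atz(d,*f(*q),.06);print("cushion",A,B,np.rad2deg(np.arctan2(*(A-B)[[1,0]])))
# side pad top corners
for p in((185,148),(297,72),(368,128),(262,212)):
    print("side",atz(e,*g(*p),.148),atz(e,*g(*p),.13))
```

```text
right edge far/near [ 0.5262 -0.4607  0.148 ] [ 0.4719 -0.4586  0.148 ] -2.2609848145270517 0.05437764453570242
left edge z.13 [ 0.5273 -0.4277  0.13  ] [ 0.4727 -0.4273  0.13  ] -0.38950050297148364
left as .148 [ 0.5263 -0.4211  0.148 ]
cushion [ 0.5313 -0.4007  0.06  ] [ 0.5346 -0.4567  0.06  ] 93.36802696567472
cushion [ 0.4646 -0.4005  0.06  ] [ 0.4643 -0.4549  0.06  ] 89.63784446715974
side [ 0.4692 -0.4321  0.148 ] [ 0.4837 -0.4209  0.13  ]
side [ 0.5254 -0.4315  0.148 ] [ 0.5414 -0.4203  0.13  ]
side [ 0.5234 -0.4642  0.148 ] [ 0.5394 -0.4538  0.13  ]
side [ 0.4673 -0.4674  0.148 ] [ 0.4818 -0.4571  0.13  ]
```

Run:
```python
from pots import *
import pickle
d,e=pickle.load(open("c38.pkl","rb"))
cv2.imwrite("pics/t39.png",cv2.resize(d["img"][180:230,85:175],None,fx=8,fy=8,interpolation=cv2.INTER_CUBIC))
cv2.imwrite("pics/s39.png",cv2.resize(e["img"][90:190,150:270],None,fx=6,fy=6,interpolation=cv2.INTER_CUBIC))
for i in range(2):
    d=bot.capture("top");e=bot.capture("side")
    a=bot.place_of("top","bar_mid");b=bot.place_of("side","bar_mid")
    if a and b:print(tri((d,*a[0]["centre"][::-1]),(e,*b[0]["centre"][::-1])),atz(d,*a[0]["centre"][::-1],.165),a[0]["score"],b[0]["score"])
```

```text
(array([ 0.5521, -0.0236,  0.3612]), [np.float64(64.74626240392196), np.float64(51.26877825519696)]) [ 0.7395 -0.0894  0.165 ] 0.74 0.95
(array([0.5844, 0.2933, 0.17  ]), [np.float64(0.017314468401057156), np.float64(0.01303378402265016)]) [0.5849 0.2949 0.165 ] 0.68 0.76
```

View pics/t39.png

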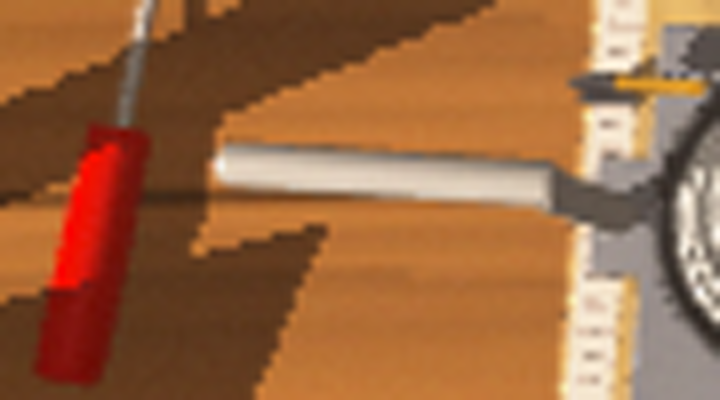

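View pics/s39.png

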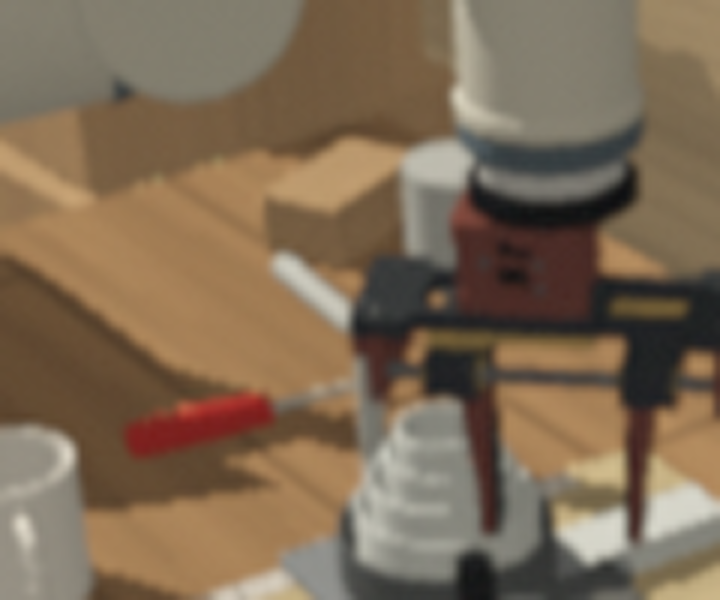

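Run:
```python
from pots import *
d=bot.capture("top")
a=atz(d,111.6,199.9,.165);b=atz(d,153.5,202.6,.165);print(a,b,np.linalg.norm(a-b),np.rad2deg(np.arctan2(*(b-a)[[0,1]])))
print(a-.055*np.array([.075,.9972,0]),b+.044*np.array([.075,.9972,0]))
s=delta(.5,-.445,.2,-91);print(s["q"])
```

```text
[0.5843 0.352  0.165 ] [0.5749 0.2378 0.165 ] 0.11462074120876087 -175.25740416534256
[0.5802 0.2972 0.165 ] [0.5782 0.2817 0.165 ]
t=43.50 p [ 0.4905 -0.0614  0.2177] ->tx,ty,tz [ 274.4   17.6 -268.2] w [ 0.01 46.77 -0.01]
[-0.1934 -0.1943  1.5152  0.0001  1.8209  0.5786]
```

```bash
python3 -m creep '[{"tx":33,"ty":0,"tz":-32,"wx":0,"wy":8,"wz":0},{"tx":67,"ty":0,"tz":-66,"wx":0,"wy":16,"wz":0},{"tx":101,"ty":0,"tz":-99,"wx":0,"wy":24,"wz":0},{"tx":135,"ty":0,"tz":-132,"wx":0,"wy":32,"wz":0},{"tx":169,"ty":0,"tz":-165,"wx":0,"wy":40,"wz":0}]' 62 30; python3 -c "
from h import *
s=delta(.5,-.445,.2,-91);print(s['q'])"
```

```text
time: 44.0
tool_pos: [0.4959, -0.2999, 0.2178]
tcp_rot: [-0.523, 0.476, -0.476, 0.523]
contact_force: [0.7, 0.2, -0.6]
gripper_width: 0.704
t=44.00 p [ 0.4959 -0.2999  0.2178] ->tx,ty,tz [144.9  17.8  -9.6] w [-0.02  6.39  0.  ]
[-0.6026  0.0344  1.2984  0.0001  1.8086  0.874 ]
```

```bash
python3 -m creep '[{"tx":45,"ty":0,"tz":-3,"wx":0,"wy":3,"wz":0},{"tx":90,"ty":0,"tz":-6,"wx":0,"wy":6.4,"wz":0},{"tx":125,"ty":0,"tz":-9,"wx":0,"wy":6.4,"wz":0},{"tx":143,"ty":20,"tz":-10,"wx":0,"wy":6.4,"wz":0},{"tx":143,"ty":35,"tz":-10,"wx":0,"wy":6.4,"wz":0}]' 62 30
python3 - <<'E'
from h import *
s=delta(.5,-.445,.134,-91)
cap("side","s40",(290,220,120,100),6);cap("top","t40",(340,170,110,90),6)
E
```

```text
time: 44.5
tool_pos: [0.4995, -0.4436, 0.1806]
tcp_rot: [-0.496, 0.504, -0.503, 0.496]
contact_force: [-0.1, -0.0, -0.1]
gripper_width: 0.704
t=44.50 p [ 0.4995 -0.4436  0.1806] ->tx,ty,tz [ 1.4 46.6  0.6] w [ 0.07  0.14 -0.04]
```

View pics/s40.png

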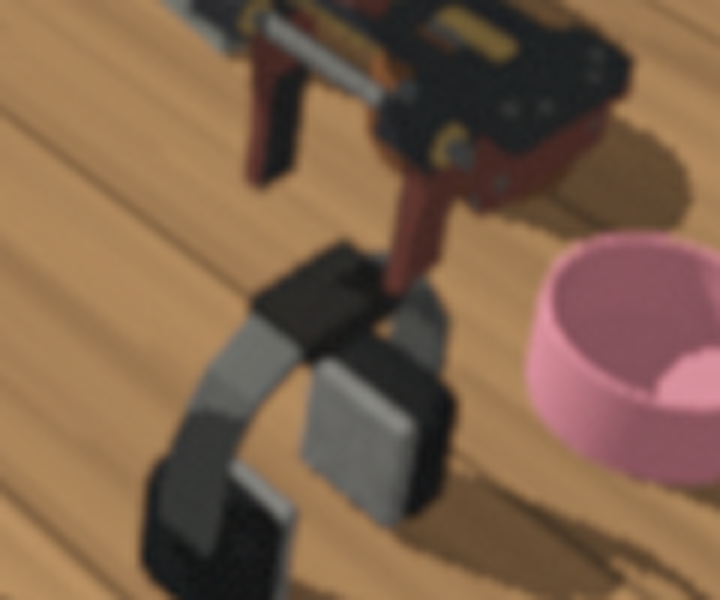

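View pics/t40.png

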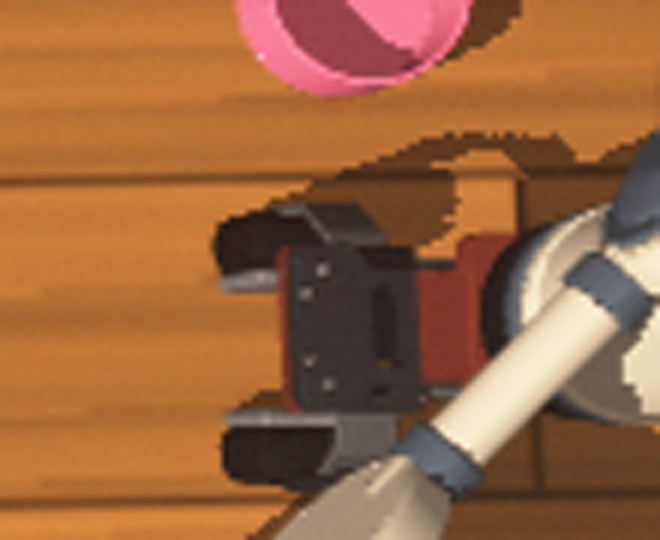

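Run:
```python
from h import *
d=bot.capture("top");p=tool()[1]
for z in(.25,.27,.29): print(z,proj(d,(p[0],p[1]+.05,z)))
for x in(.49,.495,.5): print(x,[proj(d,(x,-.43,z))[1] for z in(.03,.06)],proj(d,(x,-.44,.148)))
print(proj(d,(.5,-.4417,.148)))
```

```text
0.25 (np.float64(396.70112691625513), np.float64(224.6341832140359))
0.27 (np.float64(399.7223150454446), np.float64(224.28423269765287))
0.29 (np.float64(402.8720454405061), np.float64(223.91939286276488))
0.49 [np.float64(230.68530752854616), np.float64(230.40950944168463)] (np.float64(401.35466738026344), np.float64(229.44543394301496))
0.495 [np.float64(229.04255669524028), np.float64(228.72475783074128)] (np.float64(401.24565694182684), np.float64(227.62418388244532))
0.5 [np.float64(227.4013090118909), np.float64(227.04158731840516)] (np.float64(401.13675712118), np.float64(225.80478192613995))
(np.float64(401.7531260821927), np.float64(225.79346383392652))
```

```bash
python3 -m creep '[{"tx":0,"ty":15,"tz":-1,"wx":0,"wy":0,"wz":0},{"tx":0,"ty":30,"tz":-1,"wx":0,"wy":0,"wz":0},{"tx":0,"ty":40,"tz":-1,"wx":0,"wy":0,"wz":0},{"tx":0,"ty":40,"tz":-1,"wx":0,"wy":0,"wz":0}]' 62 30
python3 - <<'E'
from h import *
s=delta(.499,-.445,.134,-91);print(s["contact_force"])
cap("side","s41",(290,220,120,100),6)
E
```

```text
time: 45.05
tool_pos: [0.4983, -0.4405, 0.14]
tcp_rot: [-0.497, 0.504, -0.502, 0.497]
contact_force: [0.8, 0.2, -0.8]
gripper_width: 0.706
t=45.05 p [ 0.4983 -0.4405  0.14  ] ->tx,ty,tz [4.5 6.  0.8] w [ 0.17  0.29 -0.16]
[ 0.801   0.1694 -0.7529]
```

View pics/s41.png

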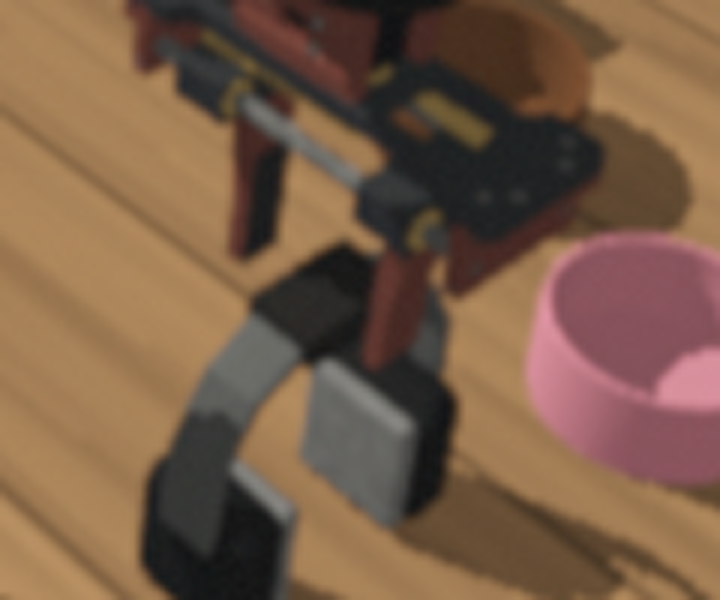

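```bash
python3 -m creep '[{"tx":3,"ty":5,"tz":0,"wx":0,"wy":0,"wz":0},{"tx":3,"ty":5,"tz":0,"wx":0,"wy":0,"wz":0}]' 62 30; python3 -m creep '[{"tx":0,"ty":0,"tz":0,"wx":0,"wy":0,"wz":0},{"tx":0,"ty":0,"tz":0,"wx":0,"wy":0,"wz":0},{"tx":0,"ty":0,"tz":0,"wx":0,"wy":0,"wz":0},{"tx":0,"ty":0,"tz":0,"wx":0,"wy":0,"wz":0},{"tx":0,"ty":0,"tz":0,"wx":0,"wy":0,"wz":0}]' 20 30
python3 - <<'E'
from h import *
s=delta(.499,-.445,.134,-91);print(s["contact_force"],s["gripper_width"]*88)
cap("side","s42",(290,220,120,100),6)
E
```

```text
time: 45.3
tool_pos: [0.4988, -0.445, 0.1376]
tcp_rot: [0.497, -0.503, 0.503, -0.497]
contact_force: [0.1, 0.1, -1.0]
gripper_width: 0.706
time: 45.8
tool_pos: [0.499, -0.4446, 0.138]
tcp_rot: [0.497, -0.503, 0.503, -0.497]
contact_force: [-0.0, 0.7, 0.6]
gripper_width: 0.408
t=45.80 p [ 0.499  -0.4446  0.138 ] ->tx,ty,tz [0.4 4.  0. ] w [-0.02  0.27  0.01]
[-0.0074  0.6768  0.555 ] 35.89059998479788
```

View pics/s42.png

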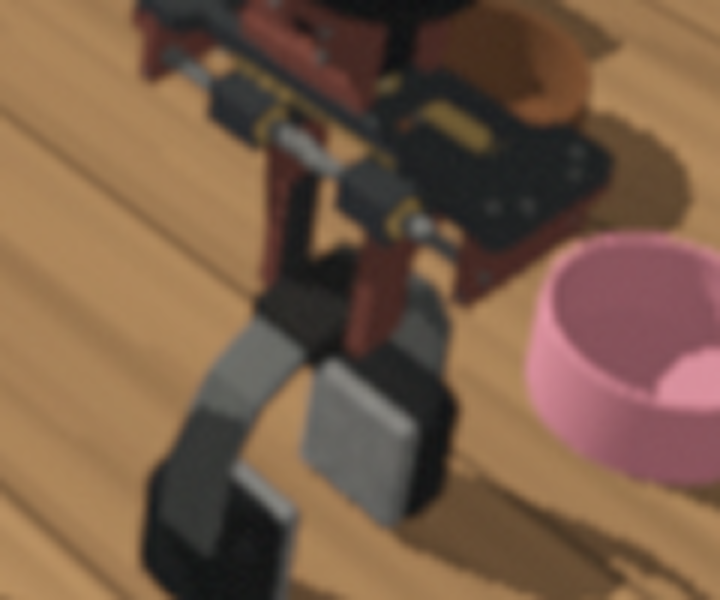

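```bash
python3 -m creep '[{"tx":0,"ty":-10,"tz":0,"wx":0,"wy":0,"wz":0},{"tx":0,"ty":-50,"tz":0,"wx":0,"wy":0,"wz":0},{"tx":0,"ty":-95,"tz":0,"wx":0,"wy":0,"wz":0},{"tx":0,"ty":-140,"tz":0,"wx":0,"wy":0,"wz":0},{"tx":0,"ty":-185,"tz":0,"wx":0,"wy":0,"wz":0}]' 20 30; python3 -m creep '[{"tx":0,"ty":-20,"tz":0,"wx":0,"wy":0,"wz":0},{"tx":-30,"ty":-25,"tz":0,"wx":0,"wy":0,"wz":0},{"tx":-70,"ty":-25,"tz":0,"wx":0,"wy":0,"wz":0},{"tx":-115,"ty":-25,"tz":0,"wx":0,"wy":0,"wz":0},{"tx":-160,"ty":-25,"tz":0,"wx":0,"wy":0,"wz":0}]' 20 30
python3 - <<'E'
from h import *
s=delta(.581,.297,.345,-94.5);print(s["contact_force"],s["gripper_width"]*88,s["q"])
cap("side","s43")
E
```

```text
time: 46.35
tool_pos: [0.4985, -0.4444, 0.3249]
tcp_rot: [0.497, -0.503, 0.503, -0.497]
contact_force: [0.5, 0.4, -2.3]
gripper_width: 0.405
time: 46.85
tool_pos: [0.5006, -0.2833, 0.3478]
tcp_rot: [-0.497, 0.504, -0.503, 0.497]
contact_force: [0.8, -0.4, -1.5]
gripper_width: 0.404
t=46.85 p [ 0.5006 -0.2833  0.3478] ->tx,ty,tz [-581.3    2.9   72.4] w [ 0.01  3.71 -0.01]
[ 0.8453 -0.3954 -1.4865] 35.578587753450265 [-0.5742  0.0891  1.0074  0.0001  2.0453  1.0104]
```

View pics/s43.png

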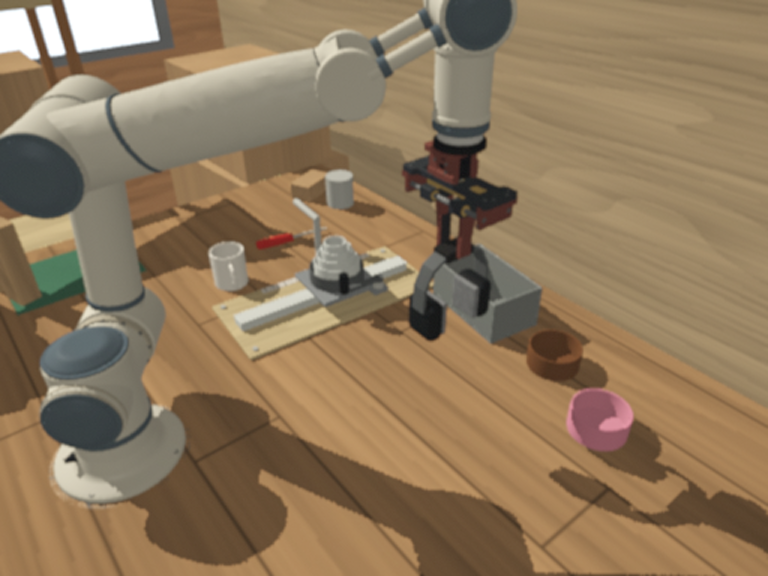

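```bash
python3 -m creep '[{"tx":-45,"ty":0,"tz":6,"wx":0,"wy":1,"wz":0},{"tx":-92,"ty":0,"tz":12,"wx":0,"wy":2,"wz":0},{"tx":-140,"ty":0,"tz":18,"wx":0,"wy":3,"wz":0},{"tx":-188,"ty":0,"tz":24,"wx":0,"wy":3.7,"wz":0},{"tx":-235,"ty":0,"tz":30,"wx":0,"wy":3.7,"wz":0}]' 20 30; python3 -m creep '[{"tx":-47,"ty":0,"tz":3,"wx":0,"wy":0,"wz":0},{"tx":-94,"ty":0,"tz":6,"wx":0,"wy":0,"wz":0},{"tx":-141,"ty":0,"tz":9,"wx":0,"wy":0,"wz":0},{"tx":-188,"ty":0,"tz":12,"wx":0,"wy":0,"wz":0},{"tx":-230,"ty":0,"tz":15,"wx":0,"wy":0,"wz":0}]' 20 30
python3 - <<'E'
from h import *
s=delta(.581,.297,.345,-94.5);print(s["contact_force"],s["gripper_width"]*88,s["q"])
E
```

```text
time: 47.4
tool_pos: [0.5338, -0.0483, 0.3483]
tcp_rot: [0.48, -0.519, 0.519, -0.48]
contact_force: [0.6, -0.5, -1.6]
gripper_width: 0.406
time: 47.9
tool_pos: [0.5666, 0.1802, 0.3481]
tcp_rot: [0.48, -0.519, 0.519, -0.481]
contact_force: [0.8, -0.3, -1.9]
gripper_width: 0.403
t=47.90 p [0.5666 0.1802 0.3481] ->tx,ty,tz [-117.5    3.2    5.4] w [-0.01  0.11 -0.01]
[ 0.7922 -0.2813 -1.9163] 35.50447086858535 [0.2507 0.1434 0.9482 0.0001 2.0497 1.8982]
```

```bash
python3 -m creep '[{"tx":-40,"ty":0,"tz":2,"wx":0,"wy":0,"wz":0},{"tx":-80,"ty":0,"tz":4,"wx":0,"wy":0,"wz":0},{"tx":-108,"ty":0,"tz":5,"wx":0,"wy":0,"wz":0},{"tx":-117,"ty":0,"tz":5,"wx":0,"wy":0,"wz":0},{"tx":-117,"ty":0,"tz":5,"wx":0,"wy":0,"wz":0}]' 20 30
python3 - <<'E'
from h import *
s=delta(.581,.299,.185,-94.5);print(s["contact_force"],s["gripper_width"]*88,s["q"])
cap("side","s44",(120,40,160,130),5);cap("top","t44",(60,120,200,150),4)
E
```

```text
time: 48.4
tool_pos: [0.5807, 0.2952, 0.3471]
tcp_rot: [-0.481, 0.519, -0.518, 0.48]
contact_force: [0.4, 0.7, -2.8]
gripper_width: 0.407
t=48.40 p [0.5807 0.2952 0.3471] ->tx,ty,tz [ -3.9 162.1   0.1] w [0.06 0.16 0.04]
[ 0.4409  0.6633 -2.8448] 35.819163273789314 [ 0.4182  0.3144  0.7524 -0.0002  2.0762  2.0646]
```

View pics/s44.png

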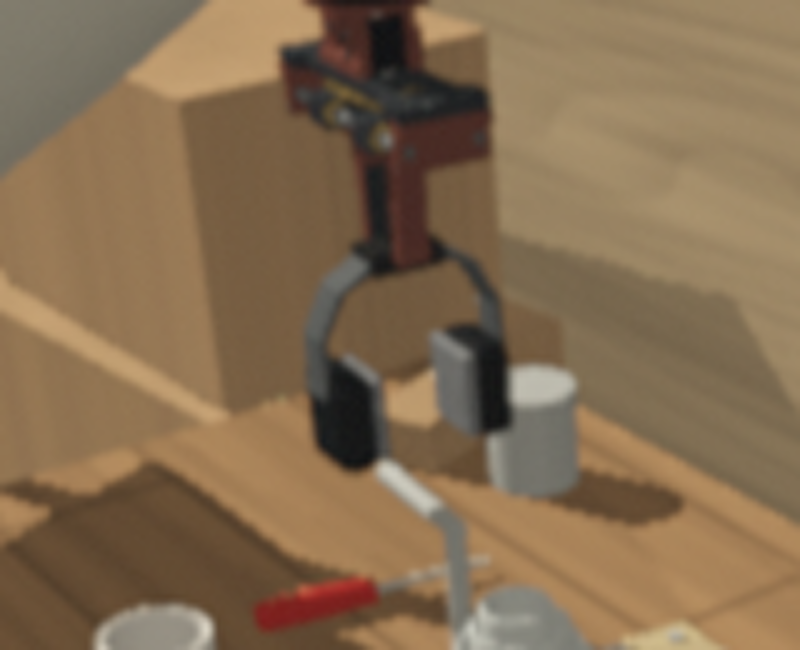

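View pics/t44.png

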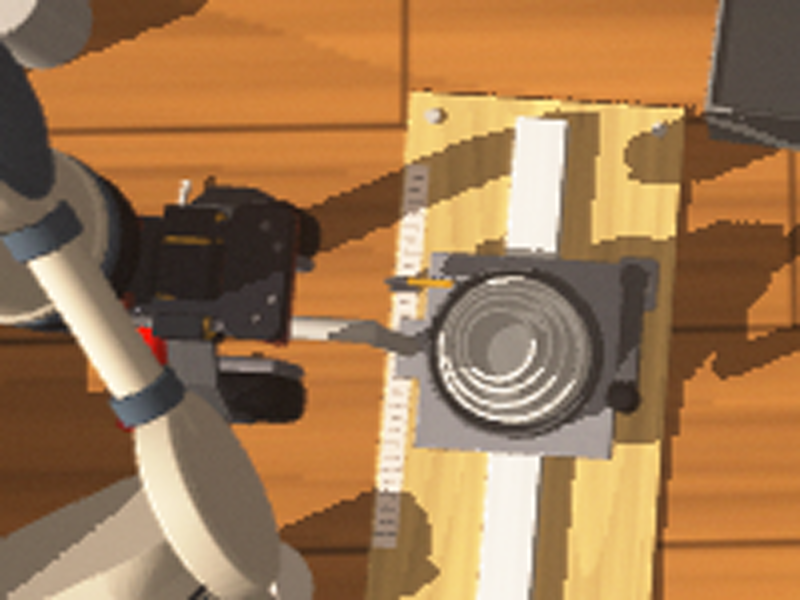

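```bash
python3 -m creep '[{"tx":-1.5,"ty":25,"tz":0,"wx":0,"wy":0,"wz":0},{"tx":-1.5,"ty":60,"tz":0,"wx":0,"wy":0,"wz":0},{"tx":-1.5,"ty":95,"tz":0,"wx":0,"wy":0,"wz":0},{"tx":-1.5,"ty":120,"tz":0,"wx":0,"wy":0,"wz":0},{"tx":-1.5,"ty":135,"tz":0,"wx":0,"wy":0,"wz":0}]' 20 30
python3 - <<'E'
from h import *
s=delta(.581,.299,.181,-94.5);print(s["contact_force"],s["gripper_width"]*88)
cap("side","s45",(130,70,130,105),6)
E
```

```text
time: 49.0
tool_pos: [0.5804, 0.2934, 0.2103]
tcp_rot: [-0.481, 0.52, -0.519, 0.479]
contact_force: [0.2, -1.1, -1.4]
gripper_width: 0.411
t=49.00 p [0.5804 0.2934 0.2103] ->tx,ty,tz [-5.6 29.2  0.2] w [ 0.15 -0.07  0.11]
[ 0.2134 -1.1276 -1.3715] 36.13720647211455
```

View pics/s45.png

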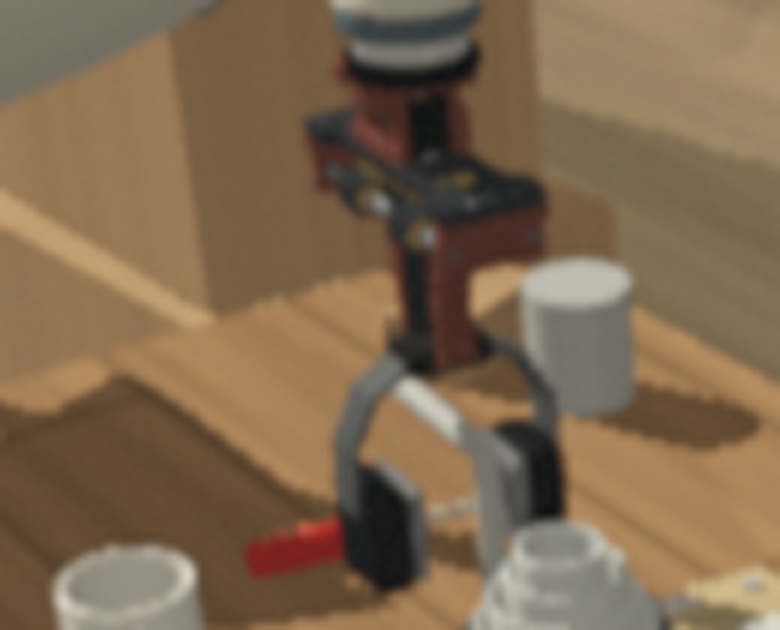

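```bash
python3 -m creep '[{"tx":-3,"ty":8,"tz":0,"wx":0,"wy":0,"wz":0},{"tx":-3,"ty":16,"tz":0,"wx":0,"wy":0,"wz":0},{"tx":-3,"ty":22,"tz":0,"wx":0,"wy":0,"wz":0},{"tx":-3,"ty":25,"tz":0,"wx":0,"wy":0,"wz":0},{"tx":-3,"ty":25,"tz":0,"wx":0,"wy":0,"wz":0}]' 20 30
python3 - <<'E'
from h import *
s=delta(.581,.299,.181,-94.5);print(s["contact_force"],s["moment"],s["gripper_width"]*88)
E
```

```text
time: 49.55
tool_pos: [0.5811, 0.2988, 0.1875]
tcp_rot: [-0.48, 0.519, -0.519, 0.48]
contact_force: [0.7, 0.1, -1.8]
gripper_width: 0.408
t=49.55 p [0.5811 0.2988 0.1875] ->tx,ty,tz [-0.2  6.5 -0.1] w [0.02 0.06 0.01]
[ 0.6846  0.1034 -1.7661] [-0.0225  0.1291 -0.0147] 35.92539645974305
```

```bash
python3 -m creep '[{"tx":0,"ty":3,"tz":0,"wx":0,"wy":0,"wz":0},{"tx":0,"ty":5.5,"tz":0,"wx":0,"wy":0,"wz":0},{"tx":0,"ty":6.5,"tz":0,"wx":0,"wy":0,"wz":0},{"tx":0,"ty":6.5,"tz":0,"wx":0,"wy":0,"wz":0}]' 20 30
python3 - <<'E'
from h import *
s=delta(.581,.299,.181,-94.5);print(s["contact_force"],s["moment"],s["gripper_width"]*88)
E
```

```text
time: 49.95
tool_pos: [0.5811, 0.2989, 0.1811]
tcp_rot: [-0.48, 0.519, -0.519, 0.48]
contact_force: [-0.3, 0.3, -1.7]
gripper_width: 0.406
t=49.95 p [0.5811 0.2989 0.1811] ->tx,ty,tz [-0.1  0.1 -0.1] w [0.01 0.06 0.  ]
[-0.2523  0.3429 -1.6856] [0.0158 0.1352 0.0209] 35.71406897254128
```

```bash
python3 -m creep '[{"tx":0,"ty":1,"tz":0,"wx":0,"wy":0,"wz":0},{"tx":0,"ty":2,"tz":0,"wx":0,"wy":0,"wz":0},{"tx":0,"ty":2,"tz":0,"wx":0,"wy":0,"wz":0}]' 20 30
python3 - <<'E'
from h import *
s=delta(.581,.299,.181,-94.5);print(s["contact_force"],s["moment"],s["gripper_width"]*88)
cap("side","s46",(130,70,130,105),6)
E
```

```text
time: 50.25
tool_pos: [0.5812, 0.2989, 0.1809]
tcp_rot: [0.48, -0.519, 0.519, -0.481]
contact_force: [-2.4, -1.2, 5.3]
gripper_width: 0.407
t=50.25 p [0.5812 0.2989 0.1809] ->tx,ty,tz [-0.1 -0.1 -0.3] w [-0.09  0.06 -0.05]
[-2.3807 -1.156   5.2848] [-0.198   0.6111 -0.0156] 35.804648812257845
```

View pics/s46.png

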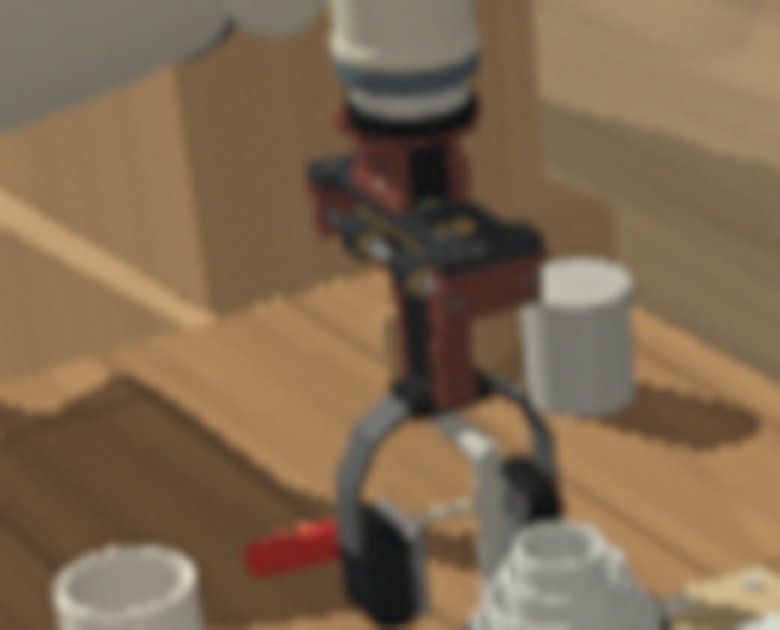

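```bash
python3 -m creep '[{"tx":0,"ty":-1,"tz":0,"wx":0,"wy":0,"wz":0},{"tx":0,"ty":-1,"tz":0,"wx":0,"wy":0,"wz":0}]' 20 12; python3 -m creep '[{"tx":0,"ty":0,"tz":0,"wx":0,"wy":0,"wz":0},{"tx":0,"ty":0,"tz":0,"wx":0,"wy":0,"wz":0},{"tx":0,"ty":0,"tz":0,"wx":0,"wy":0,"wz":0},{"tx":0,"ty":0,"tz":0,"wx":0,"wy":0,"wz":0}]' 60 12
python3 - <<'E'
from h import *
s=delta(.581,.299,.181,-94.5);print(s["contact_force"],s["gripper_width"]*88)
cap("side","s47",(130,70,130,105),6)
E
```

```text
time: 50.5
tool_pos: [0.5813, 0.2989, 0.1808]
tcp_rot: [0.48, -0.519, 0.519, -0.481]
contact_force: [-0.4, -1.2, 5.2]
gripper_width: 0.408
time: 50.9
tool_pos: [0.5811, 0.2988, 0.1797]
tcp_rot: [-0.48, 0.519, -0.519, 0.48]
contact_force: [0.1, -0.3, -1.0]
gripper_width: 0.679
t=50.90 p [0.5811 0.2988 0.1797] ->tx,ty,tz [-0.2 -1.3 -0.1] w [0.03 0.06 0.02]
[ 0.0823 -0.2514 -1.0486] 59.76135159610102
```

View pics/s47.png

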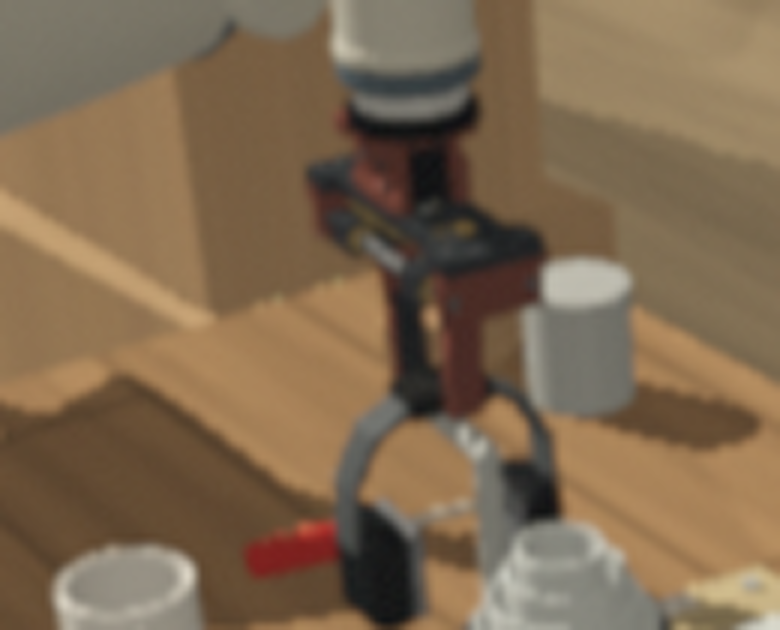

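Ears stay on the bar with the fingers open. Lifting clear, straight up.

```bash
python3 -m creep '[{"tx":0,"ty":-10,"tz":0,"wx":0,"wy":0,"wz":0},{"tx":0,"ty":-30,"tz":0,"wx":0,"wy":0,"wz":0},{"tx":0,"ty":-60,"tz":0,"wx":0,"wy":0,"wz":0},{"tx":0,"ty":-95,"tz":0,"wx":0,"wy":0,"wz":0},{"tx":0,"ty":-130,"tz":0,"wx":0,"wy":0,"wz":0}]' 60 12; python3 -m creep '[{"tx":30,"ty":0,"tz":-20,"wx":0,"wy":0,"wz":0},{"tx":70,"ty":0,"tz":-45,"wx":0,"wy":0,"wz":0},{"tx":110,"ty":0,"tz":-70,"wx":0,"wy":0,"wz":0},{"tx":150,"ty":0,"tz":-95,"wx":0,"wy":0,"wz":0},{"tx":190,"ty":0,"tz":-120,"wx":0,"wy":0,"wz":0}]' 60 12;python3 -m creep '[{"tx":40,"ty":0,"tz":-20,"wx":0,"wy":0,"wz":0},{"tx":80,"ty":0,"tz":-40,"wx":0,"wy":0,"wz":0},{"tx":120,"ty":0,"tz":-40,"wx":0,"wy":0,"wz":0},{"tx":160,"ty":0,"tz":-40,"wx":0,"wy":0,"wz":0},{"tx":200,"ty":0,"tz":-40,"wx":0,"wy":0,"wz":0}]' 60 12; python3 ptr.py;python3 - <<'E'
from h import *
cap("side","s48",(120,60,160,130),5);cap("top","t48",(60,120,200,150),4);cap("top","t48f");cap("side","s48f")
E
```

```text
time: 51.45
tool_pos: [0.5809, 0.2987, 0.3123]
tcp_rot: [0.48, -0.519, 0.519, -0.48]
contact_force: [0.2, 1.0, -0.7]
gripper_width: 0.682
time: 51.95
tool_pos: [0.4454, 0.1174, 0.3111]
tcp_rot: [0.48, -0.519, 0.519, -0.481]
contact_force: [-0.1, -0.2, 0.8]
gripper_width: 0.683
time: 52.45
tool_pos: [0.3907, -0.079, 0.3116]
tcp_rot: [0.48, -0.518, 0.52, -0.481]
contact_force: [1.2, -0.3, 0.6]
gripper_width: 0.681
52.5 [ 0.3903 -0.0839  0.3111] [-1.2834 -2.7059 -0.1432] 59.88428061699543
[[173 162  91 133 139  98 102 125 142 125 115  97  86  85]
 [172 169 152 134 145 145 145 145 143 124 115  89  85  84]
 [177 170 101 140 145 144 144 143 144 117 116  86  84  84]
 [145 110  62  60  75  82 107 105  93 118 116  95  85  82]
 [ 82  54  55  56  56  68 119 119 120 141 220 222 221 222]
 [185 126  55  59  59  55  74  68  90 156 174 192 193 207]
 [184 136  94  93  94  92  93  95 102 137 212 160 157 157]
 [186 191 216 212 222 222 221 217 164 216 187 158 155 153]
 [187 199 245 243 243 243 244 242 217 219 209 154 156 152]
 [188 197 235 239 176 190 228 244 233 218 208 154 157 154]]
[106. 119.  71.  94.]
```

View pics/s48.png

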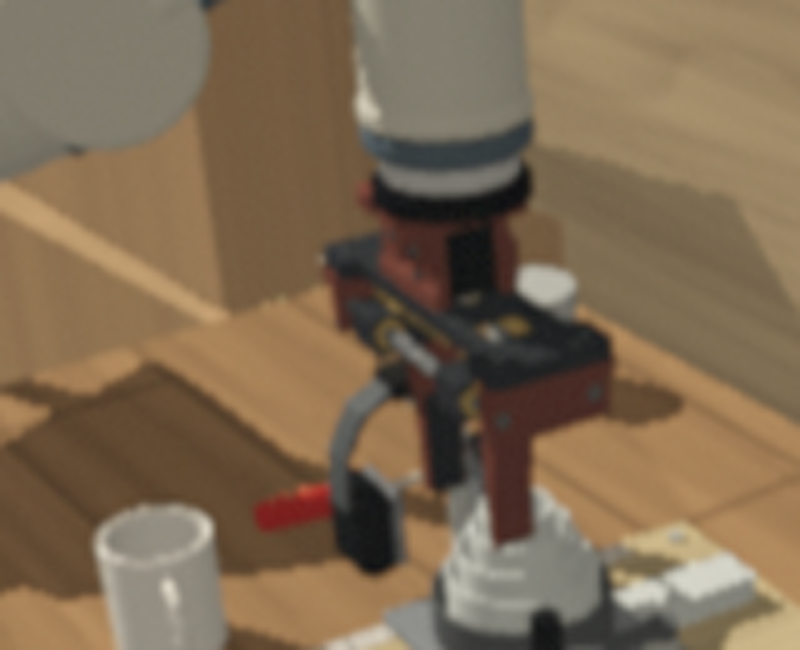

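View pics/t48.png

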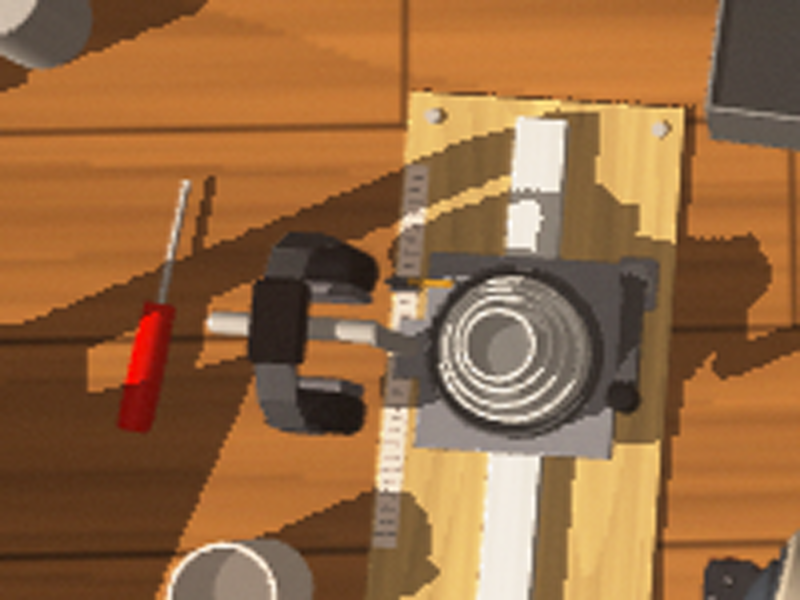

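View pics/s48f.png

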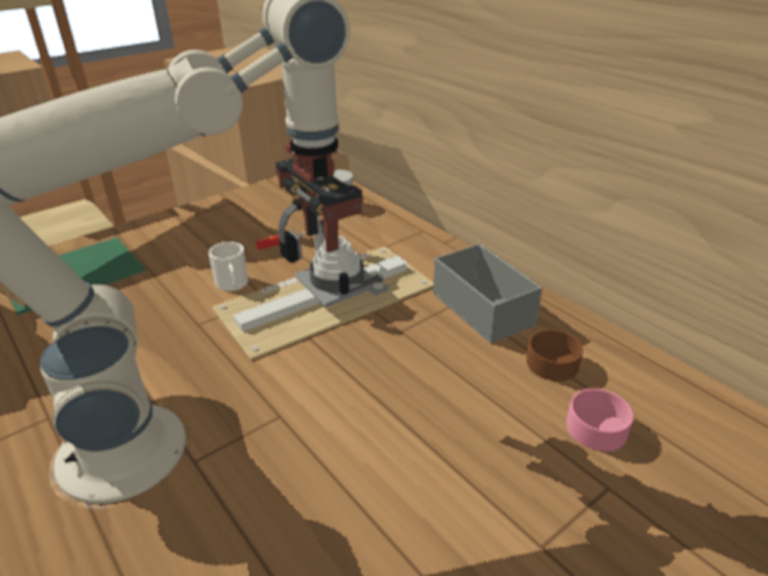

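Run:
```python
from h import *
import pickle
T,_=pickle.load(open("cap0.pkl","rb"));d=bot.capture("top")
a=T["img"][203:252,195:230];b=d["img"][180:229,195:230]
cv2.imwrite("pics/lev.png",cv2.resize(np.hstack([a,b]),None,fx=11,fy=11,interpolation=cv2.INTER_CUBIC))
c,s=np.cos(np.deg2rad(-4.3)),np.sin(np.deg2rad(-4.3))
```

```text
(no output)
```

View pics/lev.png

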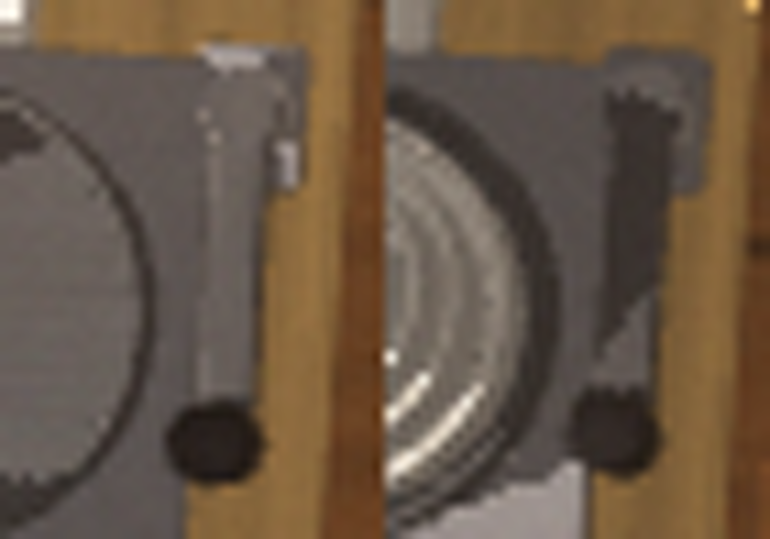

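```bash
python3 -c "
from rig import bot
print(bot.job_done(), bot.get_state()['time'])"
```

```text
the job is handed in; nothing more can be done
the job is handed in; nothing more can be done
```

I handed the job in at about 53 s of the 208 s allowed. The caddy is parked and clamped at the mark, all four aluminium pots are nested in the well, and the ear defenders hang astride the bar.

**Lever and caddy:** I opened the clamp lever and slid the caddy to the mark. My first attempt to close the lever dragged the caddy back by about 17 mm. I pushed it forward again and then closed the lever with a sideways push.

**Pots and ear defenders:** The pots went in in size order, widest outermost, and each one touched down at its expected height. The ear defenders touched the bar at the expected height and stayed put when I opened the gripper. I did not touch the mug, crate, screwdriver or coloured look-alike pots.

**What my last checks showed:**
- **Pointer:** it lines up with the fin to about 1 mm, measured on pixels from the top camera. The network's own readings scattered by about 3 mm, so I did not use them. In the last picture the ear defenders' shadow covers the pointer tip, but the lit part has not moved since locking.
- **Lever:** it was hard against its stop at about 17 N. In the last picture the handle looks up to 2 mm off its starting position relative to the bracket, but the arm's angle looks the same, so I take the lever to be home.
- **Pots and ear defenders:** the top picture shows concentric rims and the band crossing the bar. In the last side view the gripper hid part of the ear defenders.

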